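# Load and close a draw-out enamelling kiln with spaced shelves

### The job

Load the drawn-out hearth of the enamelling kiln from the parked pile of kiln furniture: lay every enamelled plaque you find, enamel up, in a pocket of its own, and set a spacer bar across each end of the hearth's lower shelf. On these lay the pocketed upper shelf, a bar across each of its ends, and the plain cover shelf on top, square over one another, so that each shelf rests level and clear of the plaques. Then push the hearth fully home into the kiln, with the stack still standing, and leave the two tins and the wooden block where they are.

Things in the scene. Friction and masses are not known exactly. Their poses are not given: they have to be found in the camera images.
- hearth (a joint): sliding hearth of the grey benchtop kiln, m: 0 = fully drawn out towards the robot, 0.170 = home (apron against the kiln's front); starts drawn out (0.015 or less), stays where it is left, needs about 3 N to slide. The kiln is 304 mm wide, 230 mm deep, 200 mm high, its mouth 222 mm wide; its door stands swung back on the right
- hearth_handle (a point): middle of the hearth's round wooden handle bar, 14 mm thick, 110 mm long along y, 50 mm above the bench, free to grip from above between the two steel stems (90 mm apart); it moves with the hearth, 130 mm before the middle of the lower shelf. x points into the kiln. The low apron plate is 58 mm ahead of it, its top 12 mm above it; when home the kiln's face is 70 mm ahead
- lower_pocket_a (a point): centre of the floor of the lower shelf's left pocket: 62 mm (x) by 42 mm (y), 5 mm deep, at y = +33 mm of the shelf; same axes as the shelf
- lower_pocket_b (a point): the same for the right pocket, at y = -33 mm of the shelf
- upper_shelf: loose cream kiln shelf, 70 mm (x) by 204 mm (y) by 12 mm thick, with two pockets in its top face; origin at the centre of its underside; starts parked in the pile, on bar_3 and bar_4, pockets up; 0.24 kg.
- upper_pocket_a (a point): centre of the floor of one pocket of the upper shelf (62 by 42 mm, 5 mm deep) at y = +33 mm of the shelf, same axes as the shelf
- upper_pocket_b (a point): the same for the other pocket, at y = -33 mm
- lower_seat_a (a point): where the middle of a spacer bar belongs at the left end of the lower shelf: 89 mm from the shelf's middle along y, 11 mm above its top face; the bar lies along this frame's x (across the shelf)
- lower_seat_b (a point): the same at the right end of the lower shelf
- upper_seat_a (a point): where the middle of a spacer bar belongs at one end of the upper shelf: at y = +89 mm of the shelf, 11 mm above its top face, bar along x; moves with the upper shelf
- upper_seat_b (a point): the same at the other end of the upper shelf, y = -89 mm
- cover_shelf: loose plain cream kiln shelf, 70 mm (x) by 204 mm (y) by 12 mm thick; origin at the centre of its underside; starts flat on the bench at the bottom of the pile, with bar_3 and bar_4 across it; 0.26 kg
- bar_1: square off-white ceramic spacer bar, 64 mm long (x) by 22 by 22 mm; origin at its centre; 60 g; the four bars are alike and start in the parked pile of kiln furniture: bar_1 and bar_2 across the top of the upper shelf
- bar_2: another spacer bar, the same as bar_1
- bar_3: another spacer bar, the same as bar_1
- bar_4: another spacer bar, the same as bar_1
- plaque_blue: copper plaque enamelled blue, 56 mm (x) by 36 mm (y) by 14 mm thick; origin at the centre of its underside; 90 g; lies enamel side up, and goes into a pocket the same way with its x along the pocket's x; two or three of the three plaques are present
- plaque_green: copper plaque enamelled green, 56 mm (x) by 36 mm (y) by 14 mm thick; origin at the centre of its underside; 90 g; lies enamel side up, and goes into a pocket the same way with its x along the pocket's x; two or three of the three plaques are present
- plaque_red: copper plaque enamelled red, 56 mm (x) by 36 mm (y) by 14 mm thick; origin at the centre of its underside; 90 g; lies enamel side up, and goes into a pocket the same way with its x along the pocket's x; two or three of the three plaques are present
- salve_tin: wax tin with white lid, 64 mm across, 56 mm high; origin at the centre of its underside; a bystander, not to be moved
- coffee_tin: red tin, 56 mm across, 58 mm high; origin at the centre of its underside; a bystander, not to be moved
- graver_box: dark wooden block, 55 by 119 by 39 mm, near the foot of the tall lamp post (0.9 m high, 40 mm thick, at x = 0.33, y = 0.11 m; keep the elbow clear of it); origin at the centre of its underside; a bystander, not to be moved
- lower_shelf (a point): middle of the top face of the lower kiln shelf, fixed on the hearth (70 mm along x, 204 mm along y, 55 mm above the bench); x into the kiln, y to the left, z up. With the hearth fully out the kiln's face (200 mm high) is 110 mm ahead of it and the apron, 7 mm higher than this face, 60 mm before it. The finished stack rises 68 mm above it; the mouth has 89 mm
Mind the look-alikes: they are no part of the job. What is shaped like the plaque_blue but yellow is not meant.

How it is judged:
By the outcome, as a careful person would: the job done as asked, in the order asked, and still so for the second after the job is handed in, with the robot touching nothing.
Of plaque_blue, plaque_green, plaque_red only 2 to 3 are there at a start; the rules pass over those that are not, and their reading is None.
At some moment in a run one of plaque_blue, plaque_green, plaque_red may be knocked a few centimetres aside while the robot is not near it.
Once in a run the grip may slacken for a moment while it holds something.
It also fails if it takes over 210 s, if anything falls off the work surface, if the arm or the gripper's body presses on something with over 40 N, if the wrist force passes 120 N, or if a joint passes its speed limit or range.

### The arm

A 7-joint arm with a two-finger parallel gripper is mounted at the origin on a cart in front of the work surface, level with it; the furniture and walls round the work are solid. World frame = base frame: x ahead of the robot, y to its left, z up, the work surface at z = 0. Lengths are in m, angles in rad, forces in N, time in s.
With the tool pointing down it reaches from about 0.425 to 0.975 m from the base axis. Payload 16.7 kg.
Tool frame: the origin (TCP) lies midway between the tips of the shut fingers; the grasp point (between the pads) lies 19 mm behind it (robot.grip_point_offset is the distance from the TCP to the grasp point, in m); y points along the fingers, x is the direction in which the jaws open and shut, and the axes are right-handed (so a half turn about y gives the same grasp; the last joint's range is limited). The gripper opens to 85 mm and grips with 20 to 120 N. Pads are 22 mm wide; open, the fingers measure 114 mm over their backs; the gripper's body (76 mm by 85 mm) begins 54 mm behind the grasp point. The pads swing forward as they close: fully open they stand 13 mm farther back than shut.
Start: joints at [1.032, 0.426, 0.074, 1.606, -0.034, 1.111, -0.067], TCP at [0.256, -0.625, 0.231] pointing down, gripper open.
Joint ranges: [-2.85, 2.85], [-0.5, 2.14], [-1.23, 1.37], [0.21, 2.46], [-1.02, 4.16], [0.16, 2.05], [-2.73, 2.73]. Speed limits (rad/s): [1.89, 1.89, 2.39, 2.39, 3.01, 3.01, 3.01].

### API

Orientations are given as a rotation vector (axis times angle).
In Python, from station import get_state, get_image, camera_params, order, robot gives the robot as it stands.
- The arm moves only by the tool jog_arm, never from a script. Its argument "plan" is one flat list of numbers, 5 for each row, row after row: the finger opening in m, from 0 to 0.0854, then the shift along the world's x, y, z in m, then the turn about the world's z in degrees. A call has 1 to 10 rows; each row shifts and turns the commanded pose from where the row before left it; what a row does not reach is not made up. A row lasts 1/12 s, in which the tool goes at most 41.7 mm and 7.16 degrees, less where a joint would pass 70% of its speed; a pose out of reach is approached as far as the arm can. A call is refused whole if a number of a shift passes 0.0417 or a number of a turn 7.16, either way. A call with a gripper value outside its range is refused whole. The fingers move at their own pace and stop on an object; the grip force is fixed at half the most. Time passes only in rows, so rows that do not move let the fingers close. It gives the time, the measured TCP pose, the force and the opening at its end, in the units of the state.
- get_state(): the state, without advancing time (a new reading comes with each control period).
- get_image(name): name is "side" or "top"; returns the picture (384x512x3 uint8, red, green, blue); there is no depth.
- camera_params(name): a dict with "K" (3x3 intrinsics, pixels), "rvec" (rotation vector, rad) and "tvec" (3), from world to camera coordinates, as OpenCV has them. Camera axes: x right, y down, z forward; pixel columns grow to the right and rows downward; lengths in m; the calibration is good to about 2 mm. A picture is of the moment at which its call begins. camera_params takes no time and is no camera call.
- order.close_job(): hands the job in, once; it reports no verdict.
The state is a dict: "time": time; "qpos": joint angles; "joint_velocities": joint speeds; "effort": joint torques, N m; "position": TCP position; "orientation": TCP orientation; "force": force on the tool from outside, world axes, zero at the start; "ft_torque": the same for the moment, N m; "gripper_width": finger opening in m.
Only numpy, scipy, OpenCV 4.12 (cv2) and the standard library are available. Lean on these libraries where they do the work, as an engineer would, in place of code of your own. Each camera call takes 0.05 s, during which the arm holds its last target.

## Working session

There is one attempt and no reset: what is moved stays moved. The work goes in short steps, Python scripts to look and compute and a tool call to move; the robot and the scene stay as the last step left them, time stands still between calls to the robot, and variables do not carry over. Pictures are saved under pics/ and viewed, and the job is handed in when it is done.

Besides the shell and the picture viewer there is one more tool, called as name(argument=value, ...) on one line, values as JSON. jog_arm: Moves the arm, as the interface text tells. Its arguments: {"type":"object","properties":{"plan":{"type":"array","items":{"type":"number"}}},"required":["plan"]}

```bash
ls; mkdir -p pics
python3 - <<'E'
from station import get_state,get_image,camera_params,order,robot
import cv2
s=get_state()
for k,v in s.items(): print(k,v)
for n in("side","top"):
    im=get_image(n); cv2.imwrite(f"pics/{n}0.png",im[:,:,::-1]); print(n,camera_params(n))
print([a for a in dir(robot) if a[0]!='_'])
E
```

```text
pics
time 0.0
qpos [ 1.03249806  0.42672614  0.07382928  1.60660059 -0.03409031  1.11080246
 -0.06708216]
joint_velocities [ 0.00124836 -0.00116295 -0.00071555  0.00060458  0.00042033 -0.00146267
  0.00092706]
effort [ 1.17181789e-03 -9.49844885e+01  3.76167476e+00 -4.63519585e+01
  1.92600838e-02  1.02232676e-02 -6.14362261e-05]
position [ 0.25570646 -0.62425336  0.2306167 ]
orientation [-1.36777185  0.9190339  -0.91720401]
force [-0.05876336  0.88194818  0.82013655]
ft_torque [-0.019645    0.00204014  0.00827613]
gripper_width 0.08521711823591926
side {'K': array([[407.05476105,   0.        , 262.56392503],
       [  0.        , 407.05476105, 185.4059062 ],
       [  0.        ,   0.        ,   1.        ]]), 'rvec': array([ 2.25839492, -0.17426497,  0.10064409]), 'tvec': array([-0.61318837,  0.09255772,  1.05424461])}
top {'K': array([[417.40472103,   0.        , 259.52285059],
       [  0.        , 417.40472103, 198.89669721],
       [  0.        ,   0.        ,   1.        ]]), 'rvec': array([ 2.16503853, -2.17087969,  0.14488169]), 'tvec': array([-0.04044886,  0.60574917,  1.09028772])}
['IKError', 'grip_point_offset']
```

View pics/side0.png

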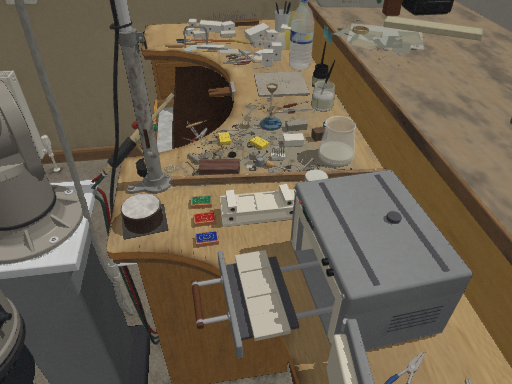

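View pics/top0.png

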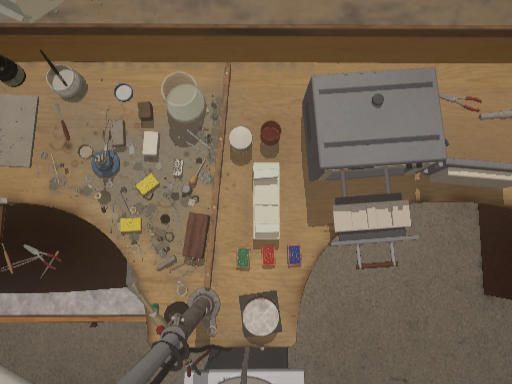

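```bash
cat > h.py <<'E'
import cv2,numpy as np
from station import get_state,get_image,camera_params,order,robot
P={n:camera_params(n) for n in("side","top")}
def proj(n,pts):
    p=P[n]; return cv2.projectPoints(np.float64(pts).reshape(-1,1,3),p["rvec"],p["tvec"],p["K"],None)[0].reshape(-1,2)
def back(n,uv,z):
    p=P[n];R=cv2.Rodrigues(p["rvec"])[0]
    d=R.T@(np.linalg.inv(p["K"])@np.array([uv[0],uv[1],1.])); c=-R.T@p["tvec"]
    return c+d*(z-c[2])/d[2]
def crop(im,box,f,name):
    x0,y0,x1,y1=box
    c=cv2.resize(im[y0:y1,x0:x1,::-1],None,fx=f,fy=f,interpolation=cv2.INTER_CUBIC)
    for x in range((x0//10+1)*10,x1,10): cv2.putText(c,str(x),(int((x-x0+.5)*f)-8,8),0,.3,(0,0,255)); cv2.line(c,(int((x-x0+.5)*f),10),(int((x-x0+.5)*f),14),(0,0,255),1)
    for y in range((y0//10+1)*10,y1,10): cv2.putText(c,str(y),(0,int((y-y0+.5)*f)+3),0,.3,(0,0,255))
    cv2.imwrite("pics/"+name,c)
E
python3 - <<'E'
from h import *
for n in P:
    p=P[n];R=cv2.Rodrigues(p["rvec"])[0];print(n,-R.T@p["tvec"],R[2])
im=cv2.imread("pics/top0.png")[:,:,::-1]
crop(im,(220,120,320,280),5,"t1.png")
crop(im,(300,150,440,280),5,"t2.png")
im=cv2.imread("pics/side0.png")[:,:,::-1]
crop(im,(180,160,340,270),5,"s1.png")
crop(im,(180,230,360,360),4.4,"s2.png")
E
```

```text
side [ 0.47506929 -0.83902887  0.75255453] [ 0.13153484  0.75843445 -0.63833829]
top [ 0.47325774 -0.02429461  1.15444028] [ 0.11753155 -0.01579115 -0.99294359]
```

View pics/t1.png

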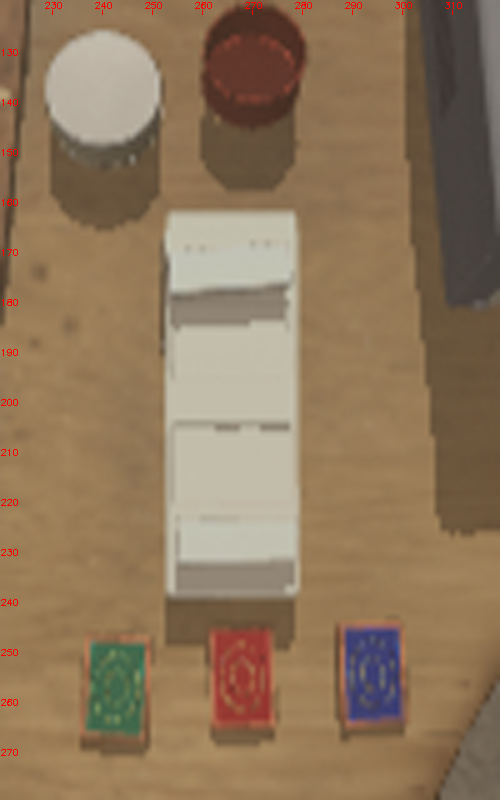

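View pics/t2.png

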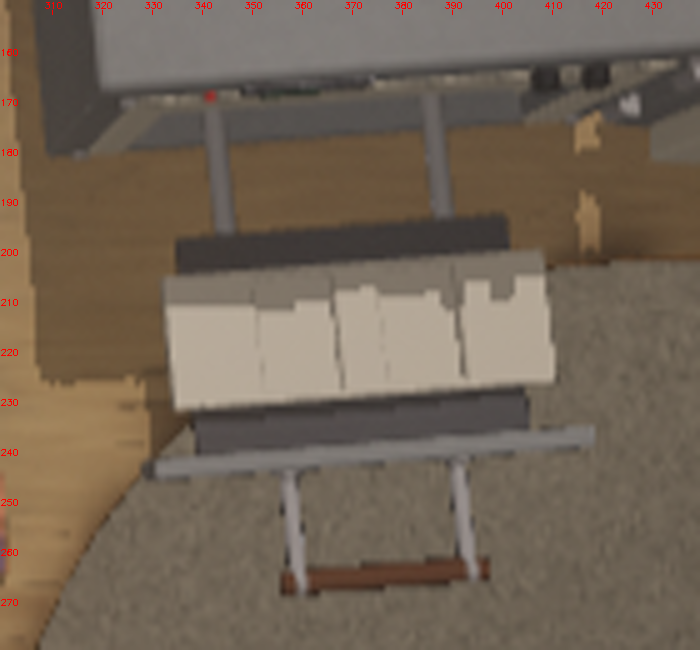

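View pics/s1.png

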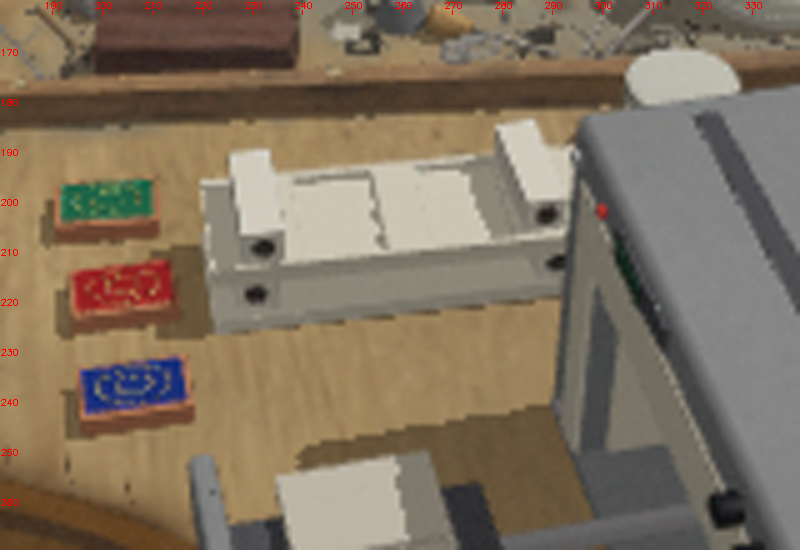

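View pics/s2.png

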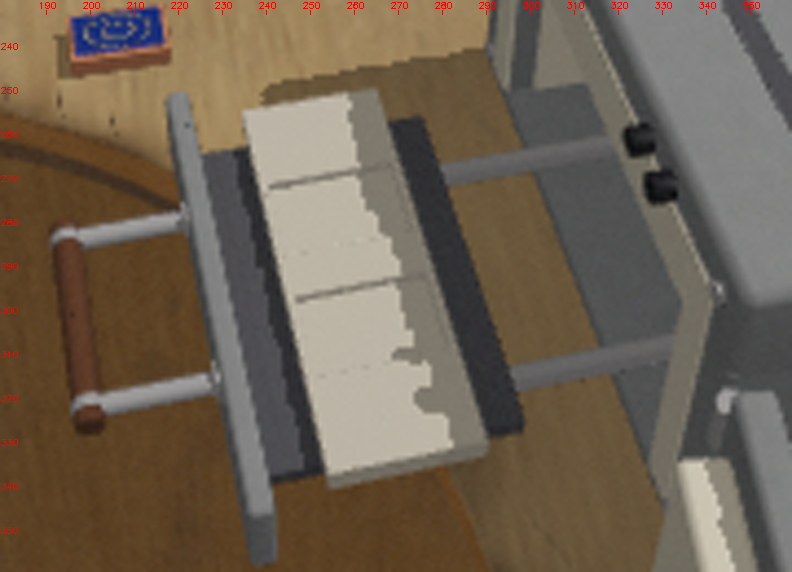

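Run:
```python
from h import *
def show(l,n,pts,z):
    q=[back(n,p,z) for p in pts]; print(l,[tuple(np.round(a[:2]*1000,1)) for a in q]); return np.array(q)[:,:2]
q=show("shelf top","top",[(332.5,204.9),(408.1,199.7),(410.1,225.9),(334.7,231.7)],.055)
print(q.mean(0), np.linalg.norm(np.roll(q,-1,0)-q,axis=1))
# side crop s2 f4.4 origin 180,230
s=lambda x,y:(180+x/4.4-.5,230+y/4.4-.5)
q=show("shelf side","side",[s(243,110),s(378,88),s(487,440),s(328,475)],.055)
print(q.mean(0), np.linalg.norm(np.roll(q,-1,0)-q,axis=1))
t=lambda x,y:(220+x/5-.5,120+y/5-.5)
ss=lambda x,y:(180+x/5-.5,160+y/5-.5)
for nm,tp,sp in (("g",[(90,639),(150,645),(141,737),(84,731)],[(61,182),(153,179),(158,220),(55,226)]),
 ("r",[(213,631),(270,629),(273,725),(213,727)],[(70,268),(168,259),(175,303),(74,321)]),
 ("b",[(343,627),(401,625),(405,718),(345,724)],[(79,368),(185,356),(190,403),(82,417)])):
    for n,f,pp in (("top",t,tp),("side",ss,sp)):
        q=show(nm+n,n,[f(*a) for a in pp],.014)
        print(q.mean(0), np.linalg.norm(np.roll(q,-1,0)-q,axis=1))
# pile
print(back("top",t(168,212),.068+.0),back("top",t(297,212),.068),back("top",t(168,595),.046),back("top",t(298,594),.046))
print(proj("top",[[.3,-.6,0],[.3,0,0]]))
```

```text
shelf top [(np.float64(587.0), np.float64(-235.5)), (np.float64(600.5), np.float64(-438.1)), (np.float64(530.7), np.float64(-440.2)), (np.float64(516.0), np.float64(-239.6))]
[ 0.55855472 -0.33835149] [0.20298086 0.06986469 0.20110714 0.0711323 ]
shelf side [(np.float64(519.0), np.float64(-239.2)), (np.float64(589.0), np.float64(-234.8)), (np.float64(602.4), np.float64(-437.4)), (np.float64(532.8), np.float64(-443.0))]
[ 0.56079113 -0.33858475] [0.07011371 0.20300321 0.06981479 0.20434512]
gtop [(np.float64(476.2), np.float64(17.8)), (np.float64(472.8), np.float64(-14.8)), (np.float64(423.5), np.float64(-9.9)), (np.float64(426.9), np.float64(20.9))]
[0.44983766 0.00351514] [0.03270705 0.04952849 0.03092809 0.04940291]
gside [(np.float64(427.4), np.float64(21.8)), (np.float64(477.4), np.float64(17.1)), (np.float64(478.0), np.float64(-16.9)), (np.float64(423.2), np.float64(-13.7))]
[0.45149331 0.0020611 ] [0.05027037 0.03401993 0.05487657 0.03582734]
rtop [(np.float64(480.2), np.float64(-49.0)), (np.float64(481.2), np.float64(-80.0)), (np.float64(429.6), np.float64(-81.2)), (np.float64
[... 335 characters left out ...]
021]
btop [(np.float64(482.2), np.float64(-119.7)), (np.float64(483.1), np.float64(-151.3)), (np.float64(433.1), np.float64(-152.7)), (np.float64(430.0), np.float64(-120.2))]
[ 0.45708681 -0.13596671] [0.03162245 0.05007019 0.03269861 0.05215511]
bside [(np.float64(432.3), np.float64(-120.7)), (np.float64(484.9), np.float64(-120.1)), (np.float64(485.0), np.float64(-152.2)), (np.float64(432.6), np.float64(-153.6))]
[ 0.45869285 -0.13665749] [0.05257479 0.03204714 0.052349   0.03297417]
[ 0.70055622 -0.02491562  0.068     ] [ 0.70053095 -0.09330559  0.068     ] [ 0.49904506 -0.02455757  0.046     ] [ 0.49934876 -0.0933662   0.046     ]
[[464.87220667 311.71249688]
 [244.12127168 313.05438017]]
```

```bash
cat >> h.py <<'E'
def box(c,yaw,dims,z0):
    a=np.deg2rad(yaw);R=np.array([[np.cos(a),-np.sin(a)],[np.sin(a),np.cos(a)]])
    L,W,H=dims
    b=np.array([[L/2,W/2],[L/2,-W/2],[-L/2,-W/2],[-L/2,W/2]])@R.T+np.array(c[:2])
    return np.vstack([np.c_[b,[z0]*4],np.c_[b,[z0+H]*4]])
def overlay(im,n,boxes,bx,f,name):
    x0,y0,x1,y1=bx
    c=cv2.resize(im[y0:y1,x0:x1,::-1],None,fx=f,fy=f,interpolation=cv2.INTER_CUBIC)
    for k,b in enumerate(boxes):
        q=(proj(n,b)-[x0,y0]+.5)*f
        col=[(0,0,255),(255,0,0),(0,200,0),(200,0,200),(0,160,255)][k%5]
        for i in range(4):
            for (s,t) in((i,(i+1)%4),(i+4,(i+1)%4+4),(i,i+4)):
                cv2.line(c,tuple(int(v*16) for v in q[s]),tuple(int(v*16) for v in q[t]),col,1,cv2.LINE_AA,4)
    cv2.imwrite("pics/"+name,c)
def toolyaw(s=None):
    s=s or get_state(); R=cv2.Rodrigues(np.float64(s["orientation"]))[0]
    return np.rad2deg(np.arctan2(R[1,0],R[0,0])),R
E
cat > a.py <<'E'
from h import *
T=cv2.imread("pics/top0.png")[:,:,::-1];S=cv2.imread("pics/side0.png")[:,:,::-1]
sh=box((.5597,-.3385),3.9,(.07,.204,.012),.043)
pl=[box((.4507,.0028),-4.5,(.056,.036,.014),0),box((.4555,-.0652),.7,(.056,.036,.014),0),box((.4578,-.1363),1,(.056,.036,.014),0)]
pc=(.601,-.059);py=0
pile=[box(pc,py,(.204,.07,.012),0),box(pc,py,(.204,.07,.012),.034),box((pc[0]+.089,pc[1]),0,(.022,.064,.022),.046),box((pc[0]-.089,pc[1]),0,(.022,.064,.022),.046)]
overlay(T,"top",pl+pile,(220,150,320,280),6,"ot1.png")
overlay(S,"side",pl+pile,(180,160,310,270),6,"os1.png")
overlay(T,"top",[sh],(320,180,430,280),6,"ot2.png")
overlay(S,"side",[sh],(180,230,310,360),5,"os2.png")
E
python3 a.py; python3 -c "
from h import *
print(toolyaw())"
```

```text
(np.float64(-67.727305141052), array([[ 3.79014943e-01, -4.77322019e-04,  9.25390428e-01],
       [-9.25389836e-01,  1.04850396e-03,  3.79015241e-01],
       [-1.15118785e-03, -9.99999336e-01, -4.43102776e-05]]))
```

View pics/ot1.png

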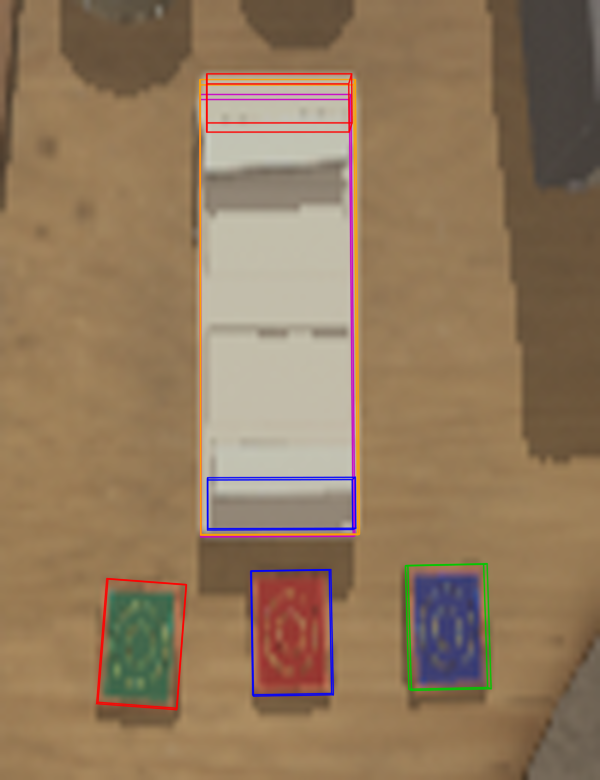

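View pics/os1.png

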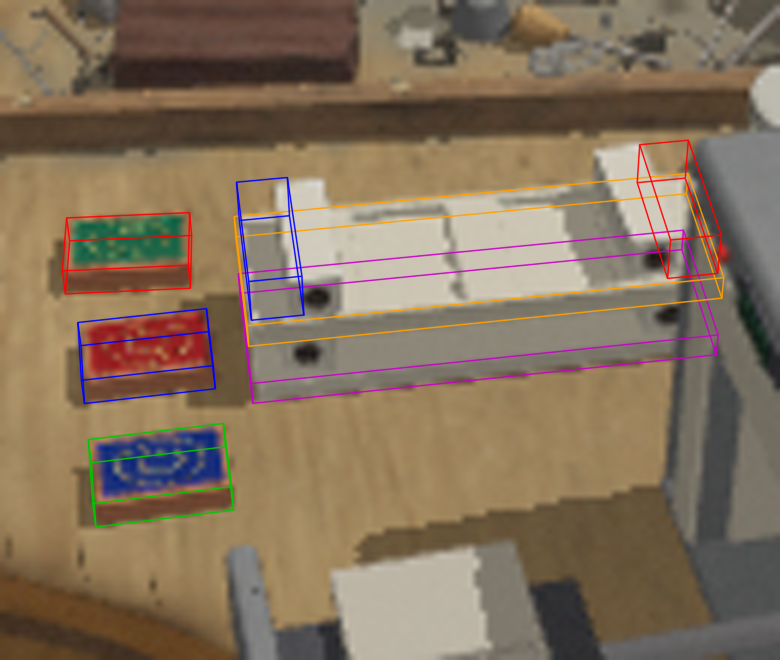

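View pics/ot2.png

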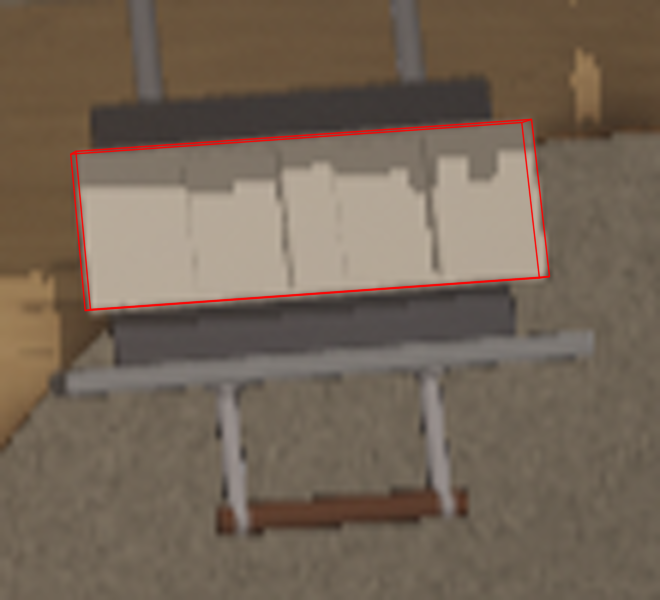

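View pics/os2.png

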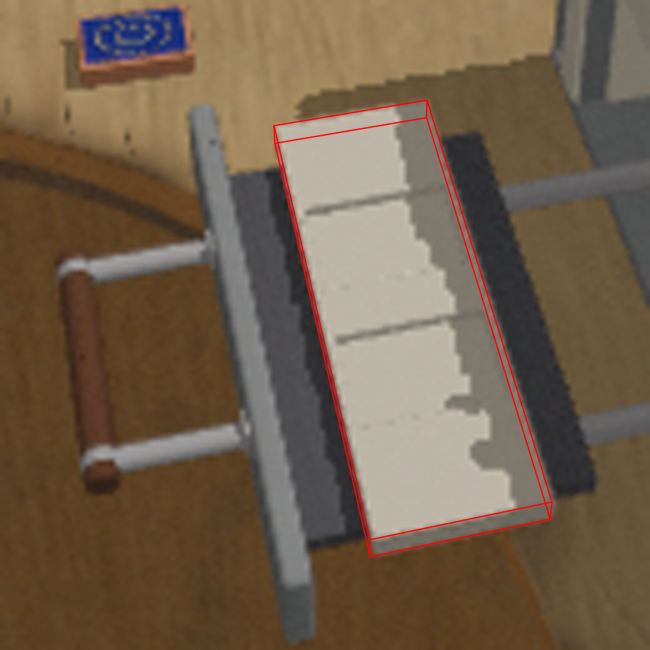

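Run:
```python
from h import *
S=cv2.imread("pics/side0.png")[:,:,::-1];T=cv2.imread("pics/top0.png")[:,:,::-1]
crop(S,(215,180,310,240),8,"s3.png")
crop(T,(245,155,288,200),13,"t3.png")
crop(T,(245,200,288,250),12,"t4.png")
```

```text
(no output)
```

View pics/s3.png

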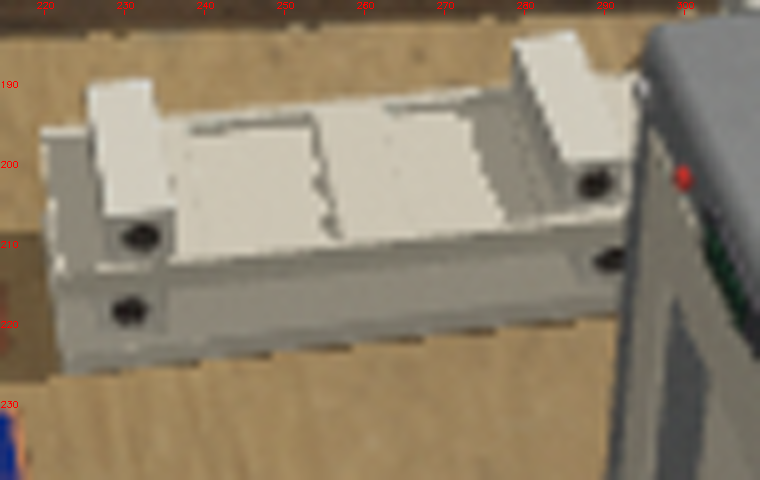

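View pics/t3.png

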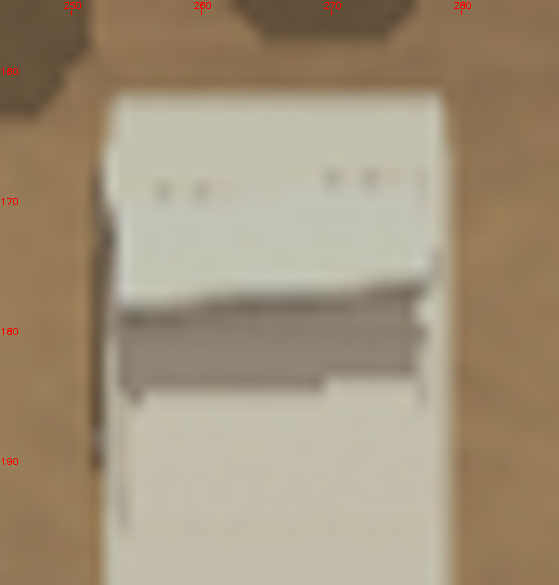

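View pics/t4.png

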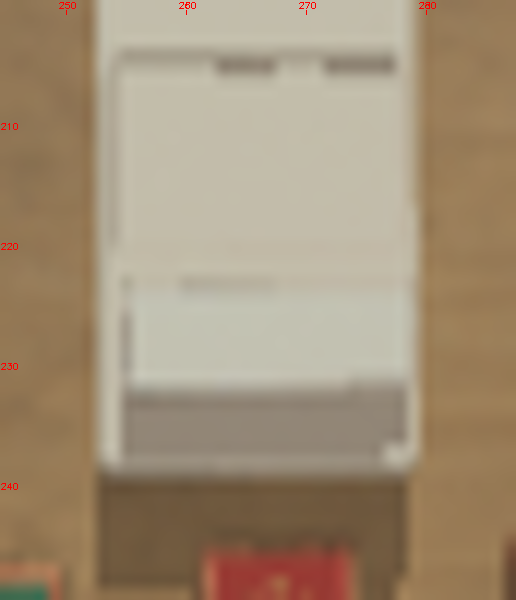

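Run:
```python
from h import *
s=lambda x,y:(215+x/8-.5,180+y/8-.5)
for nm,pp in(("near",[(88,86),(152,80),(175,207),(105,218)]),("far",[(514,40),(574,32),(628,162),(565,165)])):
    q=np.array([back("side",s(*a),.068) for a in pp])[:,:2]; print(nm,np.round(q*1000,1).tolist(),q.mean(0))
a=lambda x,y:(245+x/13-.5,155+y/13-.5); b=lambda x,y:(245+x/12-.5,200+y/12-.5)
print("far top",[np.round(back("top",a(*p),.068)[:2]*1000,1) for p in((118,182),(425,178),(432,278),(120,302))])
print("near top",[np.round(back("top",b(*p),.068)[:2]*1000,1) for p in((125,284),(410,284),(408,385),(125,390))])
print("shelf top",[np.round(back("top",p,.046)[:2]*1000,1) for p in(a(110,95),a(440,95),b(100,472),b(416,470))])
print("shelf side",[np.round(back("side",s(*p),.046)[:2]*1000,1) for p in((42,130),(60,278),(640,72))])
print("cover bottom side",[np.round(back("side",s(*p),0)[:2]*1000,1) for p in((64,374),(600,320))])
```

```text
near [[517.9, -31.3], [538.7, -31.3], [539.3, -93.1], [517.4, -94.9]] [ 0.52831241 -0.06264416]
far [[659.1, -28.1], [679.6, -26.9], [683.3, -92.9], [663.3, -91.4]] [ 0.67130955 -0.05981888]
far top [array([682.8, -26.1]), array([683.6, -88.6]), array([663. , -89.9]), array([658.1, -26.5])]
near top [array([538.3, -29.4]), array([538.1, -91.2]), array([516.2, -90.6]), array([515.3, -29.3])]
shelf top [array([705.4, -24.6]), array([705.4, -93.2]), array([498.2, -23.9]), array([498.4, -93.5])]
shelf side [array([502.3, -25.5]), array([502.2, -96.5]), array([703.9, -24.8])]
cover bottom side [array([501.5, -92.9]), array([677.9, -93.9])]
```

jog_arm(plan=[0.085,0.0155,0.0375,0,-2.1,0.085,0.0155,0.0375,0,-2.1,0.085,0.0155,0.0375,0,-2.1,0.085,0.0155,0.0375,0,-2.1,0.085,0.0155,0.0375,0,-2.1,0.06,0.0155,0.0375,0,-2.1,0.06,0.0155,0.0375,0,-2.1,0.06,0.0155,0.0375,0,-2.1,0.06,0.0155,0.0375,0,-2.1,0.06,0.0155,0.0375,0,-2.1])

```text
time: 0.93
position: [0.411, -0.2477, 0.2313]
orientation: [-1.219, 1.194, -1.194]
force: [0.6, -0.8, -0.3]
gripper_width: 0.0598
```

jog_arm(plan=[0.06,0.0156,0.0375,0,0,0.06,0.0156,0.0375,0,0,0.06,0.0155,0.038,0,0,0.06,0,0,-0.04,0,0.06,0,0,-0.04,0,0.06,0,0,-0.04,0,0.06,0,0,-0.03,0,0.06,0,0,0,0])

```text
time: 1.6
position: [0.4542, -0.1357, 0.0765]
orientation: [-1.224, 1.199, -1.187]
force: [-2.8, 1.0, -1.1]
gripper_width: 0.0599
```

```bash
cat > look.py <<'E'
import sys
from h import *
tag=sys.argv[1]
s=get_state(); print(np.round(s["position"],4),"yaw %.2f"%toolyaw(s)[0],"t %.2f"%s["time"],"w %.4f"%s["gripper_width"],np.round(s["force"],1))
for n in P:
    cv2.imwrite(f"pics/{n}_{tag}.png",get_image(n)[:,:,::-1])
def c(n,b,f,nm): crop(cv2.imread(f"pics/{n}_{tag}.png")[:,:,::-1],b,f,nm)
E
python3 look.py 1; python3 -c "
from h import *
for n,b in (('top',(220,150,320,280)),('side',(180,150,310,270))): crop(cv2.imread(f'pics/{n}_1.png')[:,:,::-1],b,5,f'{n}_1c.png')"
```

```text
[ 0.4542 -0.1357  0.0765] yaw -88.69 t 1.60 w 0.0599 [-2.8  1.  -1.1]
```

View pics/top_1c.png

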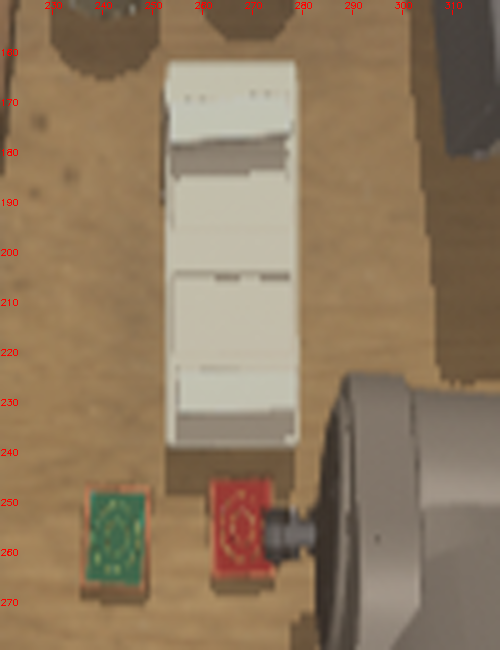

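View pics/side_1c.png

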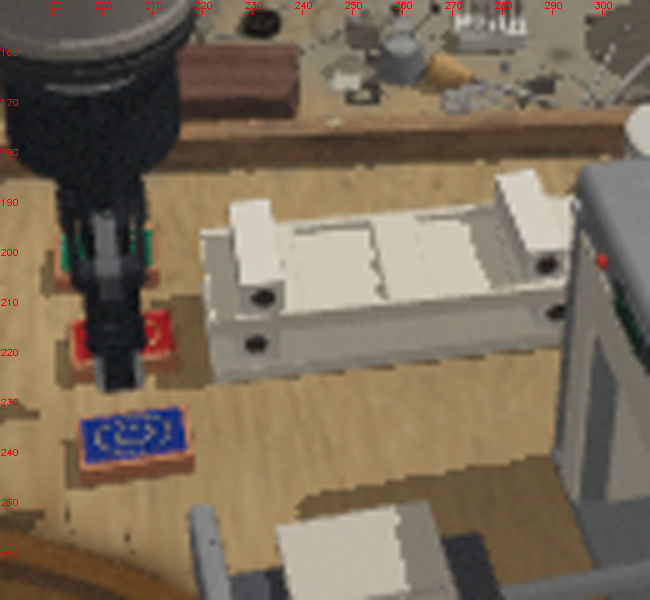

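jog_arm(plan=[0.06,0,0,-0.02,0,0.06,0,0,-0.02,0,0.06,0,0,0,0,0.06,0,0,0,0])

```text
time: 2.03
position: [0.4582, -0.1368, 0.0428]
orientation: [-1.219, 1.192, -1.194]
force: [0.0, 0.7, 0.6]
gripper_width: 0.0601
```

```bash
python3 -c "
from h import *
s=get_state();print(s['position'],toolyaw(s),s['qpos'],s['joint_velocities'])"
```

```text
[ 0.45818009 -0.13682738  0.04282167] (np.float64(-88.73764899614042), array([[ 2.20303981e-02,  8.00689801e-04,  9.99756981e-01],
       [-9.99757265e-01, -2.51025719e-04,  2.20306054e-02],
       [ 2.68604396e-04, -9.99999648e-01,  7.94965249e-04]])) [ 0.31354926  0.38936582 -0.18577138  2.17938845  0.12817862  0.58184163
 -1.51457083] [ 0.00238993 -0.01981402 -0.00331287 -0.0074056  -0.00301058  0.00340651
  0.00216838]
```

jog_arm(plan=[0.06,0,0,-0.02,0,0.06,0,0.0005,-0.0145,0,0.06,0,0,0,0,0.06,0,0,0,0,0.02,0,0,0,0,0.02,0,0,0,0,0.02,0,0,0,0,0.02,0,0,0,0])

```text
time: 2.7
position: [0.4585, -0.1364, 0.0086]
orientation: [-1.219, 1.191, -1.194]
force: [-4.9, 0.3, 21.4]
gripper_width: 0.0341
```

```bash
python3 -c "
from h import *
s=get_state();print(s['position'],toolyaw(s)[0],s['gripper_width'],s['force'])"
```

```text
[ 0.45850098 -0.13640773  0.00855594] -88.7335050172512 0.03407804686380332 [-4.93721064  0.34559498 21.37240411]
```

jog_arm(plan=[0.02,0,0,0.005,0,0.02,0,0,0.02,0,0.02,0,0,0.03,0,0.02,0,0,0.03,0,0.02,0,0,0,0,0.02,0,0,0,0])

```text
time: 3.2
position: [0.4587, -0.1365, 0.094]
orientation: [-1.217, 1.19, -1.196]
force: [-0.1, -0.6, -0.7]
gripper_width: 0.0335
```

```bash
python3 look.py 2; python3 -c "
from h import *
for n,b in (('top',(220,150,340,280)),('side',(160,130,310,250))): crop(cv2.imread(f'pics/{n}_2.png')[:,:,::-1],b,5,f'{n}_2c.png')"
```

```text
[ 0.4587 -0.1365  0.094 ] yaw -88.75 t 3.20 w 0.0335 [-0.1 -0.6 -0.7]
```

View pics/side_2c.png

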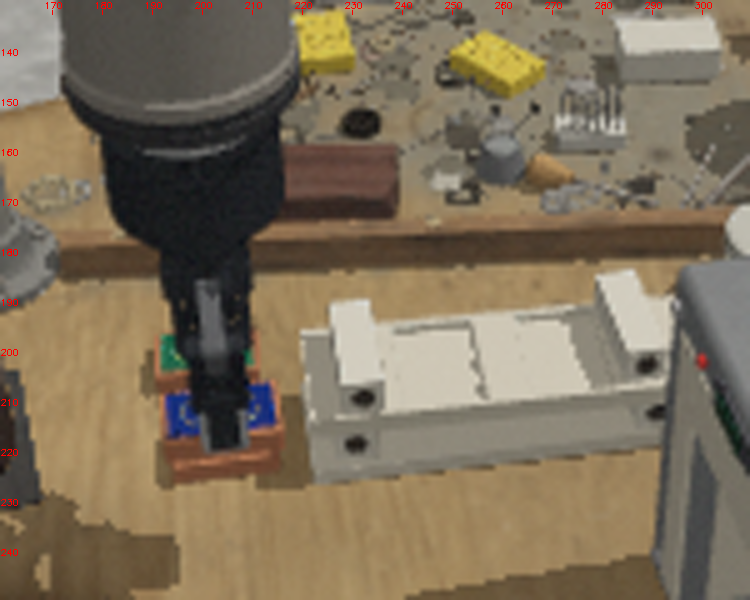

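Run:
```python
from h import *
b=[box((.4587,-.1365),1.2,(.056,.036,.014),.0855)]
for n,bx in (('top',(230,200,340,280)),('side',(170,170,260,240))):
    overlay(cv2.imread(f'pics/{n}_2.png')[:,:,::-1],n,b,bx,7,f'{n}_2o.png')
```

```text
(no output)
```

View pics/side_2o.png

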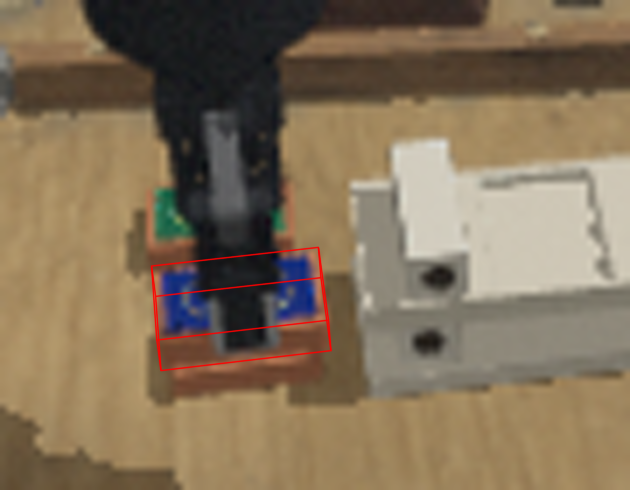

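View pics/top_2o.png

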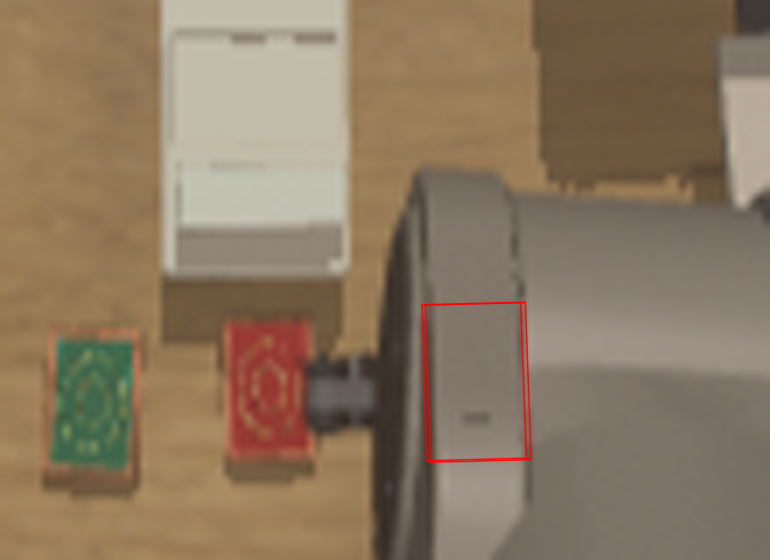

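jog_arm(plan=[0.02,0,0,0.025,0,0.02,0.0147,-0.0335,0,0.9,0.02,0.0147,-0.0335,0,0.9,0.02,0.0147,-0.0335,0,0.9,0.02,0.0147,-0.0335,0,0,0.02,0.0147,-0.0335,0,0,0.02,0.0147,-0.0335,0,0,0.02,0.0147,-0.0335,0,0,0.02,0,0,0,0,0.02,0,0,0,0])

```text
time: 4.13
position: [0.5596, -0.3721, 0.1145]
orientation: [-1.241, 1.162, -1.158]
force: [0.2, 0.5, -1.6]
gripper_width: 0.0339
```

jog_arm(plan=[0.02,0,0,-0.03,0,0.02,0,0,-0.015,0,0.02,0,0,0,0,0.02,0,0,0,0])

```text
time: 4.47
position: [0.5597, -0.3692, 0.0707]
orientation: [-1.242, 1.16, -1.155]
force: [0.6, -0.1, -0.3]
gripper_width: 0.0335
```

```bash
cat > ov.py <<'E'
# usage: ov.py tag z_off  -> draws plaque box (given center) + shelf
from h import *
E
python3 look.py 3
python3 - <<'E'
from h import *
s=get_state();p=s["position"]
b=[box((.5597,-.3385),3.9,(.07,.204,.012),.043),box((p[0]-.0,p[1]),toolyaw(s)[0]+90,(.056,.036,.014),p[2]-.0085)]
for n,bx in (('top',(320,180,430,280)),('side',(200,220,310,340))):
    overlay(cv2.imread(f'pics/{n}_3.png')[:,:,::-1],n,b,bx,7 if n=="top" else 6,f'{n}_3o.png')
E
```

```text
[ 0.5597 -0.3692  0.0707] yaw -85.97 t 4.47 w 0.0335 [ 0.6 -0.1 -0.3]
```

View pics/side_3o.png

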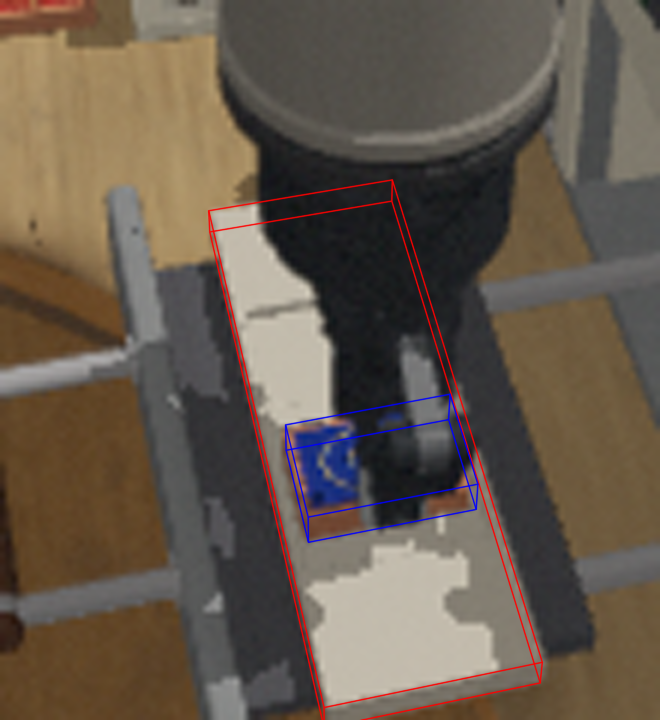

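View pics/top_3o.png

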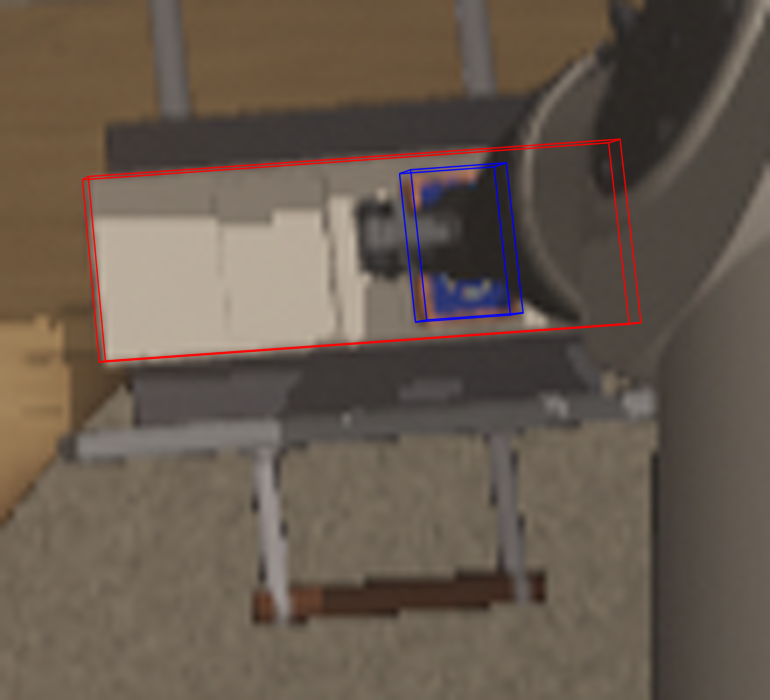

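jog_arm(plan=[0.02,0.0018,-0.0014,0,0,0.02,0,0,0,0,0.02,0,0,-0.005,0,0.02,0,0,-0.003,0,0.02,0,0,-0.003,0,0.02,0,0,0,0])

```text
time: 5.07
position: [0.5618, -0.3717, 0.0599]
orientation: [-1.241, 1.159, -1.157]
force: [-0.6, 0.0, -1.5]
gripper_width: 0.0334
```

```bash
python3 -c "
from h import *
s=get_state();print(s['position'],toolyaw(s)[0],s['gripper_width'],s['force'],s['ft_torque'])"
```

```text
[ 0.56180503 -0.37174766  0.05992117] -86.02959458336137 0.03338132339284762 [-0.55373048  0.00509956 -1.48655841] [-0.04134525  0.01643519  0.03019988]
```

jog_arm(plan=[0.02,0,0,-0.002,0,0.02,0,0,0,0,0.05,0,0,0,0,0.05,0,0,0,0,0.05,0,0,0,0,0.05,0,0,0.03,0,0.05,0,0,0.04,0,0.06,-0.01,0.035,0.02,0,0.06,-0.015,0.0375,0,0,0.06,-0.015,0.0375,0,0])

```text
time: 5.9
position: [0.5224, -0.2614, 0.1502]
orientation: [-1.24, 1.156, -1.161]
force: [0.7, 1.1, 0.0]
gripper_width: 0.06
```

jog_arm(plan=[0.06,-0.015,0.0375,0,0,0.06,-0.015,0.0375,0,0,0.06,-0.015,0.0375,0,0,0.06,0,0,0,0,0.06,0,0,0,0])

```text
time: 6.32
position: [0.477, -0.1478, 0.1494]
orientation: [-1.242, 1.155, -1.156]
force: [-0.5, -0.8, 0.9]
gripper_width: 0.0599
```

```bash
python3 look.py 4
python3 - <<'E'
from h import *
b=[box((.5597,-.3385),3.9,(.07,.204,.012),.043),box((.5619,-.3714),3.9,(.056,.036,.014),.050)]
for n,bx in (('top',(320,180,430,280)),('side',(200,220,310,340))):
    overlay(cv2.imread(f'pics/{n}_4.png')[:,:,::-1],n,b,bx,7 if n=="top" else 6,f'{n}_4o.png')
E
```

```text
[ 0.477  -0.1478  0.1494] yaw -85.84 t 6.32 w 0.0599 [-0.5 -0.8  0.9]
```

View pics/side_4o.png

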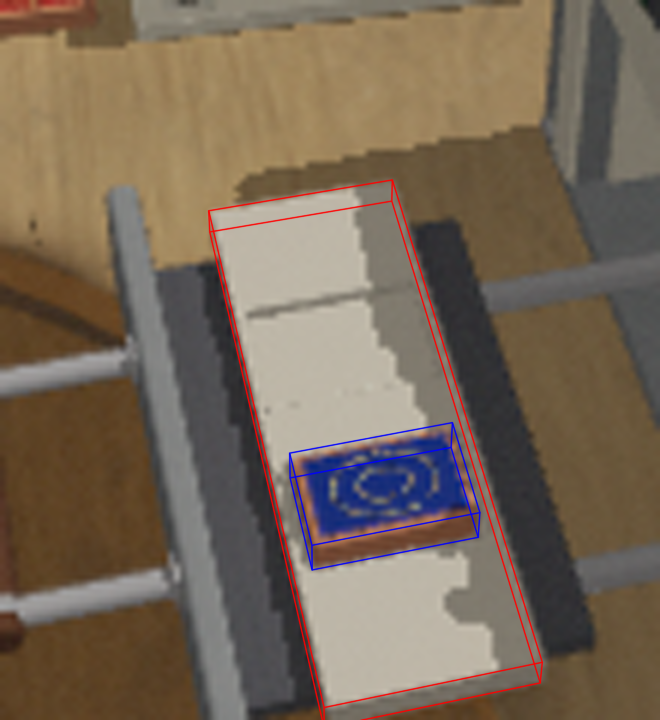

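View pics/top_4o.png

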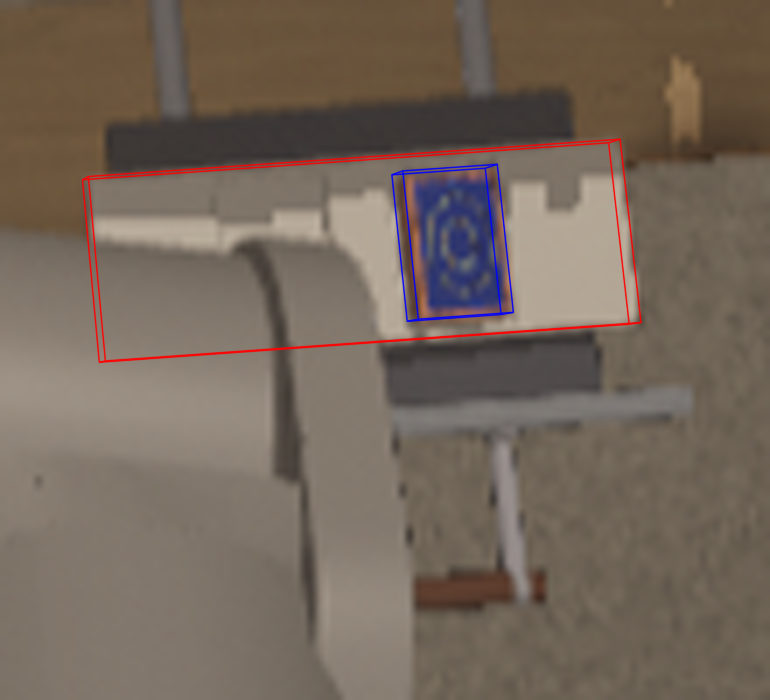

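View pics/top_4.png

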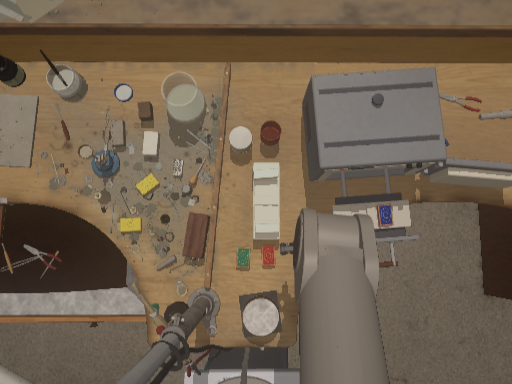

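jog_arm(plan=[0.06,-0.0107,0.0413,0,-1.75,0.06,-0.0108,0.0393,0,-1.75,0.06,0,0,-0.04,0,0.06,0,0,-0.04,0,0.06,0,0,-0.025,0,0.06,0,0,0,0,0.06,0,0,0,0,0.06,0,0,0,0])

```text
time: 7.08
position: [0.457, -0.0705, 0.0449]
orientation: [-1.212, 1.203, -1.204]
force: [0.9, -0.1, -0.0]
gripper_width: 0.0598
```

```bash
python3 look.py 5
python3 - <<'E'
from h import *
b=[box((.4555,-.0652),.7,(.056,.036,.014),0)]
for n,bx in (('top',(230,220,300,290)),('side',(180,180,250,240))):
    overlay(cv2.imread(f'pics/{n}_5.png')[:,:,::-1],n,b,bx,8 ,f'{n}_5o.png')
E
```

```text
[ 0.457  -0.0705  0.0449] yaw -89.59 t 7.08 w 0.0598 [ 0.9 -0.1 -0. ]
```

View pics/side_5o.png

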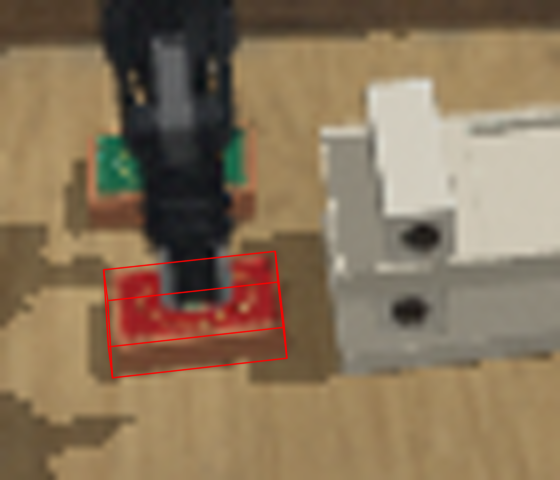

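jog_arm(plan=[0.06,-0.0012,0.0055,0,0,0.06,0,0,-0.02,0,0.06,0,0,-0.0185,0,0.06,0,0,0,0,0.06,0,0,0,0,0.02,0,0,0,0,0.02,0,0,0,0,0.02,0,0,0,0,0.02,0,0,0,0])

```text
time: 7.93
position: [0.4555, -0.0644, 0.0067]
orientation: [-1.212, 1.202, -1.204]
force: [-3.8, 1.1, 15.4]
gripper_width: 0.0344
```

```bash
cat > st.py <<'E'
from h import *
s=get_state();print(np.round(s['position'],4),"yaw %.2f w %.4f t %.2f"%(toolyaw(s)[0],s['gripper_width'],s['time']),np.round(s['force'],1),np.round(s['ft_torque'],2))
E
python3 st.py
```

```text
[ 0.4555 -0.0644  0.0067] yaw -89.52 w 0.0344 t 7.93 [-3.8  1.1 15.4] [0.26 0.81 0.16]
```

jog_arm(plan=[0.02,0,0,0.01,0,0.02,0,0,0.04,0,0.02,0,0,0.04,0,0.02,0.0146,-0.0344,0.02,1.7,0.02,0.0146,-0.0344,0,1.7,0.02,0.0146,-0.0344,0,0,0.02,0.0146,-0.0344,0,0,0.02,0.0146,-0.0344,0,0,0.02,0.0146,-0.0344,0,0,0.02,0.0146,-0.0344,0,0])

```text
time: 8.77
position: [0.5571, -0.3065, 0.1165]
orientation: [-1.24, 1.159, -1.16]
force: [0.6, 0.6, -0.6]
gripper_width: 0.0337
```

jog_arm(plan=[0.02,0,0,0,0,0.02,0,0,-0.03,0,0.02,0,0,-0.015,0,0.02,0,0,0,0,0.02,0,0,0,0,0.02,0,0,0,0])

```text
time: 9.27
position: [0.5573, -0.3047, 0.0716]
orientation: [-1.24, 1.158, -1.16]
force: [-0.4, 0.9, -0.8]
gripper_width: 0.0338
```

```bash
python3 look.py 6
python3 - <<'E'
from h import *
s=get_state();p=s["position"]
b=[box((.5597,-.3385),3.9,(.07,.204,.012),.043),box((p[0]-.0,p[1]),toolyaw(s)[0]+90,(.056,.036,.014),p[2]-.0067)]
for n,bx in (('top',(320,180,430,280)),('side',(200,220,310,340))):
    overlay(cv2.imread(f'pics/{n}_6.png')[:,:,::-1],n,b,bx,7 if n=="top" else 6,f'{n}_6o.png')
E
```

```text
[ 0.5573 -0.3047  0.0716] yaw -86.12 t 9.27 w 0.0338 [-0.4  0.9 -0.8]
```

View pics/side_6o.png

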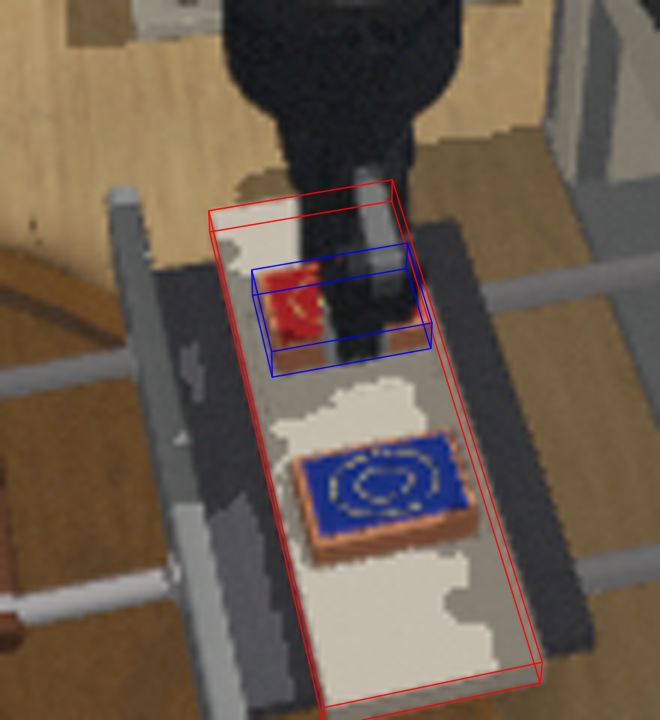

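View pics/top_6o.png

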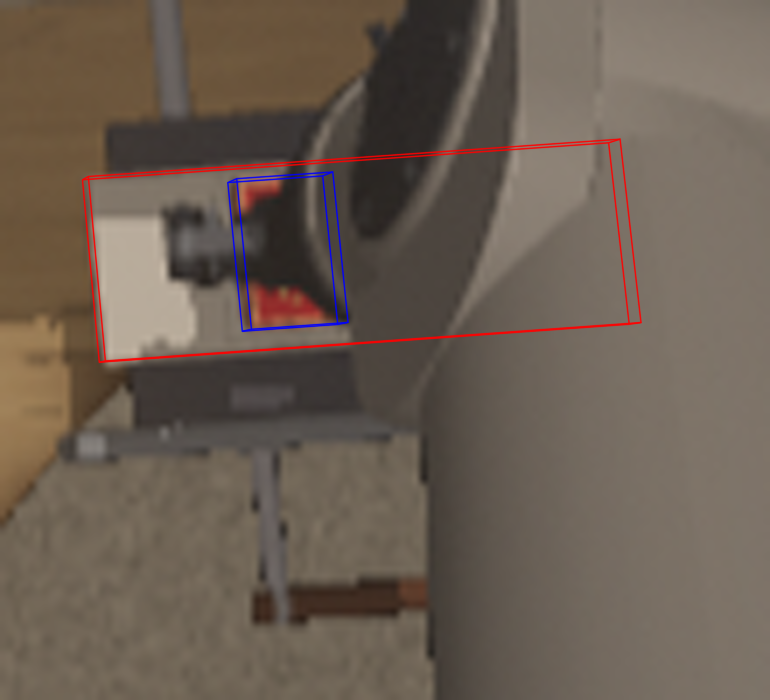

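jog_arm(plan=[0.02,-0.0002,-0.0009,-0.005,0,0.02,0,0,-0.004,0,0.02,0,0,-0.003,0,0.02,0,0,0,0,0.02,0,0,0,0])

```text
time: 9.78
position: [0.5564, -0.3054, 0.0576]
orientation: [-1.241, 1.16, -1.159]
force: [0.2, 0.7, -0.7]
gripper_width: 0.0342
```

```bash
python3 st.py
```

```text
[ 0.5564 -0.3054  0.0576] yaw -86.13 w 0.0342 t 9.78 [ 0.2  0.7 -0.7] [-0.03  0.05 -0.03]
```

jog_arm(plan=[0.05,0,0,0,0,0.05,0,0,0,0,0.05,0,0,0,0,0.05,0,0,0.03,0,0.05,0,0,0.035,2,0.05,-0.004,0.02,0.02,7,0.05,-0.005,0.035,0,7,0.05,-0.005,0.035,0,7,0.05,-0.005,0.035,0,7,0.05,-0.005,0.035,0,7])

```text
time: 10.62
position: [0.5322, -0.1441, 0.1434]
orientation: [-1.467, 0.665, -0.666]
force: [-0.2, -0.0, -0.0]
gripper_width: 0.05
```

jog_arm(plan=[0.05,-0.004,0.03,0,7,0.05,0,0.03,0,7,0.05,0,0.024,0,7,0.05,0,0,0,7,0.05,0,0,0,7,0.05,0,0,0,7,0.05,0,0,0,7,0.05,0,0,0,0,0.05,0,0,0,0])

```text
time: 11.37
position: [0.5286, -0.0617, 0.1431]
orientation: [-1.571, 0.005, -0.005]
force: [0.5, -0.0, 0.4]
gripper_width: 0.05
```

```bash
python3 look.py 7
python3 - <<'E'
from h import *
b=[box((.5597,-.3385),3.9,(.07,.204,.012),.043),box((.5575,-.3056),3.9,(.056,.036,.014),.050),box((.5619,-.3714),3.9,(.056,.036,.014),.050)]
for n,bx in (('top',(320,180,430,280)),('side',(180,130,310,330))):
    overlay(cv2.imread(f'pics/{n}_7.png')[:,:,::-1],n,b,bx,7 if n=="top" else 4,f'{n}_7o.png')
E
```

```text
[ 0.5286 -0.0617  0.1431] yaw -0.37 t 11.37 w 0.0500 [ 0.5 -0.   0.4]
```

View pics/side_7o.png

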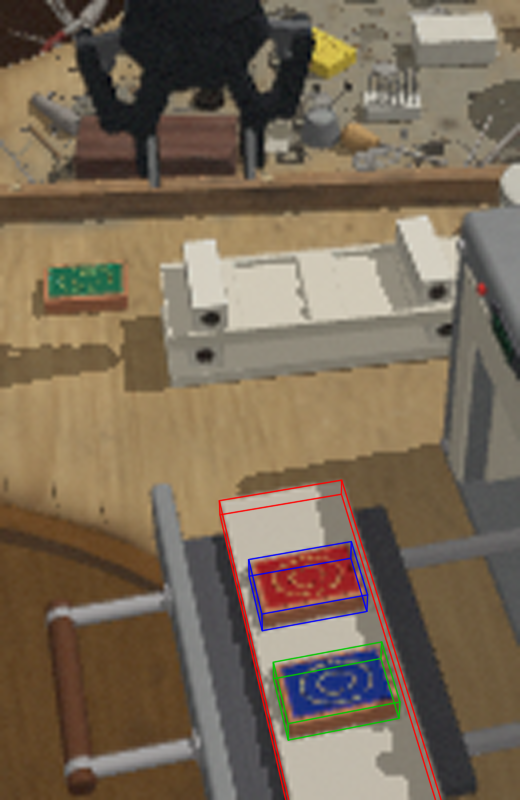

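View pics/top_7.png

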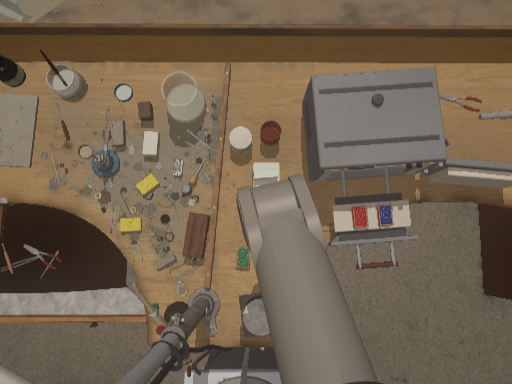

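jog_arm(plan=[0.05,-0.0005,0,-0.04,0.3,0.05,0,0,-0.035,0,0.05,0,0,-0.0175,0,0.05,0,0,0,0,0.05,0,0,0,0,0.01,0,0,0,0,0.01,0,0,0,0,0.01,0,0,0,0,0.01,0,0,0,0,0.01,0,0,0,0])

```text
time: 12.3
position: [0.5291, -0.0616, 0.0522]
orientation: [-1.571, -0.004, -0.0]
force: [-1.1, -0.2, 9.3]
gripper_width: 0.0208
```

```bash
python3 st.py
```

```text
[ 0.5291 -0.0616  0.0522] yaw 0.14 w 0.0208 t 12.30 [-1.1 -0.2  9.3] [ 0.14  0.51 -0.01]
```

jog_arm(plan=[0.01,0,0,0.01,0,0.01,0,0,0.035,0,0.01,0,0,0.035,0,0.01,0.0037,-0.0366,0,-6,0.01,0.0037,-0.0366,0,-7,0.01,0.0037,-0.0366,0,-7,0.01,0.0037,-0.0366,0,-7,0.01,0.0037,-0.0366,0,-7,0.01,0.0037,-0.0366,0,-7,0.01,0.0037,-0.0366,0,-7])

```text
time: 13.13
position: [0.5541, -0.3197, 0.1323]
orientation: [-1.469, 0.656, -0.658]
force: [0.7, 0.4, -0.3]
gripper_width: 0.0203
```

jog_arm(plan=[0.01,0.0037,-0.0366,0,-7,0.01,0.0037,-0.0366,0,-7,0.01,0.0037,-0.0366,0,-7,0.01,0,0,0,-7,0.01,0,0,0,-7,0.01,0,0,-0.02,-3.2,0.01,0,0,-0.02,0,0.01,0,0,0,0,0.01,0,0,0,0])

```text
time: 13.88
position: [0.5648, -0.4271, 0.091]
orientation: [-1.241, 1.158, -1.157]
force: [-0.3, 0.3, -0.8]
gripper_width: 0.02
```

```bash
python3 look.py 8
python3 - <<'E'
from h import *
s=get_state();p=s["position"]
b=[box((.5597,-.3385),3.9,(.07,.204,.012),.043),box((p[0]-.0,p[1]),toolyaw(s)[0]+90,(.064,.022,.022),p[2]-.0062)]
for n,bx in (('top',(320,180,430,280)),('side',(200,240,310,360))):
    overlay(cv2.imread(f'pics/{n}_8.png')[:,:,::-1],n,b,bx,7 if n=="top" else 6,f'{n}_8o.png')
E
```

```text
[ 0.5648 -0.4271  0.091 ] yaw -86.00 t 13.88 w 0.0200 [-0.3  0.3 -0.8]
```

View pics/side_8o.png

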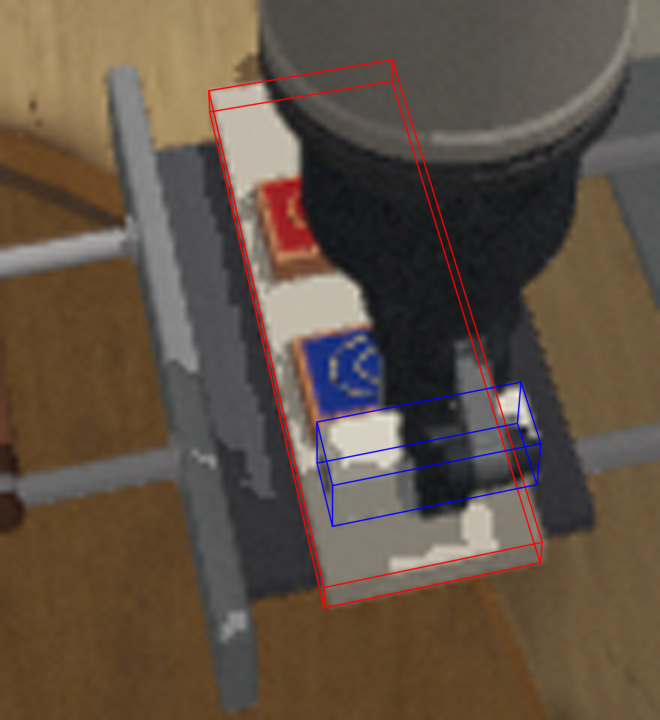

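View pics/top_8o.png

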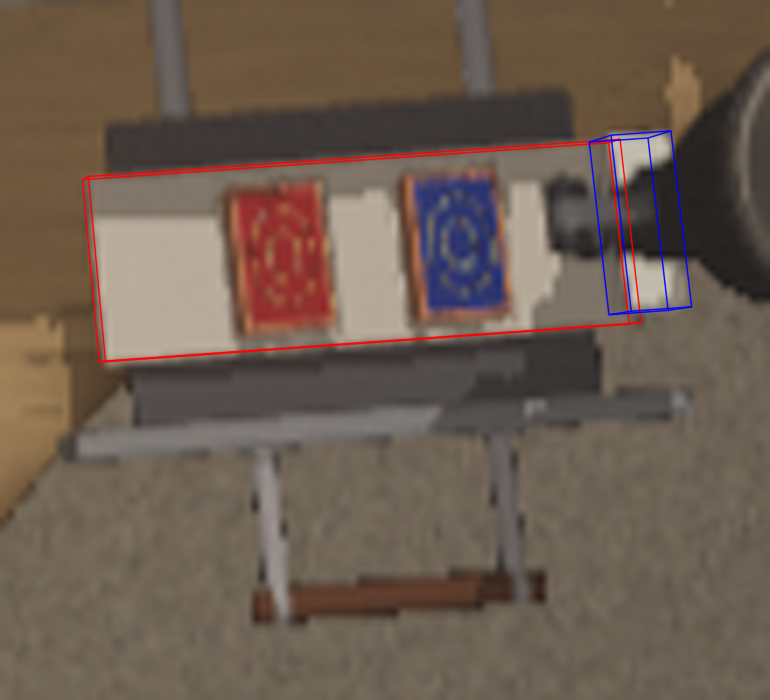

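Run:
```python
from h import *
crop(cv2.imread('pics/side_8.png')[:,:,::-1],(245,295,300,335),14,'z1.png')
s=get_state();p=s["position"]
b=[box((p[0]-.0,p[1]),toolyaw(s)[0]+90,(.064,.022,.022),p[2]-.0062)]
overlay(cv2.imread('pics/side_8.png')[:,:,::-1],"side",b,(245,295,300,335),14,'z2.png')
a=cv2.imread('pics/z1.png');c=cv2.imread('pics/z2.png');cv2.imwrite('pics/z3.png',np.vstack([a,c])[:, :])
```

```text
(no output)
```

View pics/z2.png

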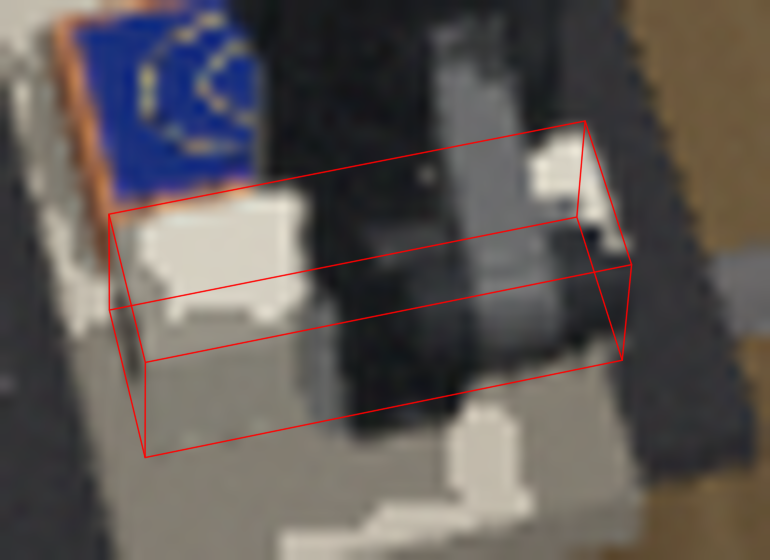

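jog_arm(plan=[0.01,0.001,0,-0.015,0,0.01,0,0,-0.01,0,0.01,0,0,-0.003,0,0.01,0,0,0,0,0.01,0,0,0,0])

```text
time: 14.4
position: [0.5659, -0.4273, 0.0622]
orientation: [-1.241, 1.158, -1.157]
force: [-0.3, -0.2, -0.3]
gripper_width: 0.0209
```

jog_arm(plan=[0.01,0,0,-0.0015,0,0.01,0,0,0,0,0.01,0,0,0,0])

```text
time: 14.65
position: [0.5663, -0.4276, 0.0614]
orientation: [-1.241, 1.157, -1.158]
force: [0.4, 2.0, 5.1]
gripper_width: 0.0206
```

```bash
python3 st.py
```

```text
[ 0.5663 -0.4276  0.0614] yaw -86.02 w 0.0206 t 14.65 [0.4 2.  5.1] [0.15 0.01 0.02]
```

jog_arm(plan=[0.04,0,0,0,0,0.04,0,0,0,0,0.04,0,0,0.03,0,0.04,0,0,0.035,0,0.04,0,0.033,0.01,6,0.04,0,0.037,0,7,0.04,0,0.037,0,7,0.04,0,0.037,0,7,0.04,0,0.037,0,7,0.04,0,0.037,0,7])

```text
time: 15.48
position: [0.5656, -0.2079, 0.1361]
orientation: [-1.484, 0.61, -0.61]
force: [1.7, -0.7, -0.1]
gripper_width: 0.0399
```

jog_arm(plan=[0.04,0,0.037,0,7,0.04,0,0.037,0,7,0.045,0,0.037,0,7,0.045,0.035,0.036,0,7,0.045,0.035,0,0,7,0.045,0.035,0,0,7,0.045,0,0,0,7,0.045,0,0,0,6.3,0.045,0,0,0,0,0.045,0,0,0,0])

```text
time: 16.32
position: [0.6648, -0.0688, 0.1356]
orientation: [-1.566, -0.137, 0.138]
force: [0.4, 0.6, 0.4]
gripper_width: 0.0451
```

```bash
python3 look.py 9
python3 - <<'E'
from h import *
b=[box((.5658,-.4273),3.9,(.064,.022,.022),.055),box((.6713,-.0590),3.3,(.022,.064,.022),.046)]
for n,bx in (('top',(320,180,430,280)),('side',(230,260,310,350))):
    overlay(cv2.imread(f'pics/{n}_9.png')[:,:,::-1],n,b,bx,7 if n=="top" else 7,f'{n}_9o.png')
overlay(cv2.imread(f'pics/side_9.png')[:,:,::-1],"side",b,(230,130,330,230),7,f'side_9o2.png')
E
```

```text
[ 0.6648 -0.0688  0.1356] yaw 10.05 t 16.32 w 0.0451 [0.4 0.6 0.4]
```

View pics/side_9o.png

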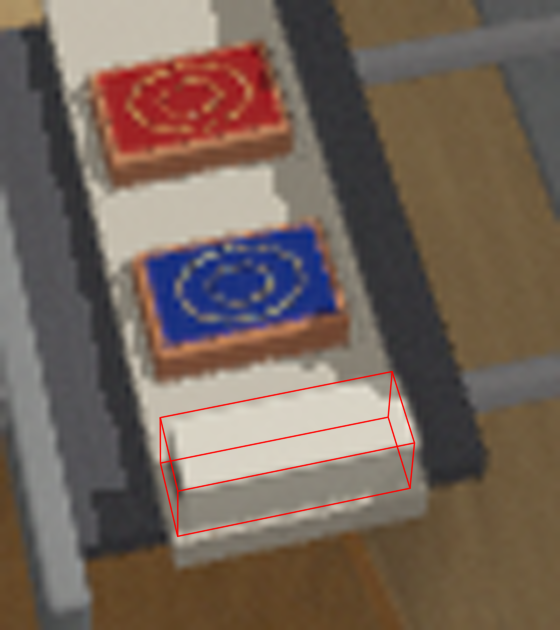

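View pics/side_9o2.png

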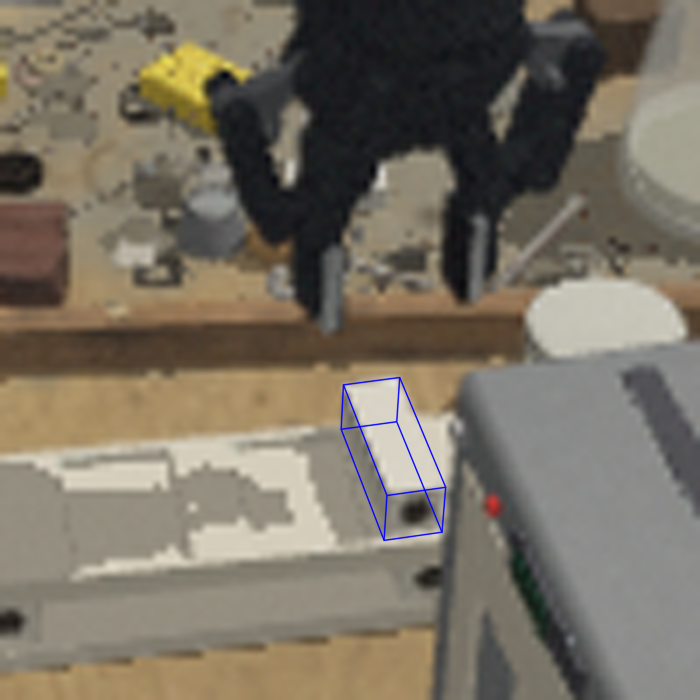

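View pics/top_9o.png

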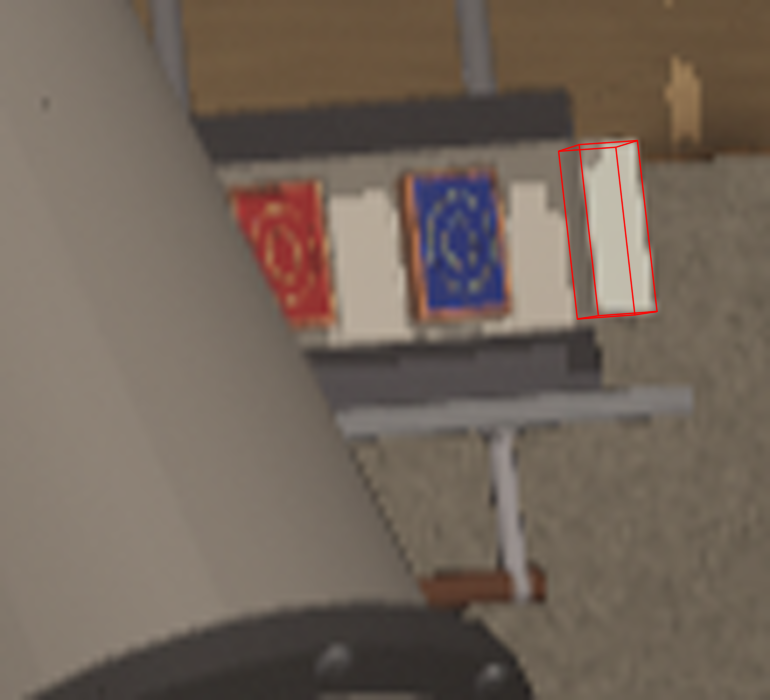

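jog_arm(plan=[0.045,0.0065,0.0095,0,-6.7,0.045,0,0,-0.03,0,0.045,0,0,-0.03,0,0.045,0,0,-0.01,0,0.045,0,0,0,0,0.045,0,0,0,0])

```text
time: 16.92
position: [0.6716, -0.059, 0.0665]
orientation: [-1.57, -0.048, 0.049]
force: [0.6, 0.8, 0.4]
gripper_width: 0.0453
```

```bash
python3 look.py 10
python3 - <<'E'
from h import *
b=[box((.6713,-.0590),3.3,(.022,.064,.022),.046)]
overlay(cv2.imread(f'pics/side_10.png')[:,:,::-1],"side",b,(250,150,320,220),8,f'side_10o2.png')
E
```

```text
[ 0.6716 -0.059   0.0665] yaw 3.52 t 16.92 w 0.0453 [0.6 0.8 0.4]
```

View pics/side_10o2.png

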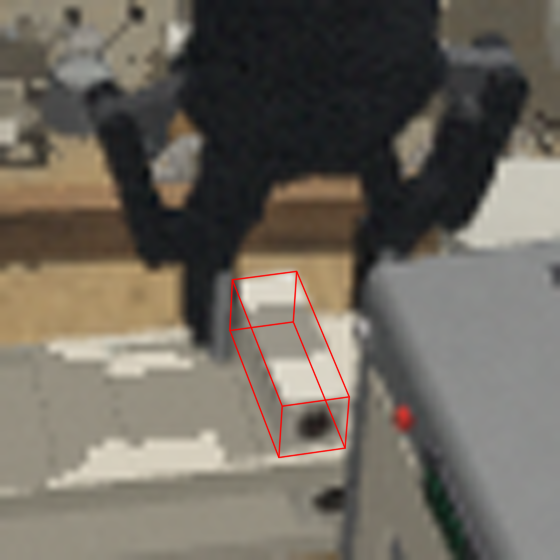

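jog_arm(plan=[0.045,0,0,-0.0155,0,0.045,0,0,0,0,0.045,0,0,0,0,0.01,0,0,0,0,0.01,0,0,0,0,0.01,0,0,0,0,0.01,0,0,0,0,0.01,0,0,0,0])

```text
time: 17.68
position: [0.6721, -0.0591, 0.0514]
orientation: [-1.57, -0.05, 0.048]
force: [-1.3, -0.0, 6.2]
gripper_width: 0.0206
```

```bash
python3 st.py
```

```text
[ 0.6721 -0.0591  0.0514] yaw 3.57 w 0.0206 t 17.68 [-1.3 -0.   6.2] [0.02 0.22 0.02]
```

jog_arm(plan=[0.01,0,0,0.01,0,0.01,0,0,0.035,0,0.01,0,0,0.035,0,0.01,-0.039,0,0,-6.9,0.01,-0.039,0,0,-6.9,0.01,-0.0405,0,0,-6.9,0.01,0,-0.0318,0,-6.9,0.01,0,-0.0318,0,-6.9,0.01,0,-0.0318,0,-6.9,0.01,0,-0.0318,0,-6.9])

```text
time: 18.52
position: [0.553, -0.1876, 0.1317]
orientation: [-1.482, 0.614, -0.615]
force: [1.9, 0.4, -1.9]
gripper_width: 0.0205
```

jog_arm(plan=[0.01,0,-0.0318,0,-6.9,0.01,0,-0.0318,0,-6.9,0.01,0,0,0,-6.9,0.01,0,0,0,-6.9,0.01,0,0,0,-6.9,0.01,0,0,0,-6.9,0.01,0,0,-0.02,0,0.01,0,0,-0.02,0,0.01,0,0,0,0,0.01,0,0,0,0])

```text
time: 19.35
position: [0.5527, -0.2495, 0.0906]
orientation: [-1.241, 1.16, -1.158]
force: [0.2, 0.2, -0.0]
gripper_width: 0.0207
```

```bash
python3 look.py 11
python3 - <<'E'
from h import *
s=get_state();p=s["position"]
b=[box((.5597,-.3385),3.9,(.07,.204,.012),.043),box((p[0]-.0,p[1]),toolyaw(s)[0]+90,(.064,.022,.022),p[2]-.0054)]
for n,bx in (('top',(320,180,430,280)),('side',(200,220,310,320))):
    overlay(cv2.imread(f'pics/{n}_11.png')[:,:,::-1],n,b,bx,7 if n=="top" else 7,f'{n}_11o.png')
E
```

```text
[ 0.5527 -0.2495  0.0906] yaw -86.10 t 19.35 w 0.0207 [ 0.2  0.2 -0. ]
```

View pics/side_11o.png

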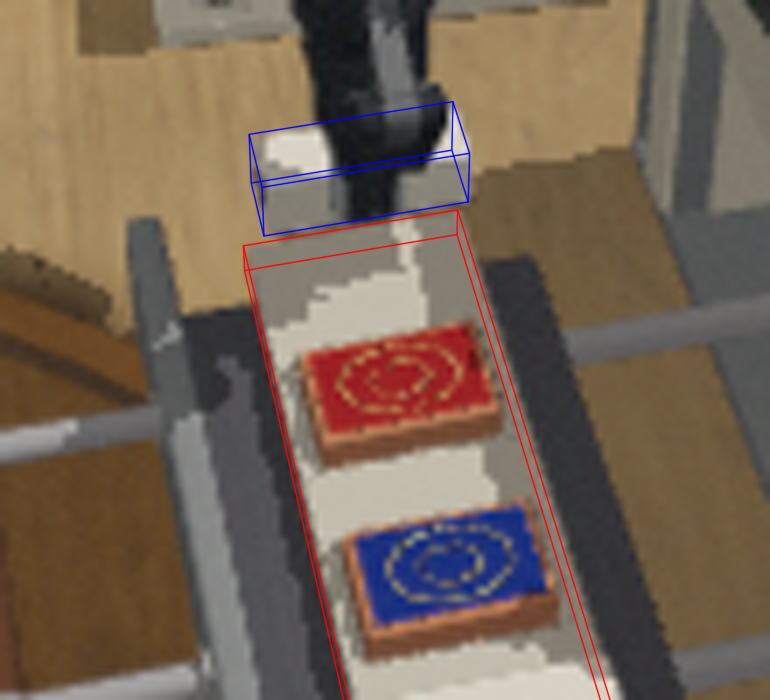

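View pics/top_11o.png

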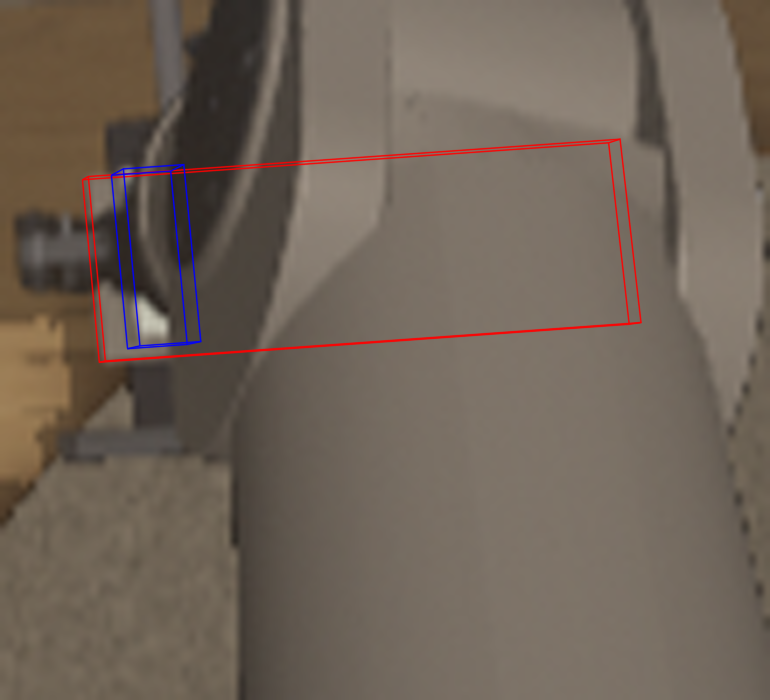

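jog_arm(plan=[0.01,0.0008,-0.0002,-0.015,0,0.01,0,0,-0.01,0,0.01,0,0,-0.004,0,0.01,0,0,-0.001,0,0.01,0,0,0,0,0.01,0,0,0,0])

```text
time: 19.95
position: [0.5541, -0.2502, 0.0609]
orientation: [-1.24, 1.159, -1.159]
force: [-0.2, 0.1, -1.2]
gripper_width: 0.0207
```

```bash
python3 st.py
```

```text
[ 0.5541 -0.2502  0.0609] yaw -86.13 w 0.0207 t 19.95 [-0.2  0.1 -1.2] [0.01 0.03 0.  ]
```

jog_arm(plan=[0.01,0,0,-0.001,0,0.01,0,0,0,0,0.04,0,0,0,0,0.04,0,0,0,0,0.04,0,0,0.03,0,0.04,0,0,0.04,0,0.04,0,0,0.02,0,0.085,0.0096,0.0381,0,-1.3,0.085,0.0096,0.0381,0,-1.3,0.085,0.0096,0.0381,0,-1.3])

```text
time: 20.78
position: [0.5829, -0.1351, 0.1502]
orientation: [-1.207, 1.211, -1.213]
force: [0.5, 0.3, 0.5]
gripper_width: 0.0745
```

jog_arm(plan=[0.085,0.0096,0.0381,0,0,0.085,0.0096,0.0381,0,0,0.085,0,0,0,0,0.085,0,0,0,0,0.085,0,0,-0.03,0,0.085,0,0,0,0,0.085,0,0,0,0])

```text
time: 21.37
position: [0.6007, -0.0608, 0.1186]
orientation: [-1.211, 1.213, -1.209]
force: [0.0, -0.3, 0.7]
gripper_width: 0.0852
```

```bash
python3 look.py 12
python3 - <<'E'
from h import *
b=[box((.5658,-.4273),3.9,(.064,.022,.022),.055),box((.5536,-.2497),3.9,(.064,.022,.022),.055)]
for n,bx in (('top',(320,180,430,280)),('side',(220,240,310,350))):
    overlay(cv2.imread(f'pics/{n}_12.png')[:,:,::-1],n,b,bx,7 if n=="top" else 6,f'{n}_12o.png')
overlay(cv2.imread(f'pics/side_12.png')[:,:,::-1],"side",[box((.602,-.0595),0,(.204,.07,.012),.034),box((.602,-.0595),0,(.204,.07,.012),0)],(210,130,310,240),7,f'side_12o2.png')
overlay(cv2.imread(f'pics/top_12.png')[:,:,::-1],"top",[box((.602,-.0595),0,(.204,.07,.012),.034),box((.602,-.0595),0,(.204,.07,.012),0)],(220,150,320,260),7,f'top_12o2.png')
E
```

```text
[ 0.6007 -0.0608  0.1186] yaw -90.10 t 21.37 w 0.0852 [ 0.  -0.3  0.7]
```

View pics/side_12o.png

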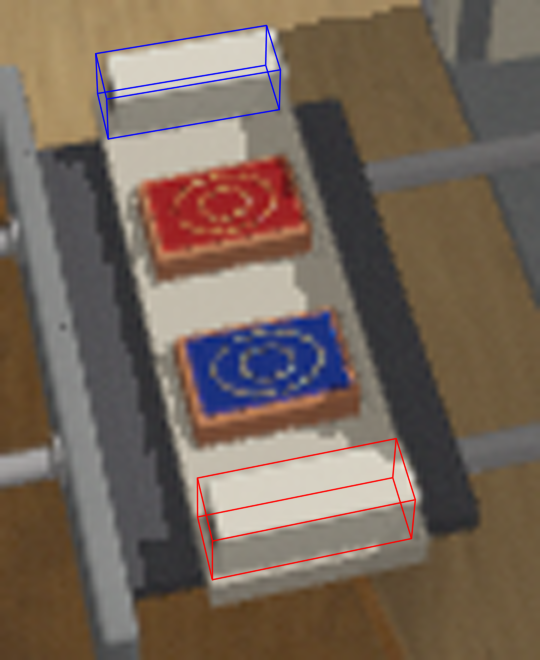

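View pics/side_12o2.png

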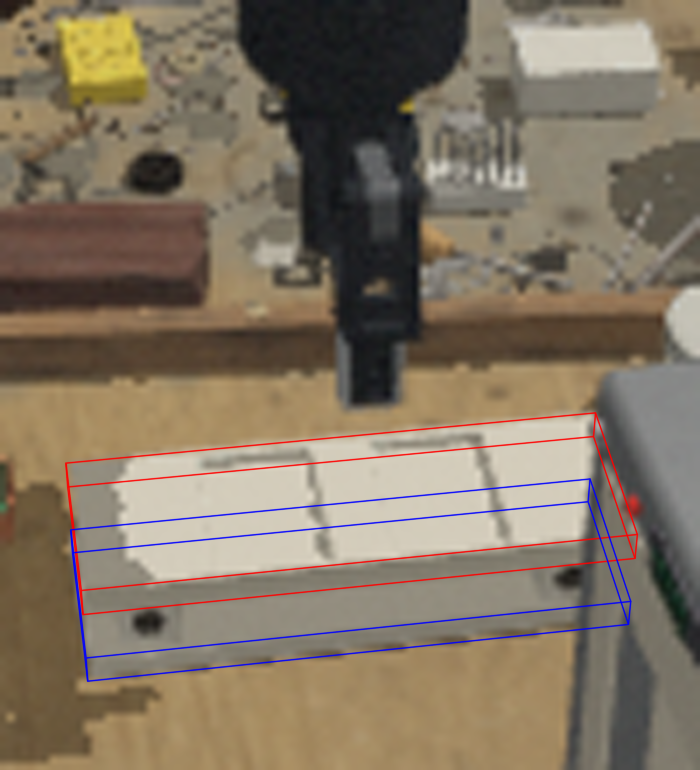

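View pics/top_12o2.png

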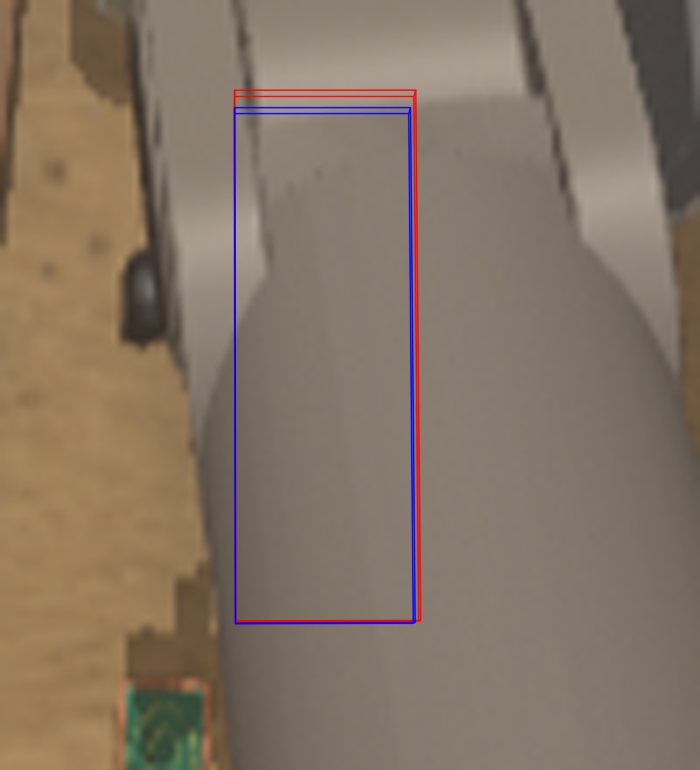

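View pics/top_12o.png

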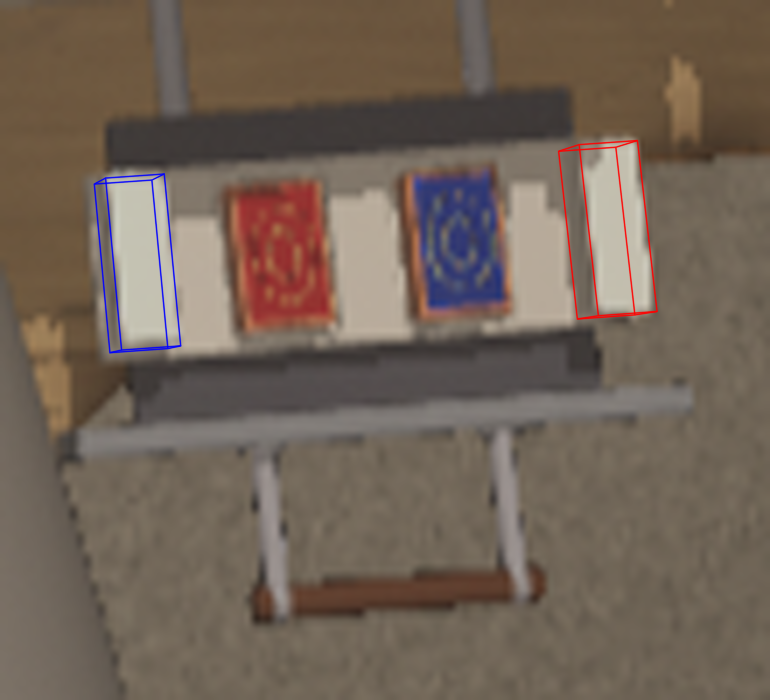

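jog_arm(plan=[0.085,0.001,0.001,-0.03,0,0.085,0,0,-0.03,0,0.085,0,0,-0.01,0,0.085,0,0,-0.01,0,0.085,0,0,-0.01,0,0.085,0,0,-0.0085,0,0.085,0,0,0,0,0.085,0,0,0,0])

```text
time: 22.13
position: [0.6031, -0.0586, 0.0213]
orientation: [-1.209, 1.209, -1.21]
force: [0.4, -0.1, -0.3]
gripper_width: 0.0853
```

jog_arm(plan=[0.06,0,0,0,0,0.06,0,0,0,0,0.06,0,0,0,0,0.06,0,0,0,0])

```text
time: 22.47
position: [0.6035, -0.0586, 0.0222]
orientation: [-1.208, 1.209, -1.21]
force: [-3.4, 0.9, 8.6]
gripper_width: 0.0689
```

```bash
python3 st.py
```

```text
[ 0.6035 -0.0586  0.0222] yaw -90.03 w 0.0689 t 22.47 [-3.4  0.9  8.6] [ 0.03  0.56 -0.11]
```

jog_arm(plan=[0.06,0,0,0.01,0,0.06,0,0,0.02,0,0.06,0,0,0.03,0,0.06,0,0,0.03,0,0.06,0,0,0.02,0,0.06,0,0,0,0,0.06,0,0,0,0])

```text
time: 23.05
position: [0.6036, -0.0587, 0.1329]
orientation: [-1.207, 1.207, -1.211]
force: [-0.4, -0.3, -2.8]
gripper_width: 0.0688
```

```bash
python3 look.py 13
python3 - <<'E'
from h import *
s=get_state();p=s["position"]
b=[box((p[0]-.0015,p[1]),0,(.204,.07,.012),p[2]+.0118),box((.602,-.0595),0,(.204,.07,.012),0)]
overlay(cv2.imread(f'pics/side_13.png')[:,:,::-1],"side",b,(210,130,310,240),7,f'side_13o2.png')
E
```

```text
[ 0.6036 -0.0587  0.1329] yaw -90.03 t 23.05 w 0.0688 [-0.4 -0.3 -2.8]
```

View pics/side_13o2.png

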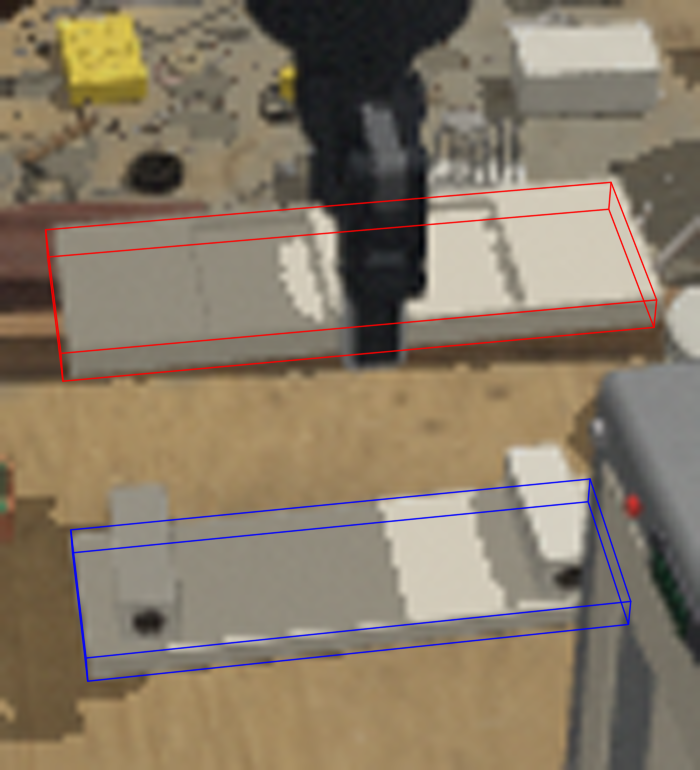

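View pics/side_13.png

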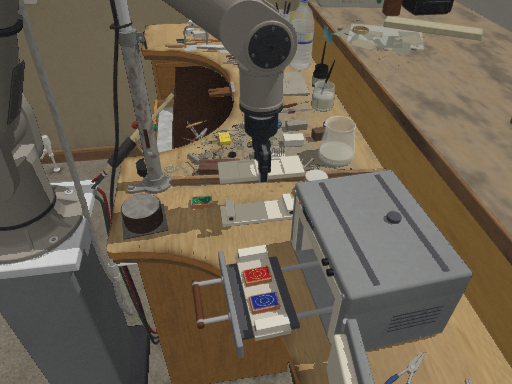

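jog_arm(plan=[0.06,-0.0245,0,0.01,0,0.06,-0.0245,0,0.01,0,0.06,-0.0245,0,0,0,0.06,0,-0.035,0,6.7,0.06,0,-0.035,0,6.7,0.06,0,-0.035,0,6.7,0.06,0,-0.035,0,6.7,0.06,0,-0.035,0,6.7,0.06,0,-0.035,0,6.7,0.06,0,-0.035,0,6.7])

```text
time: 23.98
position: [0.5285, -0.3037, 0.1496]
orientation: [-1.489, 0.589, -0.586]
force: [1.6, -0.0, -2.4]
gripper_width: 0.0686
```

jog_arm(plan=[0.06,0,-0.034,0,6.7,0.06,0,0,0,6.7,0.06,0,0,0,6.7,0.06,0,0,0,6.7,0.06,0,0,0,6.7,0.06,0,0,0,6.7,0.06,0,0,0,6.7,0.06,0,0,0,0,0.06,0,0,0,0])

```text
time: 24.73
position: [0.5289, -0.3362, 0.1498]
orientation: [-1.569, -0.044, 0.046]
force: [1.3, 0.8, -2.0]
gripper_width: 0.0682
```

```bash
python3 st.py
```

```text
[ 0.5289 -0.3362  0.1498] yaw 3.30 w 0.0682 t 24.73 [ 1.3  0.8 -2. ] [-0.07 -0.01  0.02]
```

jog_arm(plan=[0.06,0.0154,-0.0013,0,0.6,0.06,0.0152,0,0,0,0.06,0,0,-0.03,0,0.06,0,0,-0.025,0,0.06,0,0,0,0,0.06,0,0,0,0,0.06,0,0,0,0])

```text
time: 25.32
position: [0.5605, -0.3377, 0.097]
orientation: [-1.57, -0.056, 0.055]
force: [0.3, -0.4, -2.5]
gripper_width: 0.0687
```

```bash
python3 look.py 14
python3 - <<'E'
from h import *
s=get_state();p=s["position"];y=toolyaw(s)[0]
a=np.deg2rad(y+90)
b=[box((.5597,-.3385),3.9,(.07,.204,.012),.043),box((p[0]-.001*np.cos(a),p[1]-.001*np.sin(a)),y,(.07,.204,.012),p[2]+.0118)]
for n,bx in (('top',(320,170,430,260)),('side',(210,220,310,350))):
    overlay(cv2.imread(f'pics/{n}_14.png')[:,:,::-1],n,b,bx,7 if n=="top" else 6,f'{n}_14o.png')
E
```

```text
[ 0.5605 -0.3377  0.097 ] yaw 4.03 t 25.32 w 0.0687 [ 0.3 -0.4 -2.5]
```

View pics/side_14o.png

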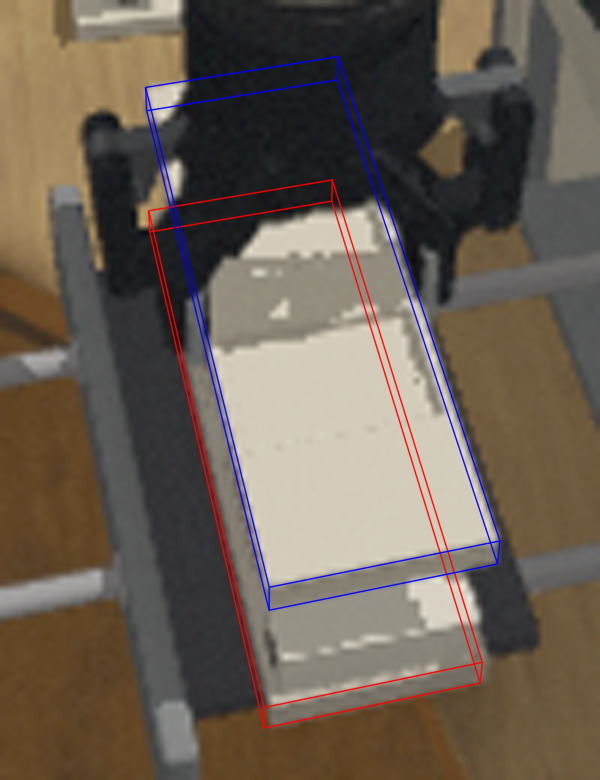

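View pics/top_14o.png

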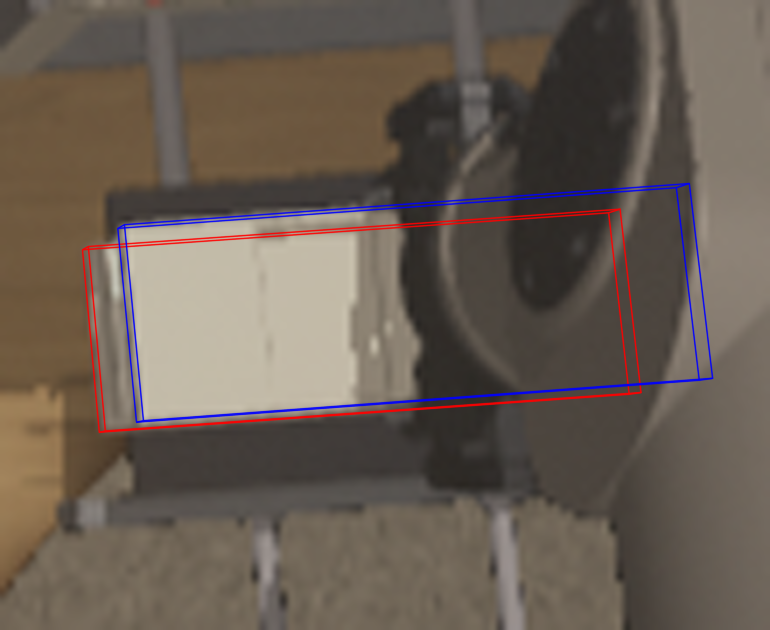

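jog_arm(plan=[0.06,-0.0006,0,-0.015,0,0.06,0,0,-0.01,0,0.06,0,0,-0.004,0,0.06,0,0,-0.002,0,0.06,0,0,0,0,0.06,0,0,0,0])

```text
time: 25.92
position: [0.5597, -0.3377, 0.0655]
orientation: [-1.57, -0.057, 0.056]
force: [-1.5, 0.2, -1.9]
gripper_width: 0.0685
```

```bash
python3 st.py
```

```text
[ 0.5597 -0.3377  0.0655] yaw 4.12 w 0.0685 t 25.92 [-1.5  0.2 -1.9] [ 0.04 -0.   -0.  ]
```

jog_arm(plan=[0.06,0,0,-0.0015,0,0.06,0,0,0,0,0.06,0,0,0,0])

```text
time: 26.17
position: [0.5608, -0.3377, 0.0653]
orientation: [-1.571, -0.059, 0.055]
force: [-0.3, 2.2, 13.2]
gripper_width: 0.0685
```

```bash
python3 st.py
```

```text
[ 0.5608 -0.3377  0.0653] yaw 4.14 w 0.0685 t 26.17 [-0.3  2.2 13.2] [ 0.57  0.37 -0.11]
```

jog_arm(plan=[0.06,0,0,0.0008,0,0.085,0,0,0,0,0.085,0,0,0,0,0.085,0,0,0,0,0.085,0,0,0.02,0,0.085,0,0,0.03,0,0.085,0,0,0.04,0,0.085,-0.0109,0.034,0,-7,0.085,-0.0109,0.034,0,-7,0.07,-0.0109,0.034,0,-7])

```text
time: 27.0
position: [0.5262, -0.2349, 0.1547]
orientation: [-1.558, 0.236, -0.238]
force: [1.5, 0.4, -0.2]
gripper_width: 0.0754
```

jog_arm(plan=[0.06,-0.0109,0.034,0,-7,0.06,-0.0109,0.034,0,-7,0.06,-0.0109,0.034,0,-7,0.06,-0.0109,0.034,0,-7,0.06,-0.0109,0.034,0,-7,0.06,-0.0109,0.034,0,-7,0.06,-0.0109,0.034,0,-7,0.06,0,0,0,-7,0.06,0,0,0,-7,0.06,0,0,0,-7])

```text
time: 27.83
position: [0.4528, -0.0037, 0.1545]
orientation: [-1.243, 1.154, -1.154]
force: [-0.4, 0.1, 0.3]
gripper_width: 0.0602
```

jog_arm(plan=[0.06,0,0,-0.04,-7,0.06,0,0,-0.04,0,0.06,0,0,0,0,0.06,0,0,0,0])

```text
time: 28.17
position: [0.4515, -0.0041, 0.0735]
orientation: [-1.192, 1.243, -1.237]
force: [-0.3, 0.0, 0.9]
gripper_width: 0.06
```

```bash
python3 look.py 15
python3 - <<'E'
from h import *
b=[box((.5597,-.3385),3.9,(.07,.204,.012),.043),box((.5597,-.3385),3.9,(.07,.204,.012),.077)]
for n,bx in (('top',(320,170,430,260)),('side',(210,220,310,350))):
    overlay(cv2.imread(f'pics/{n}_15.png')[:,:,::-1],n,b,bx,7 if n=="top" else 6,f'{n}_15o.png')
overlay(cv2.imread(f'pics/side_15.png')[:,:,::-1],"side",[box((.4507,.0028),-4.5,(.056,.036,.014),0)],(170,160,250,230),8,f'side_15o2.png')
E
```

```text
[ 0.4515 -0.0041  0.0735] yaw -92.37 t 28.17 w 0.0600 [-0.3  0.   0.9]
```

View pics/side_15o.png

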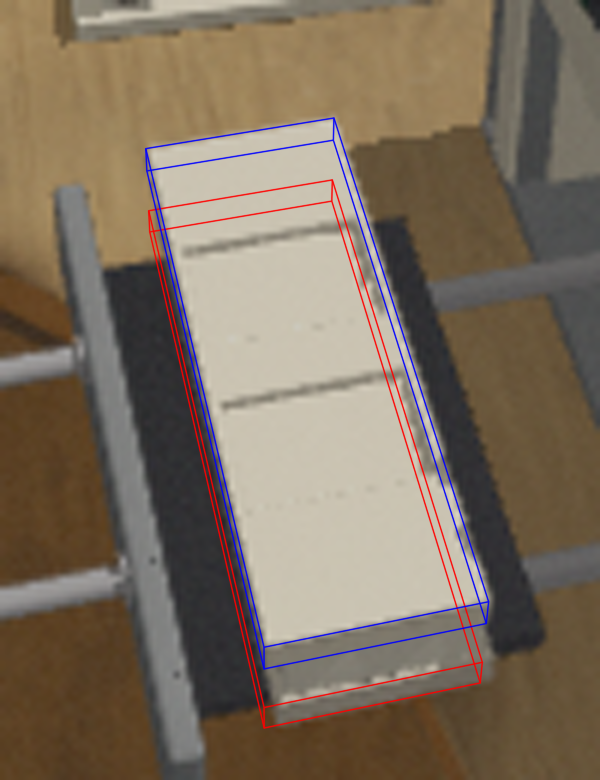

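View pics/top_15o.png

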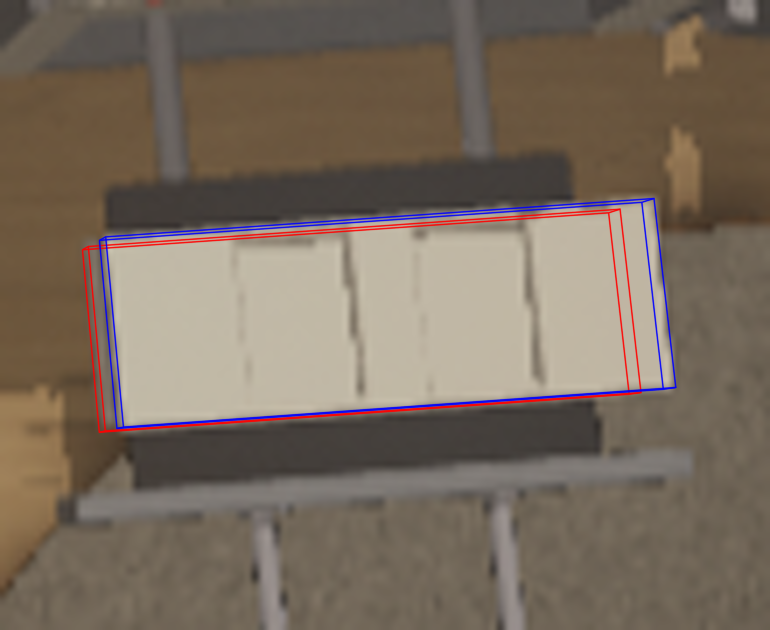

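View pics/side_15o2.png

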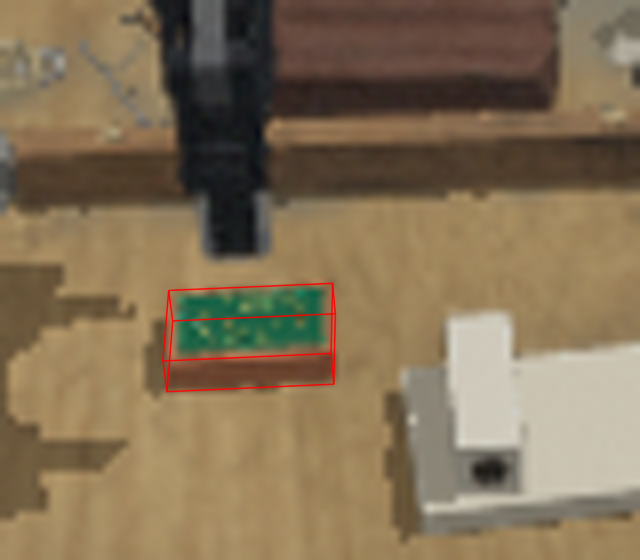

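jog_arm(plan=[0.06,-0.0006,0.007,0,-2.1,0.06,0,0,-0.03,0,0.06,0,0,-0.025,0,0.06,0,0,-0.012,0,0.06,0,0,0,0,0.06,0,0,0,0,0.02,0,0,0,0,0.02,0,0,0,0,0.02,0,0,0,0,0.02,0,0,0,0])

```text
time: 29.1
position: [0.4535, 0.0027, 0.0092]
orientation: [-1.168, 1.265, -1.269]
force: [-4.0, -0.1, 22.1]
gripper_width: 0.0334
```

```bash
python3 st.py
```

```text
[0.4535 0.0027 0.0092] yaw -94.57 w 0.0334 t 29.10 [-4.  -0.1 22.1] [-0.08  0.92  0.19]
```

jog_arm(plan=[0.02,0,0,0.01,0,0.02,0,0,0.04,0,0.02,0,0,0.04,0,0.02,0,0,0.04,0,0.02,0.0118,-0.0343,0,4.3,0.02,0.0118,-0.0343,0,4.3,0.02,0.0118,-0.0343,0,0,0.02,0.0118,-0.0343,0,0,0.02,0.0118,-0.0343,0,0,0.02,0.0118,-0.0343,0,0])

```text
time: 29.93
position: [0.5234, -0.205, 0.1388]
orientation: [-1.241, 1.156, -1.158]
force: [0.6, 0.4, 0.2]
gripper_width: 0.0336
```

jog_arm(plan=[0.02,0.0118,-0.0343,0,0,0.02,0.0118,-0.0343,0,0,0.02,0.0118,-0.0343,0,0,0.02,0,0,-0.02,0,0.02,0,0,-0.01,0,0.02,0,0,0,0,0.02,0,0,0,0])

```text
time: 30.52
position: [0.5581, -0.3047, 0.1077]
orientation: [-1.242, 1.157, -1.155]
force: [0.4, 0.6, -0.5]
gripper_width: 0.0334
```

```bash
python3 look.py 16
python3 - <<'E'
from h import *
s=get_state();p=s["position"];y=toolyaw(s)[0]+90;a=np.deg2rad(y)
b=[box((.5597,-.3387),4.0,(.07,.204,.012),.077),box((p[0]-.0025*np.cos(a),p[1]-.0025*np.sin(a)),y,(.056,.036,.014),p[2]-.0092)]
for n,bx in (('top',(320,170,430,260)),('side',(210,200,310,330))):
    overlay(cv2.imread(f'pics/{n}_16.png')[:,:,::-1],n,b,bx,7 if n=="top" else 6,f'{n}_16o.png')
E
```

```text
[ 0.5581 -0.3047  0.1077] yaw -85.91 t 30.52 w 0.0334 [ 0.4  0.6 -0.5]
```

View pics/side_16o.png

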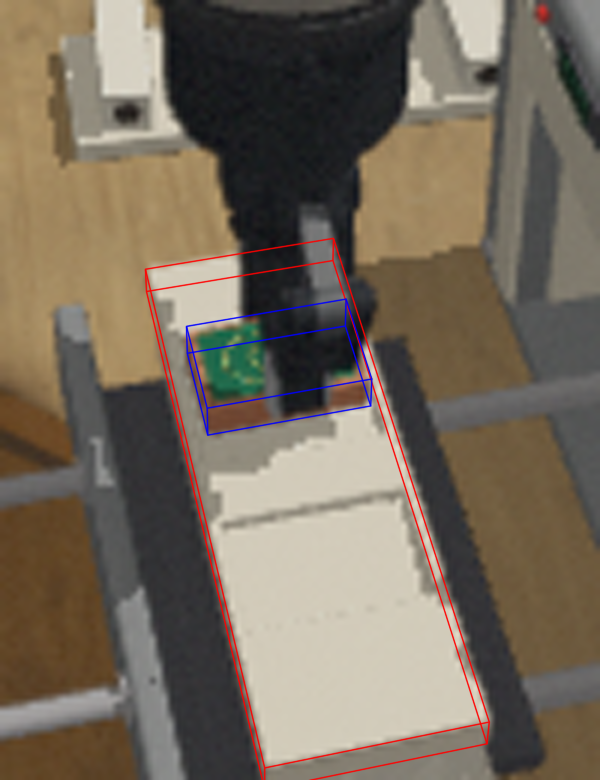

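View pics/top_16o.png

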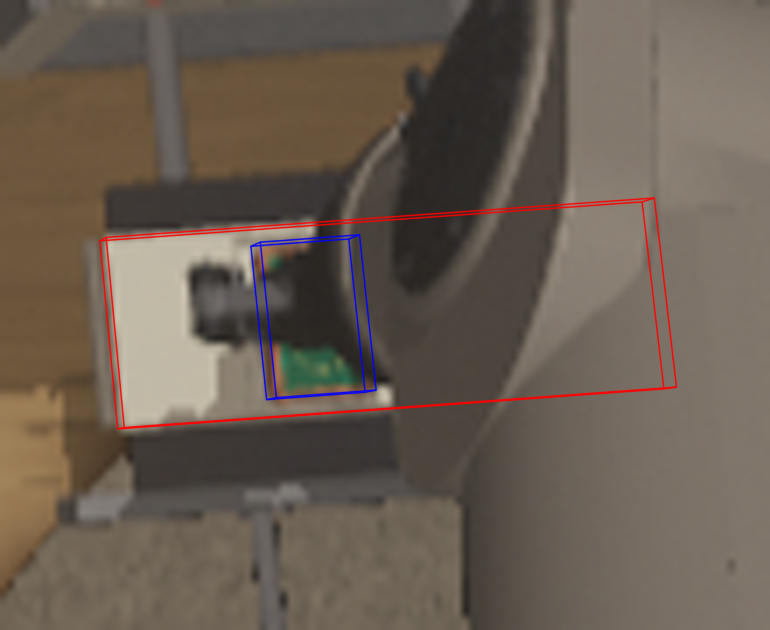

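jog_arm(plan=[0.02,0.0009,-0.001,-0.005,0,0.02,0,0,-0.004,0,0.02,0,0,-0.003,0,0.02,0,0,0,0,0.02,0,0,0,0])

```text
time: 31.03
position: [0.5592, -0.3067, 0.0951]
orientation: [-1.242, 1.158, -1.157]
force: [-0.4, 0.3, -1.6]
gripper_width: 0.0332
```

```bash
python3 st.py
```

```text
[ 0.5592 -0.3067  0.0951] yaw -85.96 w 0.0332 t 31.03 [-0.4  0.3 -1.6] [-0.06  0.08 -0.03]
```

jog_arm(plan=[0.02,0,0.0004,-0.0017,0,0.02,0,0,0,0,0.05,0,0,0,0,0.05,0,0,0,0,0.05,0,0,0,0,0.05,0,0,0.03,0,0.05,0,0,0.04,0,0.05,0,0,0,0])

```text
time: 31.7
position: [0.5623, -0.3077, 0.1705]
orientation: [-1.239, 1.15, -1.164]
force: [1.0, -1.2, 1.6]
gripper_width: 0.0501
```

```bash
python3 look.py 17
python3 - <<'E'
from h import *
b=[box((.5597,-.3387),4.0,(.07,.204,.012),.077),box((.5574,-.3058),4,(.056,.036,.014),.084)]
for n,bx in (('side',(210,200,310,330)),):
    overlay(cv2.imread(f'pics/{n}_17.png')[:,:,::-1],n,b,bx,7 if n=="top" else 6,f'{n}_17o.png')
crop(cv2.imread('pics/side_17.png')[:,:,::-1],(215,185,305,235),8,'s17.png')
crop(cv2.imread('pics/top_17.png')[:,:,::-1],(245,155,290,250),8,'t17.png')
E
```

```text
[ 0.5623 -0.3077  0.1705] yaw -85.98 t 31.70 w 0.0501 [ 1.  -1.2  1.6]
```

View pics/side_17o.png

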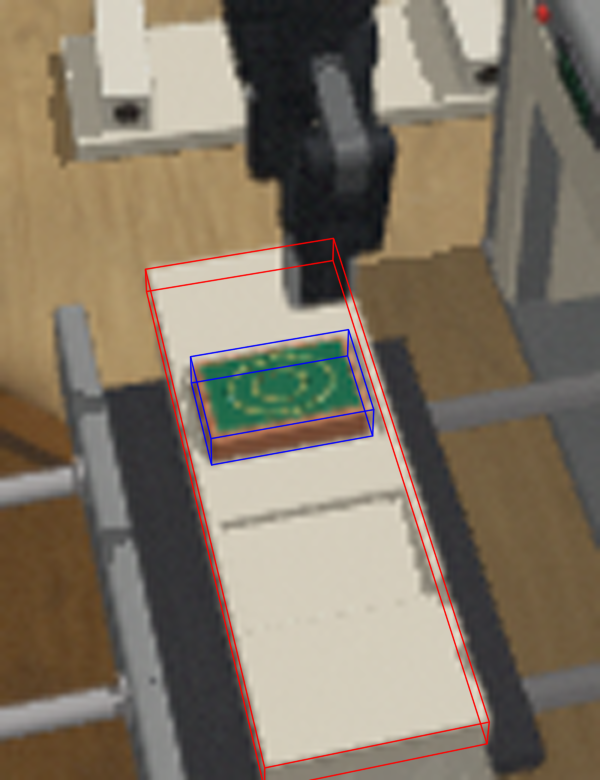

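View pics/s17.png

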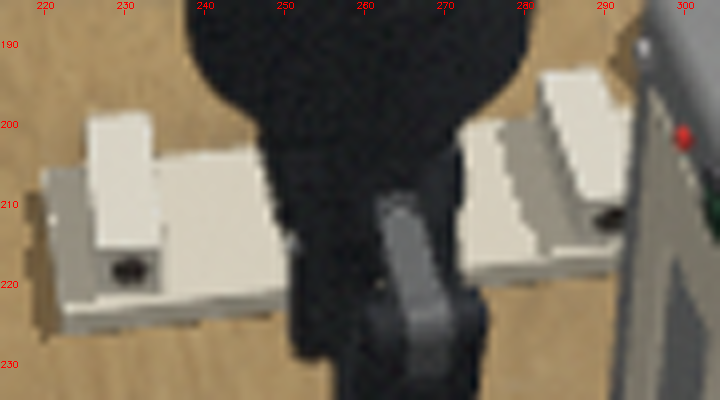

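View pics/t17.png

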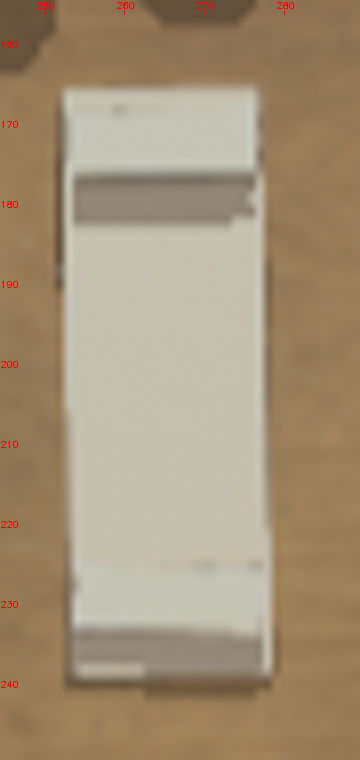

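Run:
```python
from h import *
s=lambda x,y:(215+x/8-.5,185+y/8-.5); t=lambda x,y:(245+x/8-.5,155+y/8-.5)
f=lambda n,pp,z:[np.round(back(n,a,z)[:2]*1000,1).tolist() for a in pp]
print("near side",f("side",[s(87,118),s(150,113),s(160,247),s(97,249)],.034))
print("far side",f("side",[s(542,75),s(602,66),s(585,203)],.034))
print("near top",f("top",[t(74,566),t(262,566),t(262,632),t(74,630)],.034))
print("far top",f("top",[t(66,110),t(256,108),t(256,172),t(74,174)],.034))
print("cover top",f("top",[t(64,90),t(258,88),t(272,684),t(70,683)],.012))
print("cover side",f("side",[s(42,170),s(62,303)],.012),f("side",[s(62,334),s(616,268)],.0))
b=[box((.527,-.06),0,(.022,.064,.022),.012),box((.6765,-.059),3,(.022,.064,.022),.012),box((.602,-.0595),0.3,(.204,.07,.012),0)]
overlay(cv2.imread('pics/side_17.png')[:,:,::-1],"side",b,(215,185,305,235),8,'s17o.png')
overlay(cv2.imread('pics/top_17.png')[:,:,::-1],"top",b,(245,155,290,250),8,'t17o.png')
```

```text
near side [[516.3, -27.9], [537.2, -28.4], [533.6, -92.6], [513.8, -90.6]]
far side [[670.0, -28.3], [691.1, -26.6], [671.4, -92.3]]
near top [[534.7, -26.4], [534.5, -89.5], [512.5, -89.3], [513.3, -26.3]]
far top [[690.1, -23.9], [690.7, -88.8], [668.6, -88.6], [667.9, -26.6]]
cover top [[701.4, -23.3], [702.0, -90.8], [495.5, -93.8], [496.1, -25.0]]
cover side [[500.3, -27.0], [501.6, -90.9]] [[500.9, -92.8], [684.3, -89.2]]
```

View pics/s17o.png

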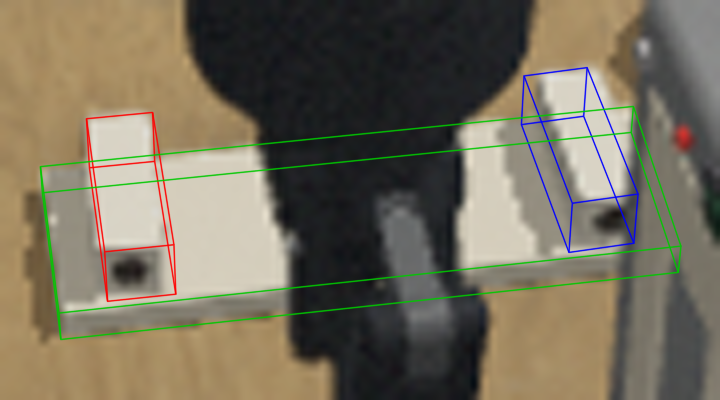

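View pics/t17o.png

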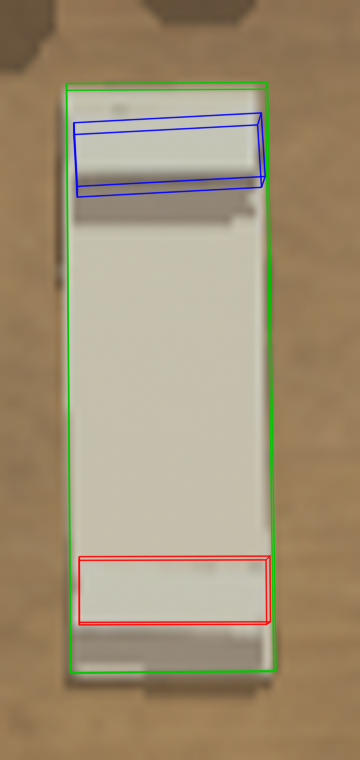

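jog_arm(plan=[0.05,-0.0044,0.0311,0,7,0.05,-0.0044,0.0311,0,7,0.05,-0.0044,0.0311,0,7,0.05,-0.0044,0.0311,0,7,0.05,-0.0044,0.0311,0,7,0.05,-0.0044,0.0311,0,7,0.05,-0.0044,0.0311,0,7,0.05,-0.0044,0.0311,0,7,0.05,0,0,0,7,0.05,0,0,0,7])

```text
time: 32.63
position: [0.5235, -0.0555, 0.1629]
orientation: [-1.56, 0.212, -0.21]
force: [-0.2, -0.8, 0.0]
gripper_width: 0.0504
```

jog_arm(plan=[0.05,0,0,0,7,0.05,0,0,-0.035,7,0.05,0,0,-0.035,0,0.05,0,0,-0.035,0,0.05,0,0,-0.02,0,0.05,0,0,0,0,0.05,0,0,0,0])

```text
time: 33.22
position: [0.5232, -0.0573, 0.0377]
orientation: [-1.57, 0.029, -0.024]
force: [0.1, -0.4, 0.5]
gripper_width: 0.0498
```

```bash
python3 look.py 18
python3 - <<'E'
from h import *
b=[box((.5245,-.059),-1.5,(.022,.064,.022),.012),box((.6803,-.0585),.8,(.022,.064,.022),.012),box((.600,-.058),0.8,(.204,.07,.012),0)]
overlay(cv2.imread('pics/side_18.png')[:,:,::-1],"side",b,(215,155,305,235),8,'s18o.png')
E
```

```text
[ 0.5232 -0.0573  0.0377] yaw -1.94 t 33.22 w 0.0498 [ 0.1 -0.4  0.5]
```

View pics/s18o.png

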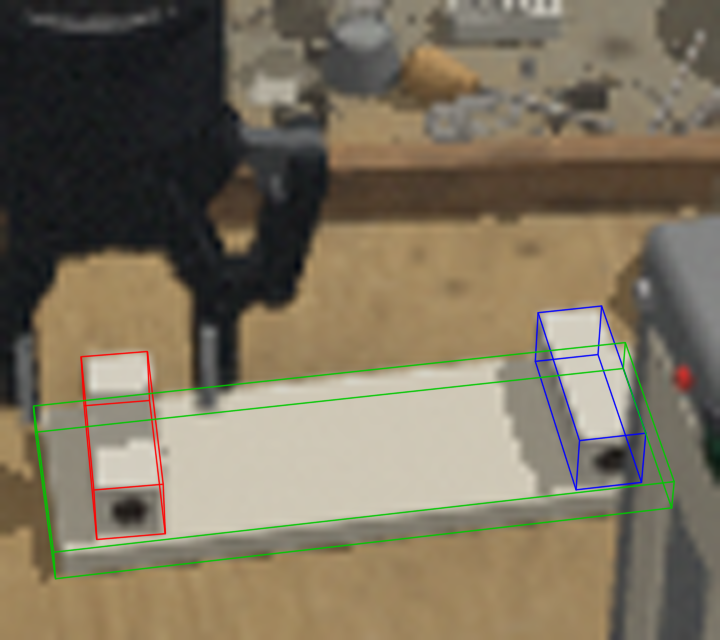

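jog_arm(plan=[0.05,0.001,-0.0014,-0.012,0.3,0.05,0,0,-0.009,0,0.05,0,0,0,0,0.05,0,0,0,0,0.01,0,0,0,0,0.01,0,0,0,0,0.01,0,0,0,0,0.01,0,0,0,0,0.01,0,0,0,0])

```text
time: 34.07
position: [0.5254, -0.0591, 0.0182]
orientation: [-1.571, 0.022, -0.023]
force: [-2.4, 1.0, 7.6]
gripper_width: 0.0203
```

```bash
python3 st.py
```

```text
[ 0.5254 -0.0591  0.0182] yaw -1.67 w 0.0203 t 34.07 [-2.4  1.   7.6] [0.06 0.39 0.01]
```

jog_arm(plan=[0.01,0,0,0.01,0,0.01,0,0,0.04,0,0.01,0,0,0.04,0,0.01,0,0,0.035,-5,0.01,0.004,-0.0368,0,-7,0.01,0.004,-0.0368,0,-7,0.01,0.004,-0.0368,0,-7,0.01,0.004,-0.0368,0,-7,0.01,0.004,-0.0368,0,-7,0.01,0.004,-0.0368,0,-7])

```text
time: 34.9
position: [0.549, -0.2817, 0.1437]
orientation: [-1.465, 0.667, -0.668]
force: [0.5, 0.8, -0.9]
gripper_width: 0.0204
```

jog_arm(plan=[0.01,0.004,-0.0368,0,-7,0.01,0.004,-0.0368,0,-7,0.01,0.004,-0.0368,0,-7,0.01,0.004,-0.0368,0,-7,0.01,0,0,0,-7,0.01,0,0,-0.02,-2.3,0.01,0,0,0,0,0.01,0,0,0,0])

```text
time: 35.57
position: [0.5647, -0.4263, 0.1224]
orientation: [-1.242, 1.157, -1.153]
force: [0.7, 0.6, -0.7]
gripper_width: 0.0205
```

```bash
python3 look.py 19
python3 - <<'E'
from h import *
s=get_state();p=s["position"]
b=[box((.5597,-.3387),4.0,(.07,.204,.012),.077),box((p[0]-.0,p[1]),toolyaw(s)[0]+90,(.064,.022,.022),p[2]-.0062)]
for n,bx in (('side',(220,220,310,330)),('top',(320,160,430,250)),):
    overlay(cv2.imread(f'pics/{n}_19.png')[:,:,::-1],n,b,bx,7,f'{n}_19o.png')
E
```

```text
[ 0.5647 -0.4263  0.1224] yaw -85.82 t 35.57 w 0.0205 [ 0.7  0.6 -0.7]
```

View pics/side_19o.png

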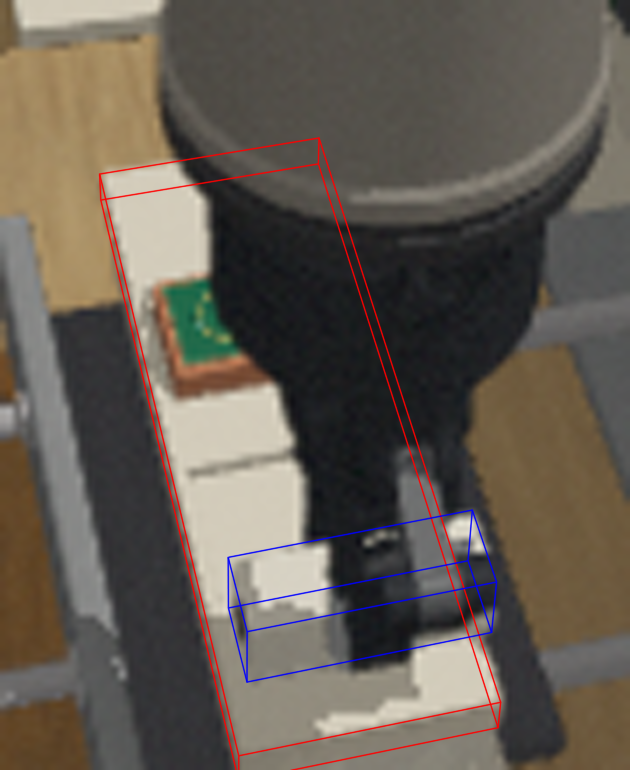

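View pics/top_19o.png

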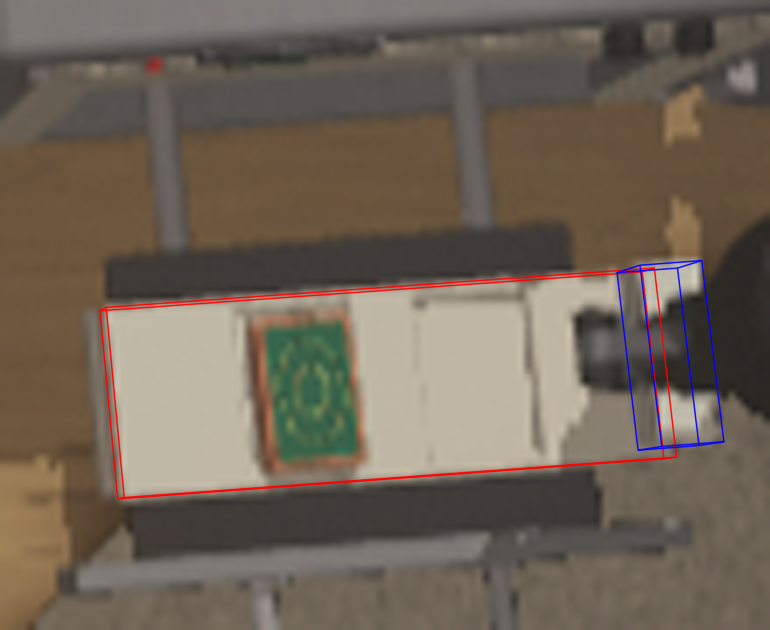

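jog_arm(plan=[0.01,0.0009,-0.0008,-0.012,-0.2,0.01,0,0,-0.01,0,0.01,0,0,-0.004,0,0.01,0,0,-0.0015,0,0.01,0,0,0,0,0.01,0,0,0,0])

```text
time: 36.17
position: [0.5666, -0.4274, 0.0953]
orientation: [-1.24, 1.159, -1.159]
force: [-0.5, 2.2, 7.0]
gripper_width: 0.0205
```

```bash
python3 st.py
```

```text
[ 0.5666 -0.4274  0.0953] yaw -86.12 w 0.0205 t 36.17 [-0.5  2.2  7. ] [ 0.55 -0.04 -0.01]
```

jog_arm(plan=[0.04,0,0,0.0005,0,0.04,0,0,0,0,0.04,0,0,0,0,0.04,0,0,0.03,0,0.04,0,0,0.035,0,0.04,0,0.0369,0,6.7,0.04,0,0.0369,0,6.7,0.04,0,0.0369,0,6.7,0.04,0,0.0369,0,6.7,0.04,0,0.0369,0,6.7])

```text
time: 37.0
position: [0.5656, -0.2419, 0.1606]
orientation: [-1.451, 0.713, -0.713]
force: [0.8, 0.6, 0.1]
gripper_width: 0.0399
```

jog_arm(plan=[0.045,0,0.0369,0,6.7,0.045,0,0.0369,0,6.7,0.045,0,0.0369,0,6.7,0.045,0,0.0369,0,6.7,0.045,0.02,0.0369,0,6.7,0.045,0.03,0,0,6.7,0.045,0.03,0,0,6.7,0.045,0.034,0,0,6.5,0.045,0,0,0,0,0.045,0,0,0,0])

```text
time: 37.83
position: [0.6806, -0.059, 0.1594]
orientation: [-1.57, -0.009, 0.011]
force: [-1.4, -0.6, -0.2]
gripper_width: 0.0449
```

```bash
python3 look.py 20
python3 - <<'E'
from h import *
b=[box((.5659,-.4275),4.0,(.064,.022,.022),.089),box((.6803,-.0585),.8,(.022,.064,.022),.012),box((.5597,-.3387),4.0,(.07,.204,.012),.077)]
for n,bx in (('side',(220,220,310,330)),):
    overlay(cv2.imread(f'pics/{n}_20.png')[:,:,::-1],n,b,bx,7,f'{n}_20o.png')
overlay(cv2.imread(f'pics/{n}_20.png')[:,:,::-1],n,b,(240,140,320,230),8,f'{n}_20o2.png')
E
```

```text
[ 0.6806 -0.059   0.1594] yaw 0.73 t 37.83 w 0.0449 [-1.4 -0.6 -0.2]
```

View pics/side_20o.png

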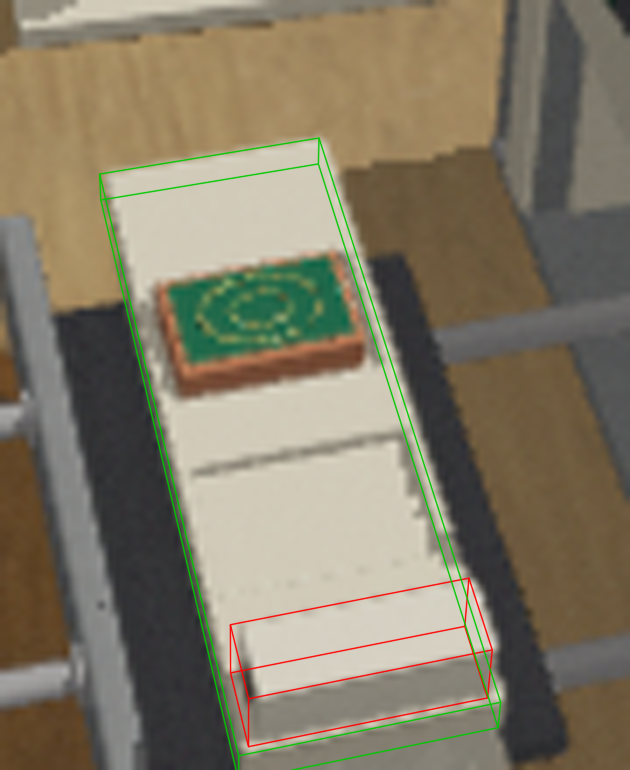

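View pics/side_20o2.png

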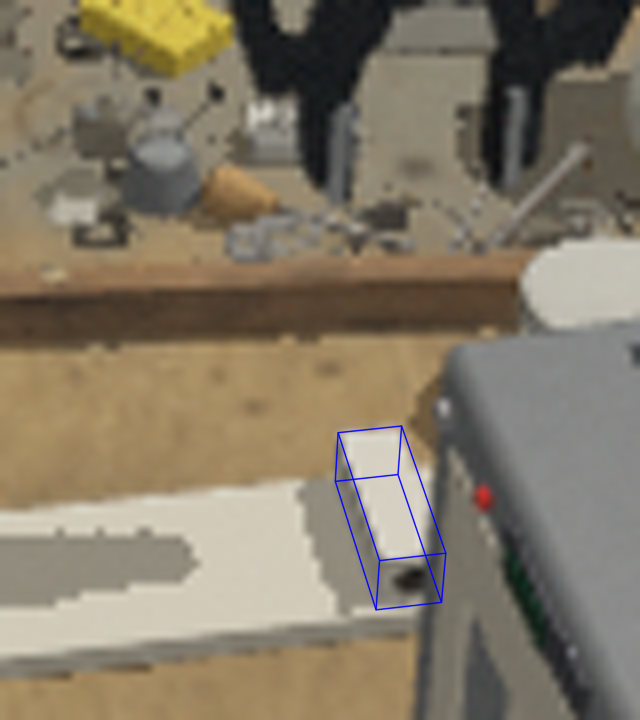

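jog_arm(plan=[0.045,0,0.0005,-0.04,0,0.045,0,0,-0.04,0,0.045,0,0,-0.03,0,0.045,0,0,-0.015,0,0.045,0,0,0,0,0.045,0,0,0,0])

```text
time: 38.43
position: [0.6798, -0.0586, 0.0364]
orientation: [-1.571, -0.01, 0.01]
force: [-0.1, -0.1, 0.5]
gripper_width: 0.045
```

```bash
python3 st.py
```

```text
[ 0.6798 -0.0586  0.0364] yaw 0.71 w 0.0450 t 38.43 [-0.1 -0.1  0.5] [ 0.02 -0.06 -0.01]
```

jog_arm(plan=[0.045,0.0005,0,-0.012,0,0.045,0,0,-0.0075,0,0.045,0,0,0,0,0.045,0,0,0,0,0.01,0,0,0,0,0.01,0,0,0,0,0.01,0,0,0,0,0.01,0,0,0,0,0.01,0,0,0,0])

```text
time: 39.18
position: [0.6809, -0.0587, 0.017]
orientation: [-1.571, -0.011, 0.009]
force: [-1.6, 0.2, 6.1]
gripper_width: 0.0206
```

```bash
python3 st.py
```

```text
[ 0.6809 -0.0587  0.017 ] yaw 0.73 w 0.0206 t 39.18 [-1.6  0.2  6.1] [-0.    0.27 -0.01]
```

jog_arm(plan=[0.01,0,0,0.01,0,0.01,0,0,0.04,0,0.01,0,0,0.04,0,0.01,-0.0318,0,0.04,-6.67,0.01,-0.0318,0,0,-6.67,0.01,-0.0318,0,0,-6.67,0.01,-0.032,0,0,-6.67,0.01,0,-0.0319,0,-6.67,0.01,0,-0.0319,0,-6.67,0.01,0,-0.0319,0,-6.67])

```text
time: 40.02
position: [0.5586, -0.1553, 0.1401]
orientation: [-1.477, 0.629, -0.631]
force: [2.2, 0.5, -0.6]
gripper_width: 0.0204
```

jog_arm(plan=[0.01,0,-0.0319,0,-6.67,0.01,0,-0.0319,0,-6.67,0.01,0,-0.0319,0,-6.67,0.01,0,0,0,-6.67,0.01,0,0,0,-6.67,0.01,0,0,-0.025,-6.67,0.01,0,0,0,0,0.01,0,0,0,0])

```text
time: 40.68
position: [0.5583, -0.2495, 0.1135]
orientation: [-1.244, 1.156, -1.153]
force: [-0.8, -0.4, -0.5]
gripper_width: 0.0206
```

```bash
python3 look.py 21
python3 - <<'E'
from h import *
s=get_state();p=s["position"]
b=[box((.5597,-.3387),4.0,(.07,.204,.012),.077),box((p[0]-.0,p[1]),toolyaw(s)[0]+90,(.064,.022,.022),p[2]-.005)]
for n,bx in (('side',(210,190,310,300)),('top',(320,160,430,250)),):
    overlay(cv2.imread(f'pics/{n}_21.png')[:,:,::-1],n,b,bx,7,f'{n}_21o.png')
E
```

```text
[ 0.5583 -0.2495  0.1135] yaw -85.74 t 40.68 w 0.0206 [-0.8 -0.4 -0.5]
```

View pics/side_21o.png

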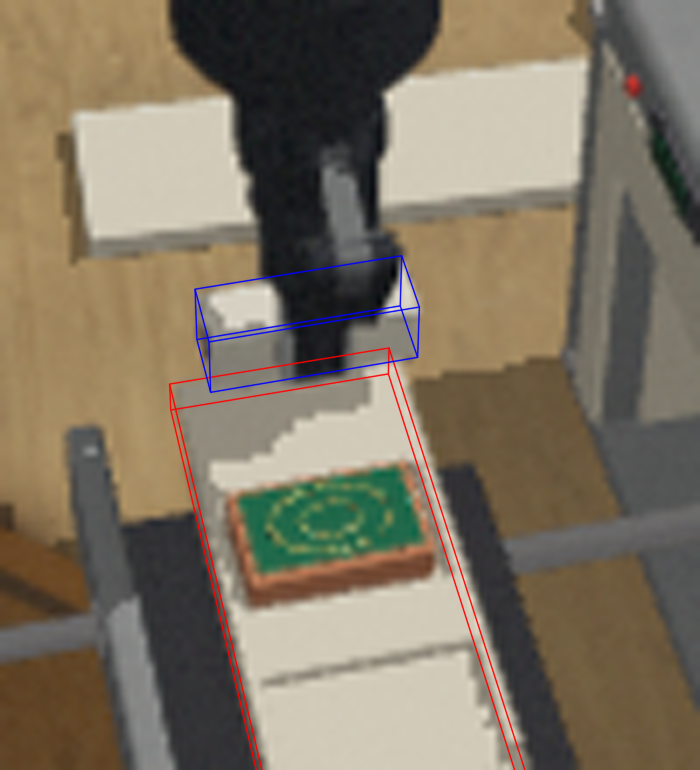

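jog_arm(plan=[0.01,-0.0046,-0.0004,0,-0.3,0.01,0,0,0,0,0.01,0,0,-0.01,0,0.01,0,0,-0.007,0,0.01,0,0,-0.002,0,0.01,0,0,-0.001,0,0.01,0,0,0,0,0.01,0,0,0,0])

```text
time: 41.45
position: [0.5549, -0.2503, 0.0939]
orientation: [-1.239, 1.16, -1.161]
force: [0.9, 0.4, 8.5]
gripper_width: 0.0207
```

```bash
python3 st.py
```

```text
[ 0.5549 -0.2503  0.0939] yaw -86.25 w 0.0207 t 41.45 [0.9 0.4 8.5] [0.29 0.05 0.02]
```

jog_arm(plan=[0.04,0,0,0.0005,0,0.04,0,0,0,0,0.04,0,0,0,0,0.04,0,0,0.03,0,0.04,0,0,0.04,0,0.04,0,0,0,0])

```text
time: 41.95
position: [0.5571, -0.2515, 0.1705]
orientation: [-1.236, 1.155, -1.167]
force: [1.1, -1.3, 1.0]
gripper_width: 0.04
```

```bash
python3 look.py 22
python3 - <<'E'
from h import *
b=[box((.5597,-.3387),4.0,(.07,.204,.012),.077),box((.5659,-.4275),4.0,(.064,.022,.022),.089),box((.5535,-.2499),4.0,(.064,.022,.022),.089)]
c=[box((.6005,-.058),.8,(.204,.07,.012),0)]
for n,bx in (('side',(210,190,310,300)),('top',(320,160,430,250)),):
    overlay(cv2.imread(f'pics/{n}_22.png')[:,:,::-1],n,b,bx,7,f'{n}_22o.png')
for n,bx in (('side',(215,190,305,240)),('top',(245,155,290,250)),):
    overlay(cv2.imread(f'pics/{n}_22.png')[:,:,::-1],n,c,bx,8,f'{n}_22c.png')
E
```

```text
[ 0.5571 -0.2515  0.1705] yaw -86.29 t 41.95 w 0.0400 [ 1.1 -1.3  1. ]
```

View pics/side_22c.png

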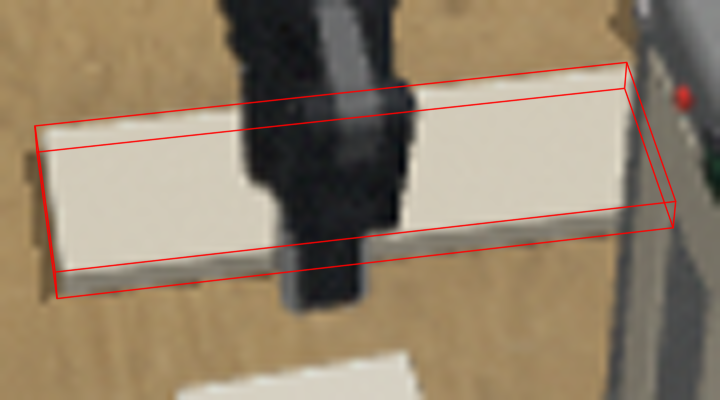

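View pics/top_22c.png

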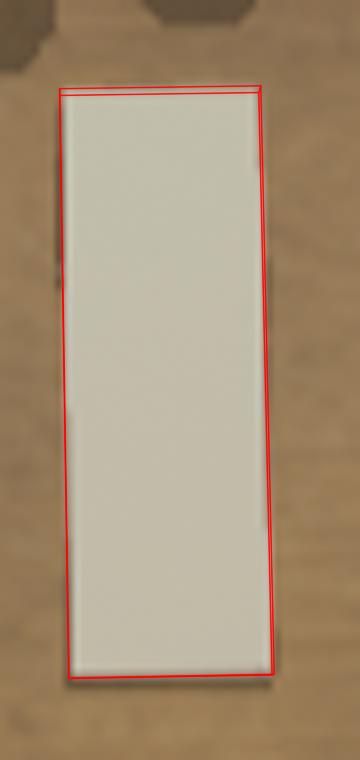

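View pics/side_22o.png

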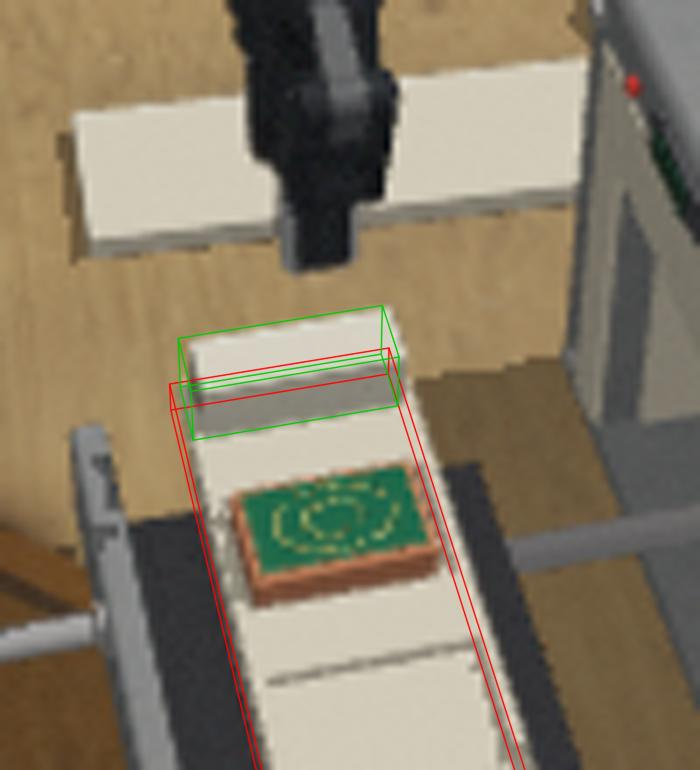

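Run:
```python
from h import *
def g(n,t): return cv2.cvtColor(cv2.imread(f'pics/{n}_{t}.png'),cv2.COLOR_BGR2GRAY)
def shift(n,t1,t2,bx):
    x0,y0,x1,y1=bx
    A=g(n,t1);B=g(n,t2)
    # template match w/ subpixel via ECC
    W=np.eye(2,3,dtype=np.float32)
    try:
        cc,W=cv2.findTransformECC(A[y0:y1,x0:x1],B[y0:y1,x0:x1],W,cv2.MOTION_TRANSLATION)
        return np.round(W[:,2],2),round(cc,3)
    except Exception as e: return "fail"
for (a,b) in ((12,15),(15,17),(17,20),(20,22),(21,22)):
    print(a,b,"handle/apron side",shift("side",a,b,(185,255,240,350)),"rod/plate side",shift("side",a,b,(280,250,320,320)),"static",shift("side",a,b,(320,180,440,300)))
for (a,b) in ((17,20),(20,22),(21,22)):
    print(a,b,"green side",shift("side",a,b,(240,250,276,278)))
for (a,b) in ((12,15),(15,19),(19,22)):
    print(a,b,"top handle",shift("top",a,b,(350,228,420,275)))
```

```text
12 15 handle/apron side (array([ 0.47, -0.15], dtype=float32), 0.909) rod/plate side (array([ 3.13, -0.67], dtype=float32), 0.83) static (array([ 0.  , -0.01], dtype=float32), 1.0)
15 17 handle/apron side (array([0.08, 0.02], dtype=float32), 0.972) rod/plate side (array([-0.02,  0.01], dtype=float32), 1.0) static (array([0.  , 0.02], dtype=float32), 1.0)
17 20 handle/apron side (array([ 0.43, -0.16], dtype=float32), 0.934) rod/plate side (array([ 0.62, -1.22], dtype=float32), 0.926) static (array([0.01, 0.01], dtype=float32), 1.0)
20 22 handle/apron side (array([ 0.65, -0.02], dtype=float32), 0.978) rod/plate side (array([ 0.6 , -0.06], dtype=float32), 0.998) static (array([-0., -0.], dtype=float32), 1.0)
21 22 handle/apron side (array([ 0.65, -0.02], dtype=float32), 0.93) rod/plate side (array([ 0.61, -0.06], dtype=float32), 0.998) static (array([0.01, 0.01], dtype=float32), 1.0)
17 20 green side (array([ 0.47, -0.07], dtype=float32), 0.962)
20 22 green side (array([ 0.7 , -0.11], dtype=float32), 0.978)
21 22 green side (array([ 0.6 , -0.25], dtype=float32), 0.955)
12 15 top handle (array([ 0.08, -0.03], dtype=float32), 0.928)
15 19 top handle (array([-0.06, -0.05], dtype=float32), 0.885)
19 22 top handle (array([-38.5 , -27.97], dtype=float32), 0.421)
```

Run:
```python
from h import *
cx,cy=.5632,-.3385;a=np.deg2rad(4)
X=lambda x,y:(cx+x*np.cos(a)-y*np.sin(a),cy+x*np.sin(a)+y*np.cos(a))
b=[box((cx,cy),4.0,(.07,.204,.012),.077),box(X(0,-.089),4.0,(.064,.022,.022),.089),box(X(0,.089),4.0,(.064,.022,.022),.089),box((cx,cy),4.0,(.07,.204,.012),.043)]
for n,bx in (('side',(215,215,310,335)),('top',(320,160,430,250)),):
    overlay(cv2.imread(f'pics/{n}_22.png')[:,:,::-1],n,b,bx,7 if n=="top" else 6.5,f'{n}_22o.png')
```

```text
(no output)
```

View pics/side_22o.png

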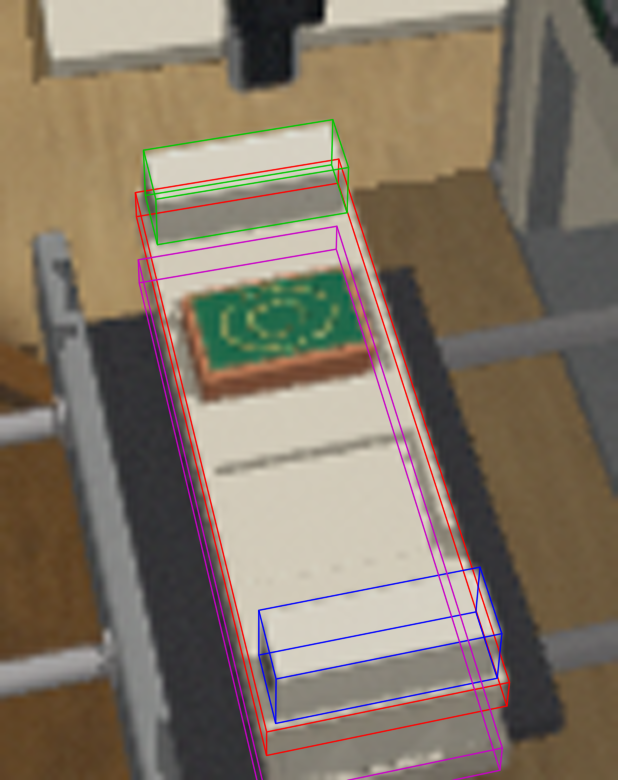

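View pics/top_22o.png

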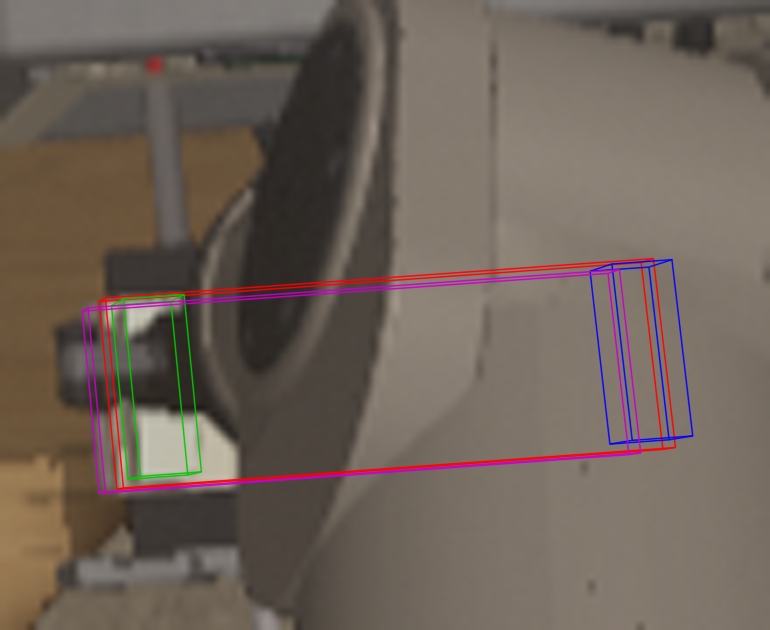

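jog_arm(plan=[0.085,0.009,0.0387,0,-0.7,0.085,0.009,0.0387,0,-0.7,0.085,0.009,0.0387,0,-0.7,0.085,0.009,0.0387,0,-0.7,0.085,0.009,0.0387,0,0,0.085,0,0,-0.03,0,0.085,0,0,-0.03,0,0.085,0,0,-0.03,0,0.085,0,0,0,0,0.085,0,0,0,0])

```text
time: 42.88
position: [0.5978, -0.0569, 0.0726]
orientation: [-1.22, 1.201, -1.195]
force: [1.3, 0.5, 0.8]
gripper_width: 0.085
```

```bash
python3 look.py 23
python3 - <<'E'
from h import *
c=[box((.601,-.058),.8,(.204,.07,.012),0)]
for n,bx in (('side',(215,170,305,240)),):
    overlay(cv2.imread(f'pics/{n}_23.png')[:,:,::-1],n,c,bx,8,f'{n}_23c.png')
E
```

```text
[ 0.5978 -0.0569  0.0726] yaw -89.07 t 42.88 w 0.0850 [1.3 0.5 0.8]
```

View pics/side_23c.png

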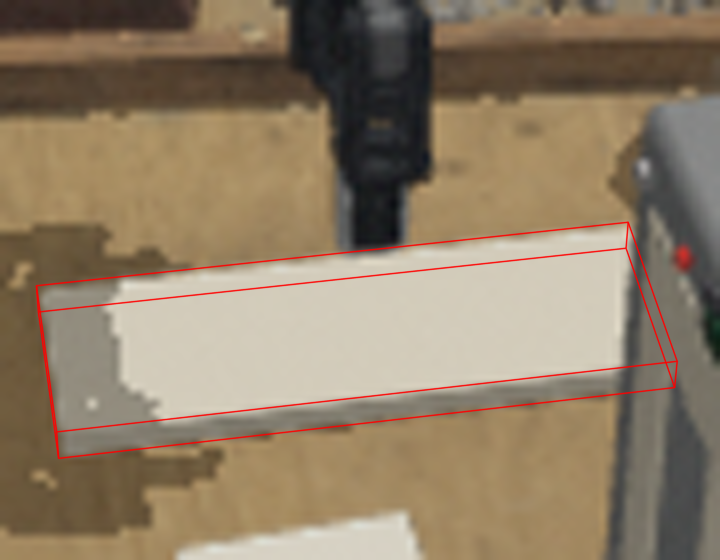

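jog_arm(plan=[0.085,0.0028,-0.0008,-0.03,0,0.085,0,0,-0.02,0,0.085,0,0,-0.01,0,0.085,0,0,0,0,0.085,0,0,0,0])

```text
time: 43.4
position: [0.6026, -0.0578, 0.0154]
orientation: [-1.216, 1.197, -1.198]
force: [-0.8, 0.3, 0.4]
gripper_width: 0.0849
```

```bash
python3 st.py
```

```text
[ 0.6026 -0.0578  0.0154] yaw -89.09 w 0.0849 t 43.40 [-0.8  0.3  0.4] [-0.02 -0.04  0.01]
```

jog_arm(plan=[0.085,-0.0008,0,-0.01,0,0.085,0,0,-0.006,0,0.085,0,0,0,0,0.085,0,0,0,0,0.085,0,0,0,0])

```text
time: 43.82
position: [0.6015, -0.0578, -0.0014]
orientation: [-1.216, 1.197, -1.198]
force: [0.2, 0.5, -0.8]
gripper_width: 0.0849
```

```bash
python3 st.py
```

```text
[ 0.6015 -0.0578 -0.0014] yaw -89.08 w 0.0849 t 43.82 [ 0.2  0.5 -0.8] [0.08 0.02 0.01]
```

jog_arm(plan=[0.085,0,0,-0.003,0,0.085,0,0,0,0,0.06,0,0,0,0,0.06,0,0,0,0,0.06,0,0,0,0,0.06,0,0,0,0])

```text
time: 44.32
position: [0.6013, -0.0578, -0.0043]
orientation: [-1.217, 1.197, -1.198]
force: [-4.0, -0.2, 8.8]
gripper_width: 0.068
```

```bash
python3 st.py
```

```text
[ 0.6013 -0.0578 -0.0043] yaw -89.08 w 0.0680 t 44.32 [-4.  -0.2  8.8] [0.2  0.74 0.01]
```

jog_arm(plan=[0.06,0,0,0.01,0,0.06,0,0,0.03,0,0.06,0,0,0.04,0,0.06,0,0,0.04,0,0.06,0,0,0.04,0,0.06,0,0,0,0,0.06,0,0,0,0])

```text
time: 44.9
position: [0.6024, -0.0579, 0.158]
orientation: [-1.214, 1.194, -1.2]
force: [-0.6, 0.7, -4.1]
gripper_width: 0.068
```

```bash
python3 look.py 24
python3 - <<'E'
from h import *
s=get_state();p=s["position"]
b=[box((p[0],p[1]),toolyaw(s)[0]+90,(.204,.07,.012),p[2]+.0043)]
overlay(cv2.imread(f'pics/side_24.png')[:,:,::-1],"side",b,(205,120,315,220),7,f'side_24o.png')
E
```

```text
[ 0.6024 -0.0579  0.158 ] yaw -89.09 t 44.90 w 0.0680 [-0.6  0.7 -4.1]
```

View pics/side_24o.png

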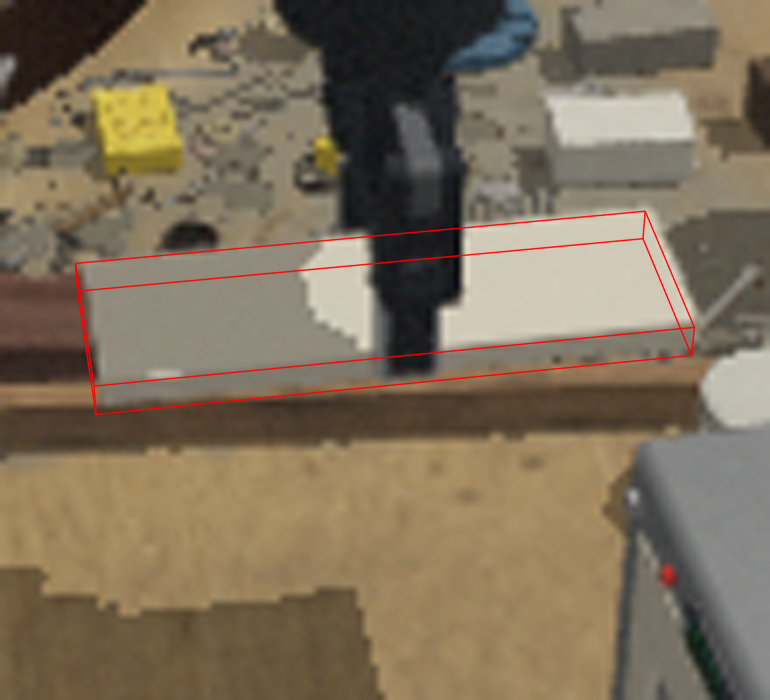

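jog_arm(plan=[0.06,-0.024,0,0,0,0.06,-0.024,0,0,0,0.06,-0.024,0,0,0,0.06,0,-0.035,0,6.66,0.06,0,-0.035,0,6.66,0.06,0,-0.035,0,6.66,0.06,0,-0.035,0,6.66,0.06,0,-0.035,0,6.66,0.06,0,-0.035,0,6.66,0.06,0,-0.035,0,6.66])

```text
time: 45.83
position: [0.528, -0.303, 0.1532]
orientation: [-1.492, 0.58, -0.575]
force: [0.5, 0.3, -2.7]
gripper_width: 0.0682
```

jog_arm(plan=[0.06,0,-0.0355,0,6.66,0.06,0,0,0,6.66,0.06,0,0,0,6.66,0.06,0,0,0,6.66,0.06,0,0,0,6.66,0.06,0,0,0,6.66,0.06,0,0,0,6.66,0.06,0.0165,0,0,0,0.06,0.0165,0,0,0,0.06,0,0,0,0])

```text
time: 46.67
position: [0.564, -0.3361, 0.1531]
orientation: [-1.567, -0.055, 0.056]
force: [-0.7, 0.9, -3.5]
gripper_width: 0.0681
```

```bash
python3 st.py
```

```text
[ 0.564  -0.3361  0.1531] yaw 4.05 w 0.0681 t 46.67 [-0.7  0.9 -3.5] [ 0.05  0.01 -0.02]
```

jog_arm(plan=[0.06,-0.0005,-0.002,0,0,0.06,0,0,-0.02,0,0.06,0,0,-0.012,0,0.06,0,0,0,0,0.06,0,0,0,0])

```text
time: 47.08
position: [0.5607, -0.339, 0.122]
orientation: [-1.569, -0.052, 0.056]
force: [-0.4, -0.1, -2.6]
gripper_width: 0.0678
```

```bash
python3 look.py 25
python3 - <<'E'
from h import *
s=get_state();p=s["position"]
cx,cy=.5634,-.3385
b=[box((cx,cy),4.0,(.07,.204,.012),.077),box((p[0],p[1]),toolyaw(s)[0],(.07,.204,.012),p[2]+.0043)]
for n,bx in (('side',(215,195,310,325)),('top',(320,150,430,250)),):
    overlay(cv2.imread(f'pics/{n}_25.png')[:,:,::-1],n,b,bx,7 if n=="top" else 6,f'{n}_25o.png')
E
```

```text
[ 0.5607 -0.339   0.122 ] yaw 3.96 t 47.08 w 0.0678 [-0.4 -0.1 -2.6]
```

View pics/side_25o.png

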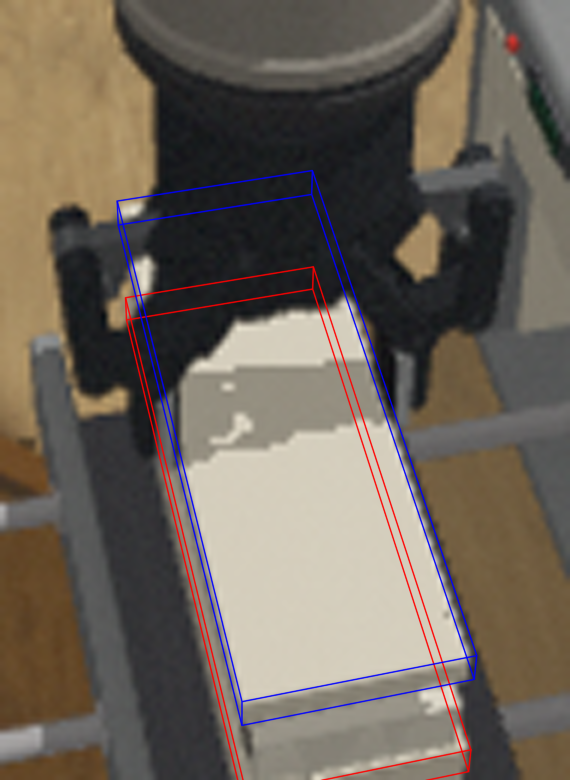

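View pics/top_25o.png

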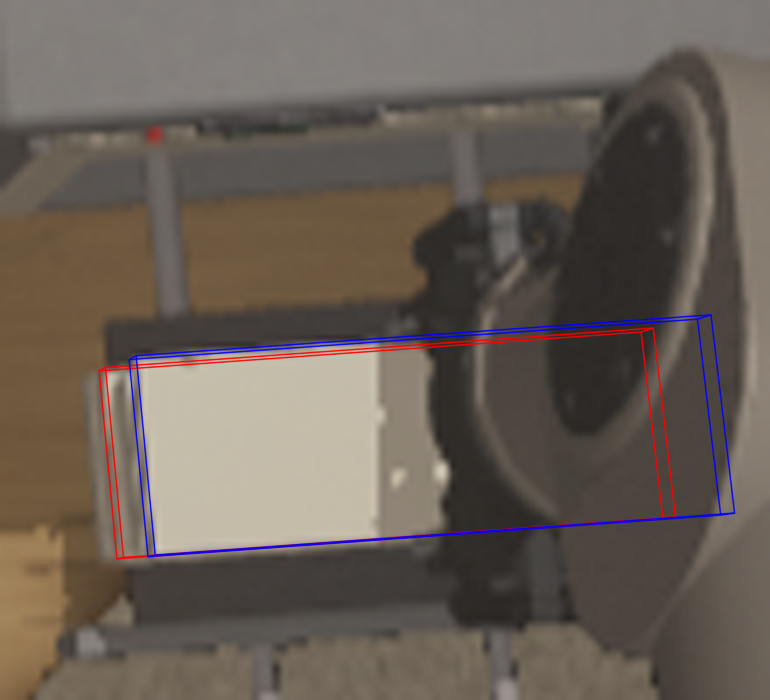

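jog_arm(plan=[0.06,0.0018,0.0003,0,0.1,0.06,0,0,-0.007,0,0.06,0,0,0,0,0.06,0,0,0,0,0.06,0,0,0,0])

```text
time: 47.6
position: [0.5636, -0.339, 0.1162]
orientation: [-1.57, -0.056, 0.056]
force: [0.4, -0.1, -3.9]
gripper_width: 0.068
```

```bash
python3 st.py
```

```text
[ 0.5636 -0.339   0.1162] yaw 4.07 w 0.0680 t 47.60 [ 0.4 -0.1 -3.9] [-0.01 -0.03  0.02]
```

jog_arm(plan=[0.06,0,0.0004,-0.005,0,0.06,0,0,-0.003,0,0.06,0,0,-0.0008,0,0.06,0,0,0,0,0.06,0,0,0,0])

```text
time: 48.02
position: [0.5636, -0.3386, 0.1073]
orientation: [-1.57, -0.056, 0.056]
force: [-0.4, 0.3, -3.5]
gripper_width: 0.0684
```

```bash
python3 look.py 26
python3 - <<'E'
from h import *
s=get_state();p=s["position"]
cx,cy=.5634,-.3385
b=[box((cx,cy),4.0,(.07,.204,.012),.077),box((cx,cy),4.0,(.07,.204,.012),.111)]
for n,bx in (('side',(215,195,310,325)),('top',(320,150,430,250)),):
    overlay(cv2.imread(f'pics/{n}_26.png')[:,:,::-1],n,b,bx,7 if n=="top" else 6,f'{n}_26o.png')
E
```

```text
[ 0.5636 -0.3386  0.1073] yaw 4.07 t 48.02 w 0.0684 [-0.4  0.3 -3.5]
```

View pics/side_26o.png

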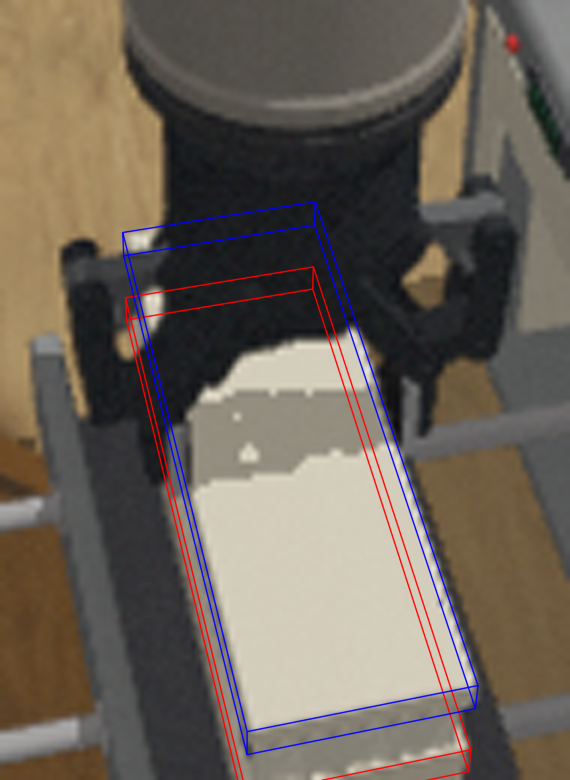

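View pics/top_26o.png

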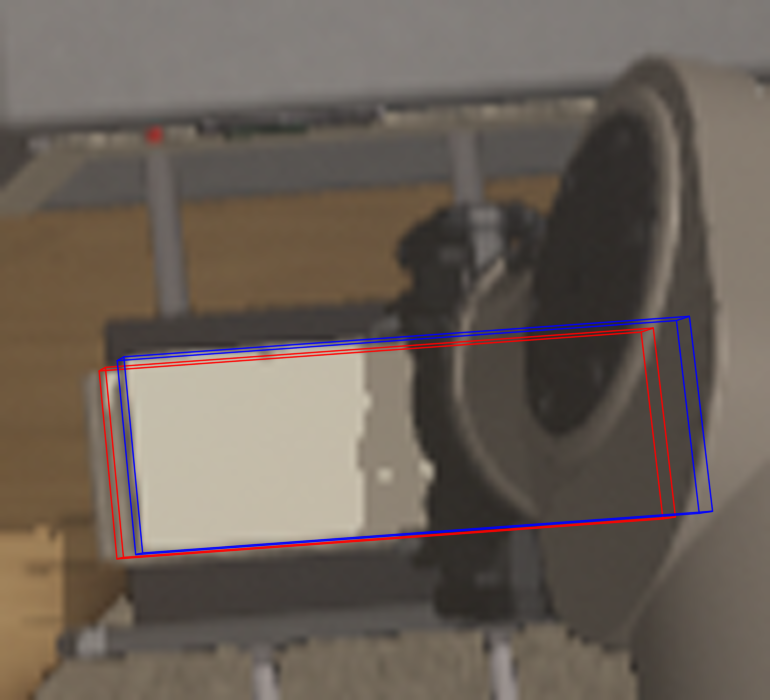

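jog_arm(plan=[0.06,0,0,-0.0012,0,0.06,0,0,0,0,0.06,0,0,0,0])

```text
time: 48.37
position: [0.564, -0.3387, 0.1068]
orientation: [-1.57, -0.056, 0.055]
force: [-1.1, 1.0, 5.7]
gripper_width: 0.0677
```

```bash
python3 st.py
```

```text
[ 0.564  -0.3387  0.1068] yaw 4.07 w 0.0677 t 48.37 [-1.1  1.   5.7] [0.19 0.37 0.02]
```

jog_arm(plan=[0.06,0,0,0.0006,0,0.085,0,0,0,0,0.085,0,0,0,0,0.085,0,0,0,0,0.085,0,0,0.015,0,0.085,0,0,0.025,0,0.085,0,0,0.035,0,0.085,-0.02,0,0.02,0,0.085,-0.035,0,0,0,0.06,-0.035,0,0,0])

```text
time: 49.2
position: [0.4738, -0.3383, 0.2029]
orientation: [-1.571, -0.058, 0.055]
force: [-0.5, -0.8, -0.5]
gripper_width: 0.0749
```

jog_arm(plan=[0.045,-0.038,-0.008,0,0,0.045,0,0,0,0,0.045,0,0,0,0])

```text
time: 49.45
position: [0.4337, -0.3477, 0.2023]
orientation: [-1.571, -0.053, 0.054]
force: [0.4, -0.6, 0.4]
gripper_width: 0.045
```

```bash
python3 look.py 27
python3 - <<'E'
from h import *
cx,cy=.5638,-.3385
a=np.deg2rad(3.9)
b=[box((cx,cy),4.0,(.07,.204,.012),.077),box((cx,cy),4.0,(.07,.204,.012),.111),box((cx,cy),4.0,(.07,.204,.012),.043),box((cx-.13*np.cos(a),cy-.13*np.sin(a)),3.9,(.014,.110,.014),.043)]
for n,bx in (('side',(180,210,310,350)),('top',(320,150,430,280)),):
    overlay(cv2.imread(f'pics/{n}_27.png')[:,:,::-1],n,b,bx,6 if n=="top" else 5.5,f'{n}_27o.png')
crop(cv2.imread('pics/side_27.png')[:,:,::-1],(205,230,310,350),6.5,'side_27z.png')
E
```

```text
[ 0.4337 -0.3477  0.2023] yaw 3.90 t 49.45 w 0.0450 [ 0.4 -0.6  0.4]
```

View pics/side_27o.png

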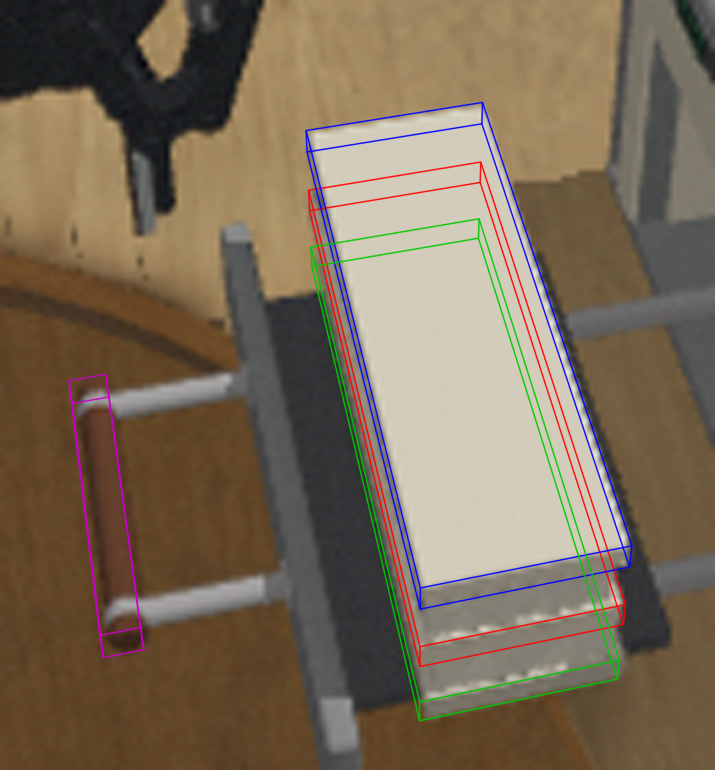

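View pics/side_27z.png

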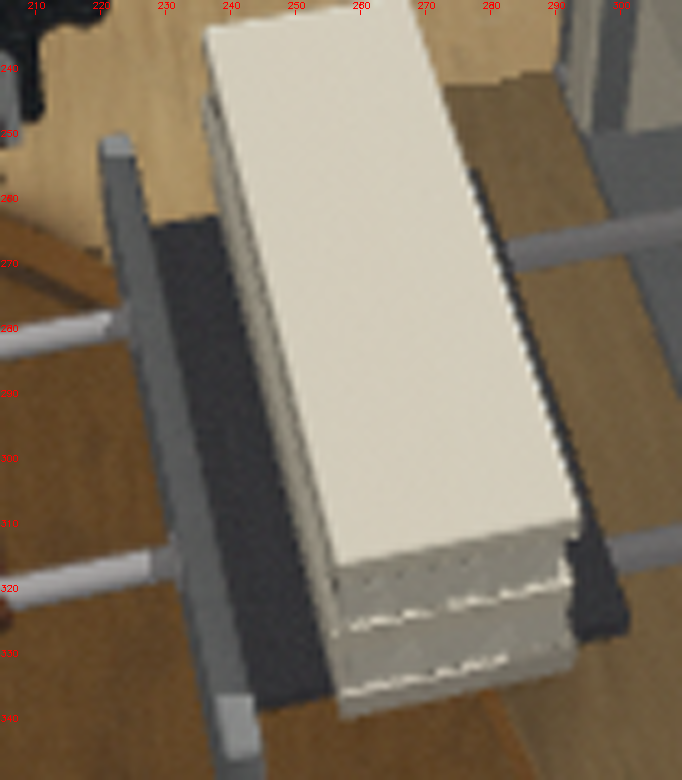

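View pics/top_27o.png

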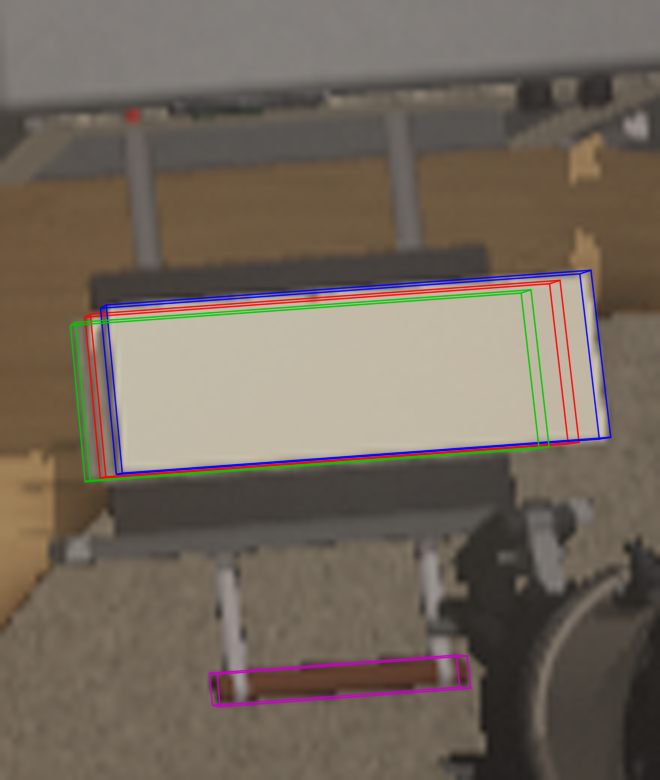

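jog_arm(plan=[0.045,0.0005,0.0005,-0.04,0,0.045,0,0,-0.04,0,0.045,0,0,-0.03,0,0.045,0,0,0,0,0.045,0,0,0,0])

```text
time: 49.97
position: [0.4367, -0.345, 0.0911]
orientation: [-1.567, -0.056, 0.058]
force: [0.5, -0.1, 1.9]
gripper_width: 0.0452
```

```bash
python3 look.py 28
python3 - <<'E'
from h import *
crop(cv2.imread('pics/side_28.png')[:,:,::-1],(160,190,290,330),5.5,'side_28z.png')
E
```

```text
[ 0.4367 -0.345   0.0911] yaw 4.16 t 49.97 w 0.0452 [ 0.5 -0.1  1.9]
```

View pics/side_28z.png

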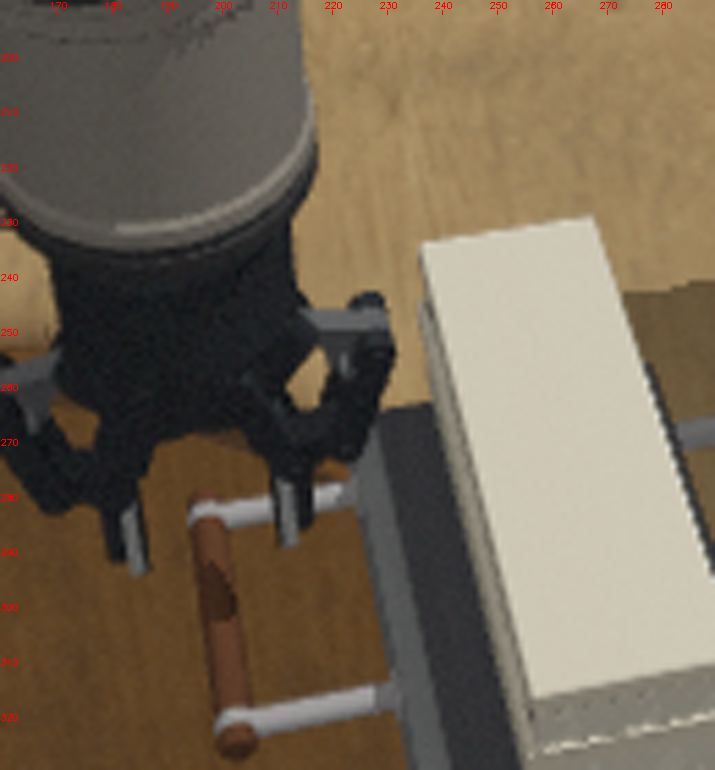

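Run:
```python
from h import *
p=np.array([.4367,-.345,.0911])
for dz in (0,.05,.075,.1): 
    for dx in (-.05,0,.05,.06): print(dz,dx,proj("side",[p+[dx*np.cos(.07),dx*.07,dz]])[0].round(1))
```

```text
0 -0.05 [171.8 293.2]
0 0 [197.9 288.4]
0 0.05 [223.4 283.8]
0 0.06 [228.4 282.9]
0.05 -0.05 [168.3 276.9]
0.05 0 [195.6 272.1]
0.05 0.05 [222.1 267.5]
0.05 0.06 [227.3 266.6]
0.075 -0.05 [166.5 268.2]
0.075 0 [194.3 263.5]
0.075 0.05 [221.4 258.9]
0.075 0.06 [226.8 258. ]
0.1 -0.05 [164.5 259.2]
0.1 0 [193.  254.4]
0.1 0.05 [220.7 249.8]
0.1 0.06 [226.2 248.9]
```

jog_arm(plan=[0.045,-0.03,-0.002,0.03,-5,0.0,-0.015,0,0,-7,0.0,0,0,0,-7,0.0,0,0,0,-7,0.0,0,0,0,-7,0.0,0,0,0,-7,0.0,0,0,0,-7,0.0,0,0,0,-7,0.0,0,0,0,-7,0.0,0,0,0,-7])

```text
time: 50.9
position: [0.3932, -0.3487, 0.1238]
orientation: [-1.389, 0.869, -0.875]
force: [0.3, -0.9, 0.0]
gripper_width: 0.0002
```

jog_arm(plan=[0.0,0,0,0,-7,0.0,0,0,0,-7,0.0,0,0,0,-7,0.0,0,0,0,-1,0.0,0,0,0,0])

```text
time: 51.32
position: [0.3928, -0.3484, 0.123]
orientation: [-1.243, 1.152, -1.157]
force: [0.9, -0.1, 0.3]
gripper_width: 0.0002
```

```bash
python3 st.py
```

```text
[ 0.3928 -0.3484  0.123 ] yaw -85.78 w 0.0002 t 51.32 [ 0.9 -0.1  0.3] [ 0.   -0.04  0.  ]
```

jog_arm(plan=[0.0,0,-0.001,-0.03,0,0.0,0,0,-0.03,0,0.0,0,0,-0.024,0,0.0,0,0,0,0,0.0,0,0,0,0])

```text
time: 51.73
position: [0.3917, -0.3488, 0.0374]
orientation: [-1.243, 1.156, -1.153]
force: [0.2, 0.2, 0.8]
gripper_width: 0.0001
```

```bash
python3 look.py 29
python3 - <<'E'
from h import *
crop(cv2.imread('pics/side_29.png')[:,:,::-1],(160,190,290,330),5.5,'side_29z.png')
E
```

```text
[ 0.3917 -0.3488  0.0374] yaw -85.76 t 51.73 w 0.0001 [0.2 0.2 0.8]
```

View pics/side_29z.png

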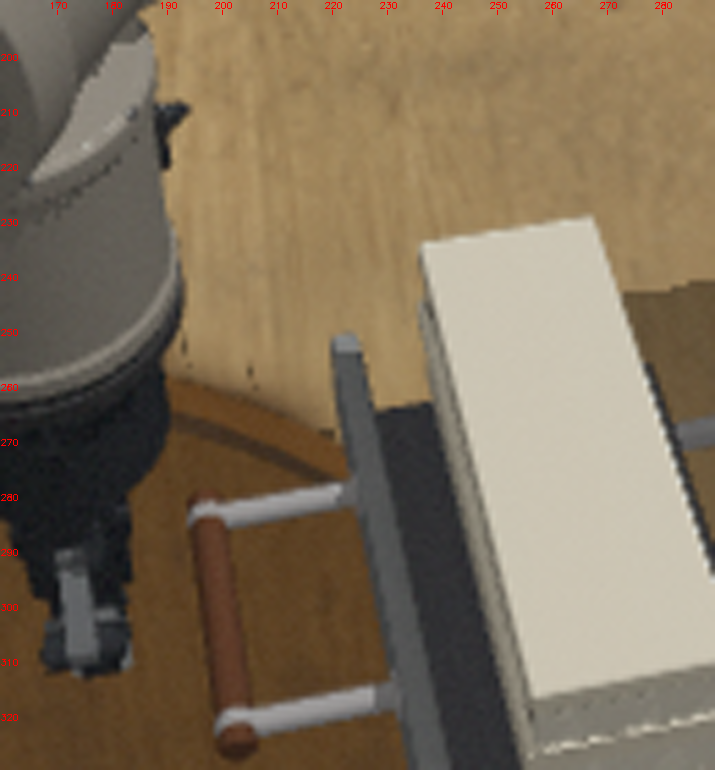

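jog_arm(plan=[0.0,0.005,0.0003,0,0,0.0,0.005,0.0003,0,0,0.0,0.004,0.0003,0,0,0.0,0.002,0.0001,0,0,0.0,0.002,0.0001,0,0,0.0,0.002,0.0001,0,0,0.0,0.002,0.0001,0,0,0.0,0.002,0.0001,0,0])

```text
time: 52.5
position: [0.4158, -0.3476, 0.0372]
orientation: [-1.242, 1.157, -1.157]
force: [-0.1, -0.7, -0.1]
gripper_width: 0.0
```

```bash
python3 st.py
```

```text
[ 0.4158 -0.3476  0.0372] yaw -85.93 w 0.0000 t 52.50 [-0.1 -0.7 -0.1] [-0.03  0.01 -0.  ]
```

Not yet in contact; keep creeping.

jog_arm(plan=[0.0,0.002,0.0001,0,0,0.0,0.002,0.0001,0,0,0.0,0.002,0.0001,0,0,0.0,0.002,0.0001,0,0,0.0,0.002,0.0001,0,0])

```text
time: 52.92
position: [0.4256, -0.347, 0.0371]
orientation: [-1.242, 1.157, -1.156]
force: [-3.4, 0.9, 1.2]
gripper_width: -0.0
```

```bash
python3 st.py
```

```text
[ 0.4256 -0.347   0.0371] yaw -85.94 w -0.0000 t 52.92 [-3.4  0.9  1.2] [0.22 0.69 0.02]
```

jog_arm(plan=[0.0,0.003,0.0002,0,0,0.0,0.004,0.0003,0,0,0.0,0.005,0.0003,0,0,0.0,0.006,0.0004,0,0,0.0,0.006,0.0004,0,0,0.0,0.006,0.0004,0,0,0.0,0.006,0.0004,0,0,0.0,0.005,0.0004,0,0,0.0,0.004,0.0003,0,0,0.0,0.003,0.0002,0,0])

```text
time: 53.75
position: [0.4743, -0.3437, 0.0372]
orientation: [-1.242, 1.156, -1.157]
force: [-3.3, 1.9, -0.5]
gripper_width: 0.0
```

```bash
python3 look.py 30
python3 - <<'E'
from h import *
crop(cv2.imread('pics/side_30.png')[:,:,::-1],(180,190,340,340),5,'side_30z.png')
E
```

```text
[ 0.4743 -0.3437  0.0372] yaw -85.91 t 53.75 w 0.0000 [-3.3  1.9 -0.5]
```

View pics/side_30z.png

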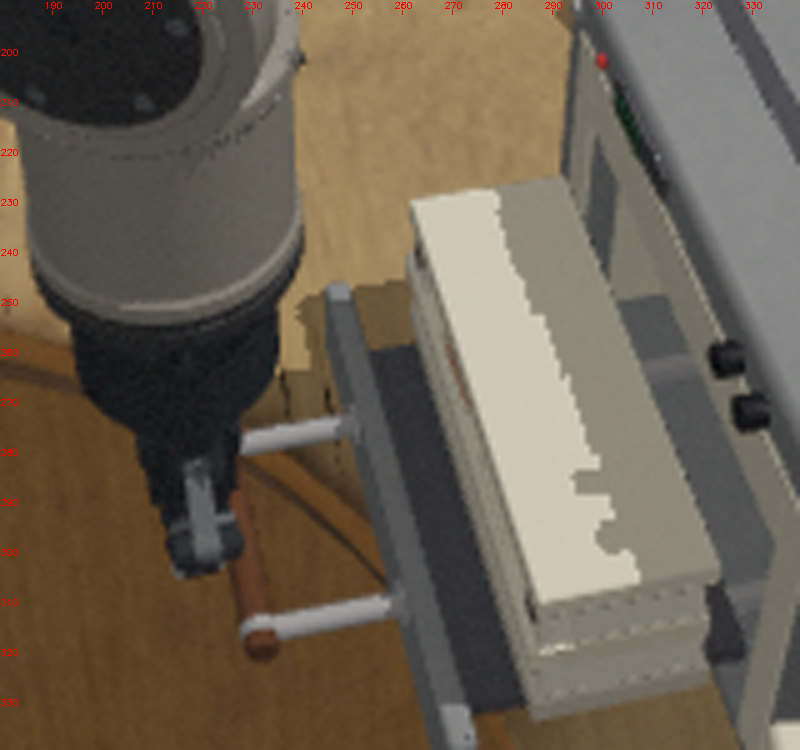

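jog_arm(plan=[0.0,0.003,0.0002,0,0,0.0,0.004,0.0003,0,0,0.0,0.005,0.0003,0,0,0.0,0.006,0.0004,0,0,0.0,0.006,0.0004,0,0,0.0,0.006,0.0004,0,0,0.0,0.005,0.0004,0,0,0.0,0.005,0.0004,0,0,0.0,0.004,0.0003,0,0,0.0,0.003,0.0002,0,0])

```text
time: 54.68
position: [0.5213, -0.3406, 0.0373]
orientation: [-1.242, 1.156, -1.157]
force: [-2.8, -2.8, 1.3]
gripper_width: 0.0002
```

```bash
python3 look.py 31
python3 - <<'E'
from h import *
crop(cv2.imread('pics/side_31.png')[:,:,::-1],(190,180,350,330),5,'side_31z.png')
crop(cv2.imread('pics/top_31.png')[:,:,::-1],(300,120,450,270),5,'top_31z.png')
E
```

```text
[ 0.5213 -0.3406  0.0373] yaw -85.93 t 54.68 w 0.0002 [-2.8 -2.8  1.3]
```

View pics/side_31z.png

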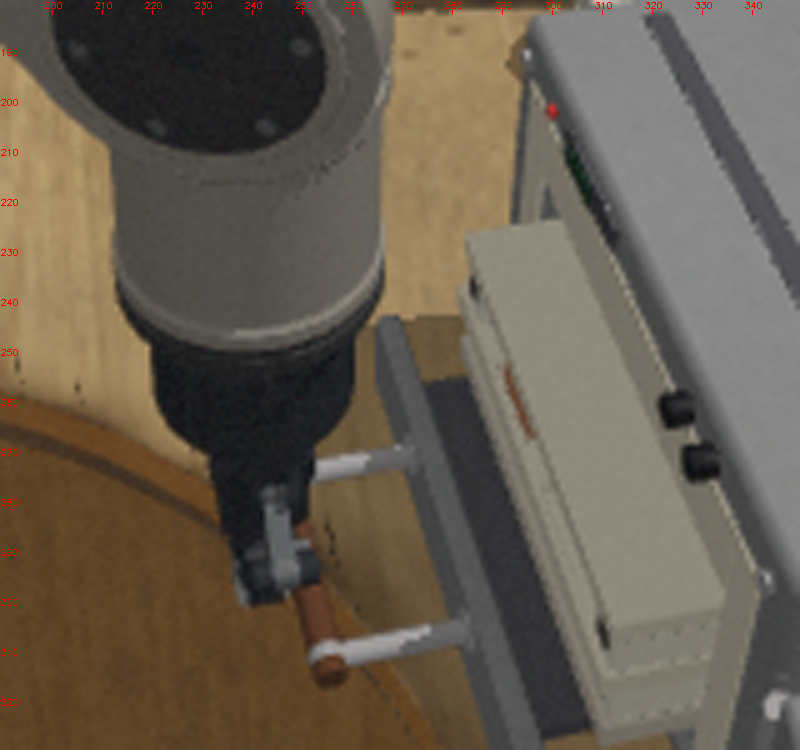

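View pics/top_31z.png

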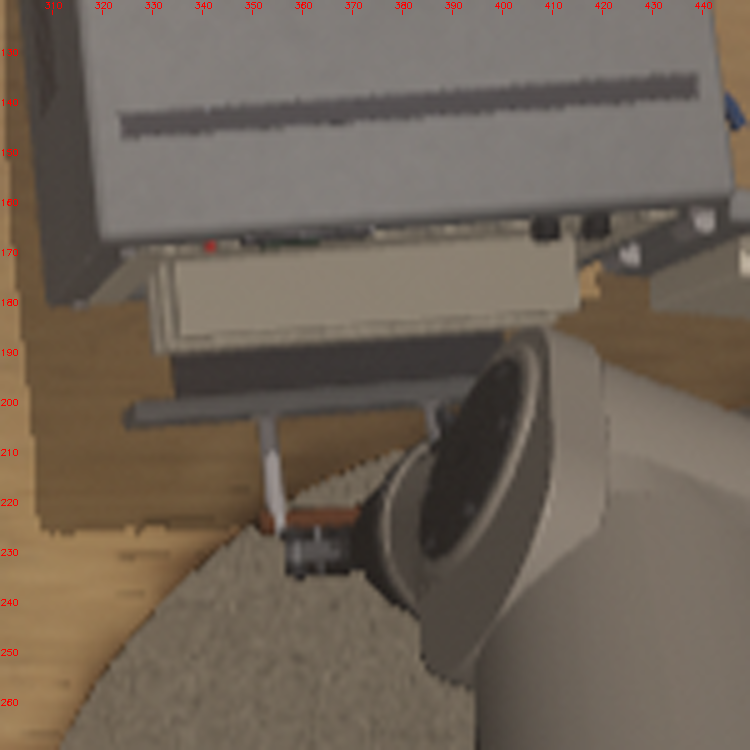

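jog_arm(plan=[0.0,0.003,0.0002,0,0,0.0,0.004,0.0003,0,0,0.0,0.005,0.0003,0,0,0.0,0.006,0.0004,0,0,0.0,0.006,0.0004,0,0,0.0,0.005,0.0004,0,0,0.0,0.005,0.0004,0,0,0.0,0.004,0.0004,0,0,0.0,0.003,0.0003,0,0,0.0,0.003,0.0002,0,0])

```text
time: 55.62
position: [0.5649, -0.3373, 0.0372]
orientation: [-1.242, 1.157, -1.157]
force: [-3.4, 0.6, 0.5]
gripper_width: 0.0
```

```bash
python3 look.py 32
python3 - <<'E'
from h import *
crop(cv2.imread('pics/side_32.png')[:,:,::-1],(190,180,350,330),5,'side_32z.png')
crop(cv2.imread('pics/top_32.png')[:,:,::-1],(300,120,450,270),5,'top_32z.png')
E
```

```text
[ 0.5649 -0.3373  0.0372] yaw -85.93 t 55.62 w 0.0000 [-3.4  0.6  0.5]
```

View pics/side_32z.png

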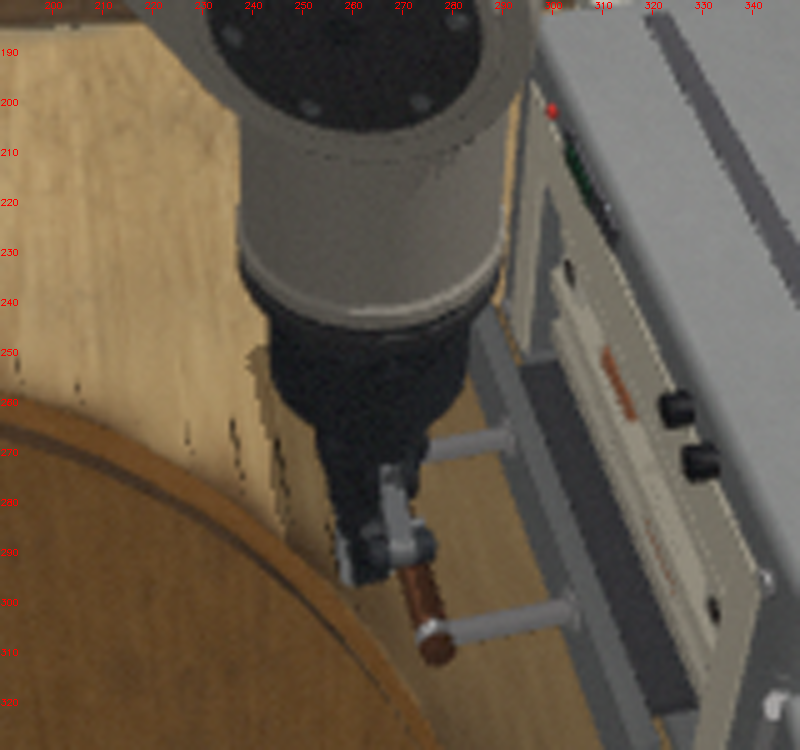

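View pics/top_32z.png

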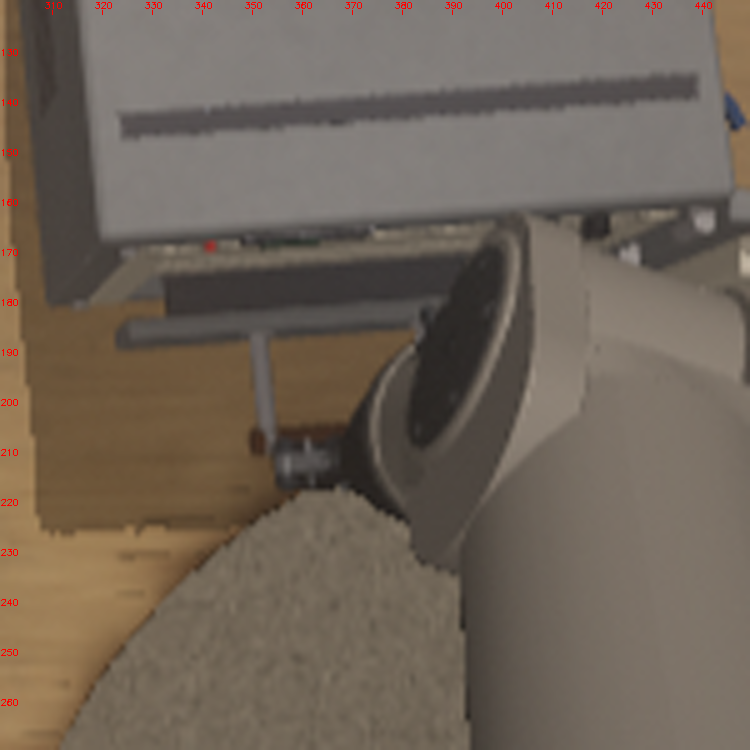

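jog_arm(plan=[0.0,0.003,0.0002,0,0,0.0,0.003,0.0002,0,0,0.0,0.003,0.0002,0,0,0.0,0.003,0.0002,0,0])

```text
time: 56.05
position: [0.5769, -0.3365, 0.0373]
orientation: [-1.242, 1.157, -1.157]
force: [-3.0, 0.0, 0.9]
gripper_width: -0.0002
```

jog_arm(plan=[0.0,0.003,0.0002,0,0,0.0,0.002,0.0001,0,0,0.0,0.002,0.0001,0,0])

```text
time: 56.3
position: [0.5821, -0.3362, 0.0371]
orientation: [-1.244, 1.16, -1.155]
force: [-23.5, 2.6, 17.1]
gripper_width: 0.0003
```

```bash
python3 look.py 33
python3 - <<'E'
from h import *
crop(cv2.imread('pics/side_33.png')[:,:,::-1],(240,200,350,330),6,'side_33z.png')
E
```

```text
[ 0.5821 -0.3362  0.0371] yaw -85.96 t 56.30 w 0.0003 [-23.5   2.6  17.1]
```

View pics/side_33z.png

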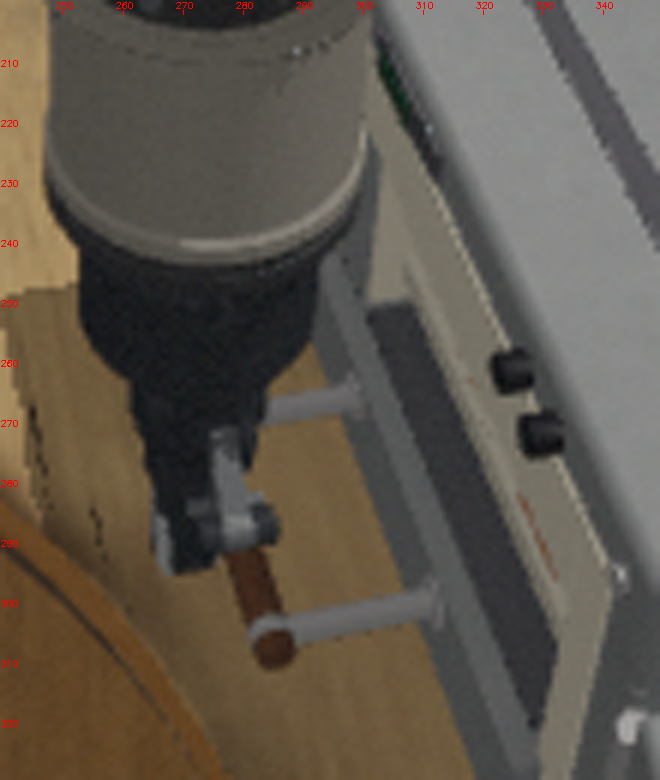

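jog_arm(plan=[0.0,-0.003,-0.0002,0,0,0.0,-0.01,-0.0007,0,0,0.0,-0.03,-0.002,0,0,0.0,-0.035,-0.002,0,0,0.0,-0.035,-0.002,0,0,0.0,-0.03,0,0.03,0,0.0,0,0,0.04,0,0.0,0,0.0,0.04,0,0.0,0,0.0,0.04,0,0.0,0,0,0.04,0])

```text
time: 57.23
position: [0.4407, -0.3428, 0.229]
orientation: [-1.241, 1.156, -1.158]
force: [1.4, -0.5, 0.7]
gripper_width: -0.0003
```

```bash
python3 look.py 34
python3 - <<'E'
from h import *
crop(cv2.imread('pics/side_34.png')[:,:,::-1],(250,180,360,330),5.2,'side_34z.png')
crop(cv2.imread('pics/top_34.png')[:,:,::-1],(300,140,430,240),6,'top_34z.png')
E
```

```text
[ 0.4407 -0.3428  0.229 ] yaw -85.94 t 57.23 w -0.0003 [ 1.4 -0.5  0.7]
```

View pics/side_34z.png

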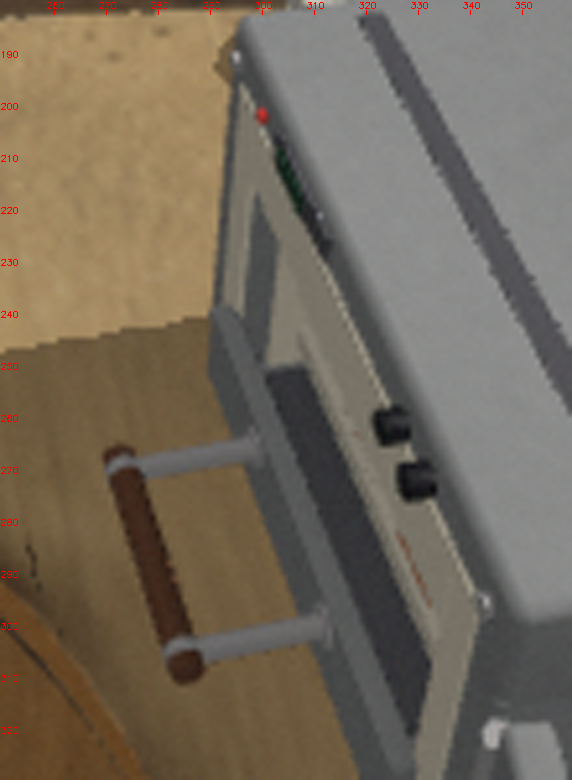

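View pics/top_34z.png

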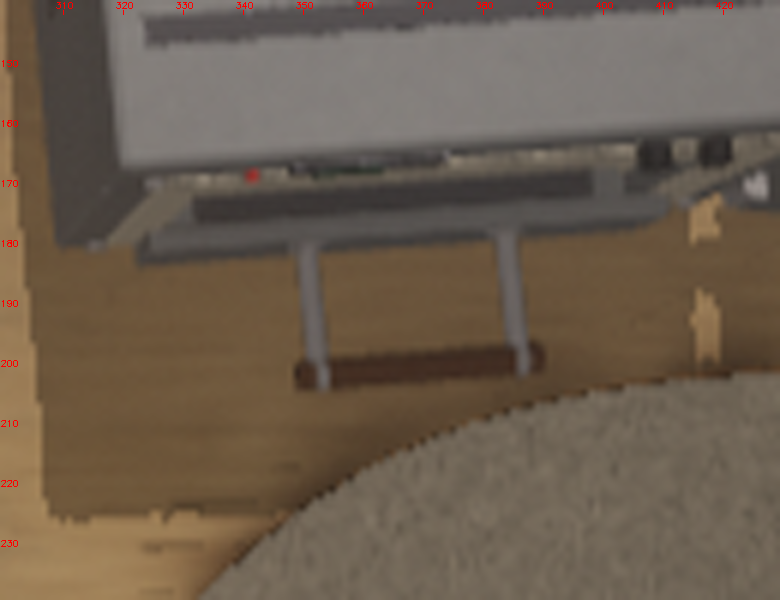

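Run:
```python
from h import *
h=lambda x,y:(300+x/6-.5,140+y/6-.5); g=lambda x,y:(250+x/5.2-.5,180+y/5.2-.5)
H=back("top",h(419,366),.05);print("handle top",H)
Hs=(back("side",g(120,460),.05)+back("side",g(186,662),.05))/2;print("handle side",Hs)
a=np.deg2rad(3.9);u=np.array([np.cos(a),np.sin(a)])
k=back("top",h(105,245),0);print("kiln corner bottom",k,"along u from handle",(k[:2]-H[:2])@u)
# apron top face far/near edges in top, z .062
for y in (208,232,262): 
    q=back("top",h(420,y),.062);print(y,(q[:2]-H[:2])@u)
for d in (.058,.07): print(d,proj("top",[[*(H[:2]+u*d),.062]]),proj("side",[[*(Hs[:2]+u*d),.062]]))
```

```text
handle top [ 0.59914743 -0.33556916  0.05      ]
handle side [ 0.60029664 -0.33465847  0.05      ]
kiln corner bottom [ 0.66207513 -0.20415575  0.        ] along u from handle 0.0717200909332951
208 0.06914830253213135
232 0.058399368179251336
262 0.04499780081527702
0.058 [[368.3545788  178.39420348]] [[305.70463006 278.02929937]]
0.07 [[367.89582698 173.95998577]] [[311.1732853  277.02106112]]
```

Run:
```python
from h import *
im=cv2.imread('pics/side_34.png')[:,:,::-1].astype(float)
im=np.clip((im-40)*1.9,0,255).astype(np.uint8)
cx,cy=.5997+.13*np.cos(.068),-.3352+.13*np.sin(.068)
b=[box((cx,cy),3.9,(.07,.204,.012),z) for z in(.043,.077,.111)]
overlay(im,"side",b,(285,215,345,330),6.5,'side_34e.png')
crop(im,(285,215,345,330),6.5,'side_34f.png')
A=cv2.imread('pics/side_34e.png');B=cv2.imread('pics/side_34f.png');cv2.imwrite('pics/side_34g.png',np.hstack([B,A]))
im=cv2.imread('pics/top_34.png')[:,:,::-1]
```

```text
(no output)
```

View pics/side_34g.png

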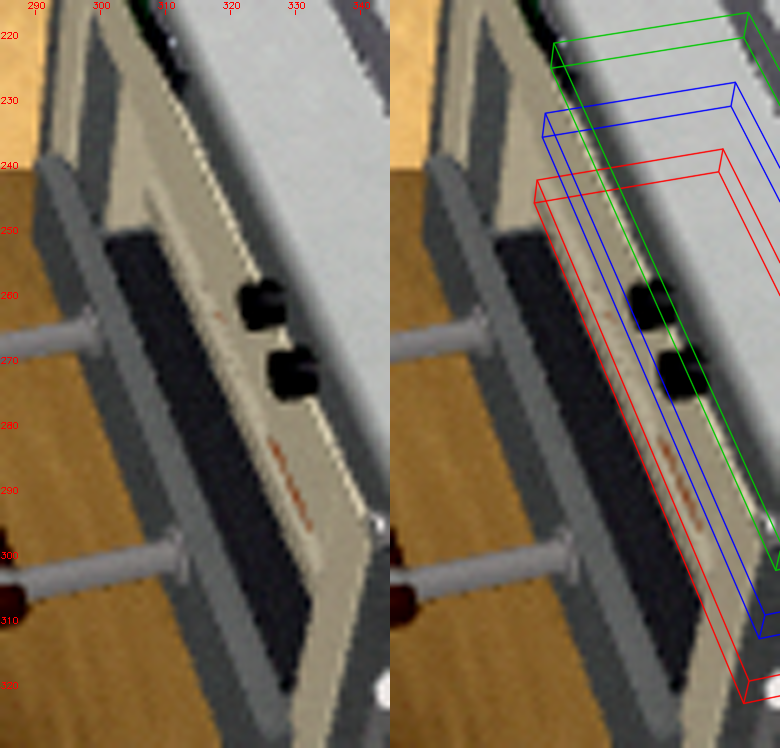

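View pics/top_34.png

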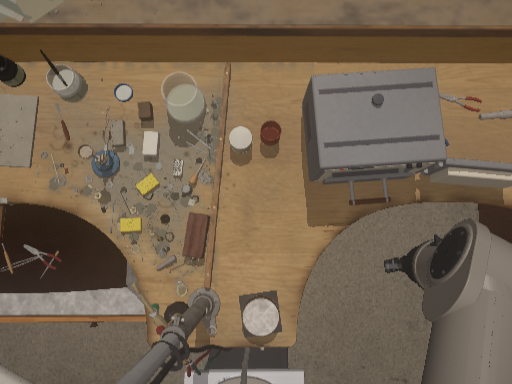

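Run:
```python
from station import order
print(order.close_job())
```

```text
the job is handed in; nothing more can be done
None
```

The hearth is loaded and pushed home with the stack still standing. I handed the job in at about 57 s of the 210 s; no verdict was reported.

**What I did**
- **Plaques:** all three were present. Red is in the lower left pocket, blue in the lower right and green in the left pocket of the upper shelf, each enamel up.
- **Stack:** two bars on the lower shelf, then the upper shelf, two bars on it, and the cover shelf on top.
- **Push:** I pushed the handle with the closed fingers until the hearth stopped.

**Last checks**
- **Before the push:** both cameras showed the three shelves level and square over one another to about 1 mm, and the plaques sat at pocket depth.
- **Home position:** the sliding force rose from 3 N to about 23 N at the stop. The kiln face measured 71.7 mm ahead of the handle, against 70 mm expected, which is within camera error. I did not push a second time to confirm.
- **Inside the kiln:** only the front edges of the shelves and a strip of copper can be seen through the mouth. They lie where a standing stack should be.
- **Bystanders:** the two tins and the wooden block look unmoved.

**What disagreed**
- The hearth crept about 4 mm towards the kiln while parts were being set down. I re-measured it before laying the cover.
- The side camera read x about 1 to 2 mm higher than the top camera, so I averaged the two for the first positions.

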